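# Batch-weigh the sample cups in the core lab's balance

### The job

The balance has just been checked: take the check weight out of the cup holder and stand it back in its wooden block, then load the clean sample cups for weighing as one batch, nesting every cup on the bench one inside another in the tapered holder on the pan, each fully seated. Close the draft shield: hang its side door, now in the draining rack, on both hinge pins and swing it shut, and slide the top cover fully home. Only when the shield is closed, press the key beside the display to print the weight and let it come back up; leave the wash bottle, jar and marker where they are.

Things in the scene. Friction and masses are not known exactly. Their poses are not given: they have to be found in the camera images.
- balance: White balance, fixed, 190 mm wide. Origin on the table under the pan axis; x to its rear, y to its left, z up. 48 mm high control panel in front (front edge x -185), 55 mm base, 163 mm high tower (x 90 to 240). Open-topped weighing chamber: front glass x -80 to -75, left glass y 90 to 95, tower behind, edges at z 165; open on the right (y -95), where the door goes; the cover slides over the top
- cup_seat (a point): where the underside centre of the lowest seated cup lies, on the pan axis, 68 mm above the table; axes as the balance. Each further nested cup sits 14 mm higher. Around it, fixed on the pan, the aluminium holder: a tapered ring, mouth 60 mm inside and 68 mm outside, rim 100 mm above the table; the shoulder of the lowest cup rests on this rim
- cover (a joint): flat glass top cover, 174 x 178 x 6 mm, top at z 172 mm, sliding level along the balance's x: 0 = fully home (chamber closed), 0.15 m = slid right back over the tower (open); stays where it is left, about 1.5 N to slide
- cover_grip (a point): in the cover's aluminium handle bar (60 mm along the balance's y, 12 mm thick along x, standing 24 mm up from the glass, its top at z 196 mm), on its centre, 188 mm above the table
- key (a joint): print key, the only key, on the control panel right of the display: 0 = up, 0.005 m = fully down; sprung, fully down takes about 5 N, counts as pressed beyond 0.004
- key_top (a point): centre of the top face of that key (20 mm along the balance's x, 32 mm along y, 57 mm above the table when up)
- door: lift-off side door, 0.32 kg: glass in an aluminium frame, 10 mm thick, with two vertical steel knuckles (18 mm outside, bore 10.5 mm, 18 mm long) at one end. Origin on the hinge axis at the lower knuckle's underside, z up; panel along -x, 16 to 186 mm from the axis, z -2 to +98. Shut, its x is the balance's x; it opens outward to the balance's -y, past square; swings freely, no catch
- door_grip (a point): on the door's top edge, in the middle of the length of the panel (101 mm from the hinge axis), axes as the door; the top rail may be gripped there across its 10 mm thickness
- door_edge (a point): on the free end of the door's panel, 186 mm from the hinge axis, 50 mm above the door's origin
- door_stop (a point): fixed on the balance: where point door_edge lies when the hung door is shut against the chamber's right side
- knuckle_high (a point): door: centre of the bore's mouth at the underside of the upper knuckle, 78 mm above the door's origin (which is that point of the lower knuckle)
- pin_low (a point): balance: foot of the lower hinge pin, where the lower knuckle's underside rests when hung, 62 mm above the table, at x 105, y -103 mm of the balance. Pin vertical, 8 mm diameter, 16 mm high, top 5 mm tapered, on a small lug (16 mm wide, 6 mm thick) on the tower's right side, free to the right, front and rear
- pin_high (a point): balance: the same for the upper pin, on the same vertical line 78 mm higher, 140 mm above the table; its lug is 6 mm thick, so the door must come in sideways with its knuckles above the pin tips, then go down
- rack: white draining rack, fixed: 200 x 110 x 12 mm base with steel pegs; the door stands upright, lower edge down, in the middle slot (along the rack's x, 12.8 mm wide, between 58 mm high pegs at x -45 and +45 mm), loosely, and may lean a degree or two. Origin centre of its underside
- cup_a: white plastic tapered sample cup (2 to 4 alike are present), upright on the table at the start: 46 mm high, base diameter 42, body widening to 57 at a shoulder 32 mm up, above it a straight rim band 65 in outer diameter, 14 mm high, mouth 60 inside. Origin centre of the underside, z up. Nested, its shoulder rests on the rim of the cup or holder below. 35 g
- cup_b: white plastic tapered sample cup (2 to 4 alike are present), upright on the table at the start: 46 mm high, base diameter 42, body widening to 57 at a shoulder 32 mm up, above it a straight rim band 65 in outer diameter, 14 mm high, mouth 60 inside. Origin centre of the underside, z up. Nested, its shoulder rests on the rim of the cup or holder below. 35 g
- cup_c: white plastic tapered sample cup (2 to 4 alike are present), upright on the table at the start: 46 mm high, base diameter 42, body widening to 57 at a shoulder 32 mm up, above it a straight rim band 65 in outer diameter, 14 mm high, mouth 60 inside. Origin centre of the underside, z up. Nested, its shoulder rests on the rim of the cup or holder below. 35 g
- cup_d: white plastic tapered sample cup (2 to 4 alike are present), upright on the table at the start: 46 mm high, base diameter 42, body widening to 57 at a shoulder 32 mm up, above it a straight rim band 65 in outer diameter, 14 mm high, mouth 60 inside. Origin centre of the underside, z up. Nested, its shoulder rests on the rim of the cup or holder below. 35 g
- check_weight: steel check weight, 0.2 kg: upright round body 32 mm diameter, 38 mm high, with a 12 mm neck and on top a knob 22 mm in diameter (53 to 66 mm up) to hold it by. Starts standing on the pan (60 mm above the table) inside the cup holder. Origin centre of the underside, z up
- block_seat (a point): where the underside centre of the check weight lies when put away, 8 mm above the table: centre of the floor of a round recess, 40 mm wide and 22 mm deep with a 3 mm chamfer, in the top of a dark wooden block, fixed, 80 x 80 x 30 mm
- wash_bottle: plastic wash bottle with a bent spout, 66 mm diameter, 205 mm high; bystander, origin centre of the underside
- sample_jar: small amber glass jar, 48 mm diameter, 62 mm high; bystander, origin centre of the underside
- marker: white marker pen with a black cap lying on the table, 130 mm long; bystander, origin at its middle

How it is judged:
By the outcome, as a careful person would: the job done as asked, in the order asked, and still so for the second after the job is handed in, with the robot touching nothing.
Of cup_a, cup_b, cup_c, cup_d only 2 to 4 are there at a start; the rules pass over those that are not, and their reading is None.
At some moment in a run one of cup_a, cup_b, cup_c, cup_d may be knocked a few centimetres aside while the robot is not near it.
It also fails if it takes over 210 s, if anything falls off the work surface, if the arm or the gripper's body presses on something with over 40 N, if the wrist force passes 120 N, or if a joint passes its speed limit or range.

### The arm

A 7-joint arm with a two-finger parallel gripper is mounted at the origin on the work surface. World frame = base frame: x ahead of the robot, y to its left, z up, the work surface at z = 0. Lengths are in m, angles in rad, forces in N, time in s.
With the tool pointing down it reaches from about 0.425 to 0.925 m from the base axis. Payload 6.8 kg.
Tool frame: the origin (TCP) lies on the front face of the gripper's body, between the roots of the fingers; the fingertips stand 73 mm ahead of it and the grasp point (between the pads) lies 54 mm ahead of it; z points along the fingers, x is the direction in which the jaws open and shut, and the axes are right-handed (so a half turn about z gives the same grasp; the last joint's range is limited). The gripper opens to 85 mm and grips with 20 to 120 N. Pads are 22 mm wide; open, the fingers measure 114 mm over their backs; the gripper's body (76 mm by 85 mm) begins 54 mm behind the grasp point. The pads swing forward as they close: fully open they stand 13 mm farther back than shut.
Start: joints at [1.132, 0.477, 0.022, 1.555, -0.011, 1.109, -0.083], TCP at [0.219, -0.638, 0.304] pointing down, gripper open.
Joint ranges: [-2.96, 2.96], [-0.34, 2.1], [-1.41, 1.46], [0.24, 2.44], [-1.37, 4.51], [0.17, 1.92], [-2.96, 2.96]. Speed limits (rad/s): [2.39, 2.39, 3.14, 3.14, 3.14, 3.14, 3.14].

### API

Orientations are given as a unit quaternion [w, x, y, z].
In Python, from station import get_obs, read_camera, hand_in gives the robot as it stands. The module is installed in compiled form; this text tells all that it offers.
- The arm moves only by the shell command python3 -m creep 'ROWS' [FORCE]. ROWS is JSON, a list that holds one entry, the list of rows, each a list of 7 numbers: the turn, a rotation vector about the tool's x, y, z in rad, then the shift along the tool's x, y, z in m, then the finger opening in m, from 0 to 0.0854. A call has 1 to 20 rows; each row shifts and turns the pose as measured when the row begins, along the tool's axes as they then stand; what a row does not reach is not made up. A row lasts 1/12 s, in which the tool goes at most 41.7 mm and 7.16 degrees, less where a joint would pass 70% of its speed; a pose out of reach is approached as far as the arm can. A call is refused whole if a number of a shift passes 0.0417 or a number of a turn 0.125, either way. A call with a gripper value outside its range is refused whole. The fingers move at their own pace and stop on an object; FORCE is the grip in N (left out, the last holds). Time passes only in rows, so rows that do not move let the fingers close. It gives the time, the measured TCP pose, the force and the opening at its end, in the units of the state.
- get_obs(): the state, without advancing time (a new reading comes with each control period).
- read_camera(name): name is "side" or "top" or "wrist"; returns a dict with "color" (480x640x3 uint8, red, green, blue), "range_z" (480x640 float32, m along the optical axis (not along the pixel's ray), 0 where there is no reading), "fovy" (degrees; the focal length in pixels is half the picture's height over the tangent of half this angle, whatever the lens; pixels are square), "cx", "cy" (the principal point, pixels), "D" ([k1, k2, p1, p2, k3] as OpenCV has them; the pictures are not rectified), "rvec" (rotation vector, rad) and "tvec" (3), from world to camera coordinates, as OpenCV has them. Camera axes: x right, y down, z forward; pixel columns grow to the right and rows downward; lengths in m; the calibration is good to about 2 mm. A picture is of the moment at which its call begins.
- hand_in(): hands the job in, once; it reports no verdict.
The state is a dict: "t": time; "q": joint angles; "joint_vel": joint speeds; "joint_torque": joint torques, N m; "eef_pos": TCP position; "tool_rot": TCP orientation; "contact_force": force on the tool from outside, world axes, zero at the start; "torque": the same for the moment, N m; "gripper_width": opening from 0.0 (shut) to 1.0 (fully open).
Only numpy, scipy, OpenCV 4.12 (cv2) and the standard library are available. Lean on these libraries where they do the work, as an engineer would, in place of code of your own. Each camera call takes 0.05 s, during which the arm holds its last target.

## Working session

There is one attempt and no reset: what is moved stays moved. The work goes in short steps, Python scripts to look and compute and a shell command to move; the robot and the scene stay as the last step left them, time stands still between calls to the robot, and variables do not carry over. Pictures are saved under pics/ and viewed, and the job is handed in when it is done.

```bash
mkdir -p pics; ls; cat > h.py <<'E'
import numpy as np,cv2
from station import get_obs, read_camera
from scipy.spatial.transform import Rotation as R
def cam(n):
    c=read_camera(n); c['f']=240/np.tan(np.radians(c['fovy'])/2)
    c['K']=np.array([[c['f'],0,c['cx']],[0,c['f'],c['cy']],[0,0,1]]); c['Rm']=cv2.Rodrigues(np.array(c['rvec'],float))[0]
    c['D']=np.array(c['D'],float);c['tvec']=np.array(c['tvec'],float).reshape(3)
    c['C']=-c['Rm'].T@c['tvec']; return c
def rays(c,uv):
    p=cv2.undistortPoints(np.array(uv,float).reshape(-1,1,2),c['K'],c['D']).reshape(-1,2)
    return np.c_[p,np.ones(len(p))]@c['Rm']
def plane(c,uv,z):
    d=rays(c,uv); return c['C']+d*((z-c['C'][2])/d[:,2])[:,None]
def depthpts(c,uv):
    uv=np.array(uv).reshape(-1,2); d=rays(c,uv); r=c['range_z'][uv[:,1].astype(int),uv[:,0].astype(int)]
    return c['C']+d*r[:,None]
def cloud(c):
    v,u=np.mgrid[0:480,0:640]; P=depthpts(c,np.c_[u.ravel(),v.ravel()]).reshape(480,640,3); P[c['range_z']==0]=np.nan; return P
def proj(c,P):
    return cv2.projectPoints(np.array(P,float).reshape(-1,1,3),np.array(c['rvec'],float),c['tvec'],c['K'],c['D'])[0].reshape(-1,2)
def save(c,n): cv2.imwrite('pics/'+n+'.png',c['color'][:,:,::-1])
E
python3 - <<'E'
from h import *
for n in ['side','top','wrist']:
    c=cam(n); save(c,n+'0'); print(n,c['C'],c['f'],c['D'],(c['range_z']>0).mean())
o=get_obs();print(o)
E
```

```text
pics
side [-0.01348882  0.800199    0.80670053] 541.6610736599549 [-0.03493237  0.          0.          0.          0.        ] 0.9961555989583334
top [ 0.34394487 -0.0042027   1.18334133] 472.6181930947543 [-0.06908708  0.          0.          0.          0.        ] 0.9959798177083333
wrist [ 0.28425207 -0.61612923  0.3733327 ] 393.49436660188815 [-0.0042682  0.         0.         0.         0.       ] 0.99595703125
{'t': 0.15, 'q': array([ 1.13192404,  0.47762945,  0.02235069,  1.55616615, -0.01148007,
        1.1093264 , -0.08313698]), 'joint_vel': array([ 1.05077736e-03, -1.27229651e-03,  1.84385082e-03, -2.63634373e-03,
        1.06846142e-03,  8.36777241e-05,  3.91798446e-04]), 'joint_torque': array([ 2.65905597e-03, -5.96926439e+01,  1.61013298e+00, -2.81493312e+01,
        1.26631986e-02,  6.56171746e-03, -2.38824657e-05]), 'eef_pos': array([ 0.21910891, -0.63809208,  0.30316077]), 'tool_rot': array([-3.57704371e-04,  8.13867413e-01, -5.81050207e-01, -6.02312956e-04]), 'contact_force': array([-0.6353982 , -0.34030667,  0.23669677]), 'torque': array([-0.05793558,  0.04161785, -0.03379796]), 'gripper_width': 1.0017218307709461}
```

View pics/side0.png

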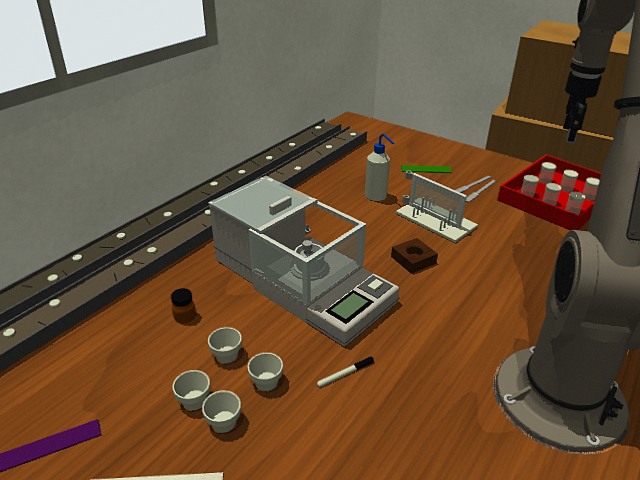

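View pics/top0.png

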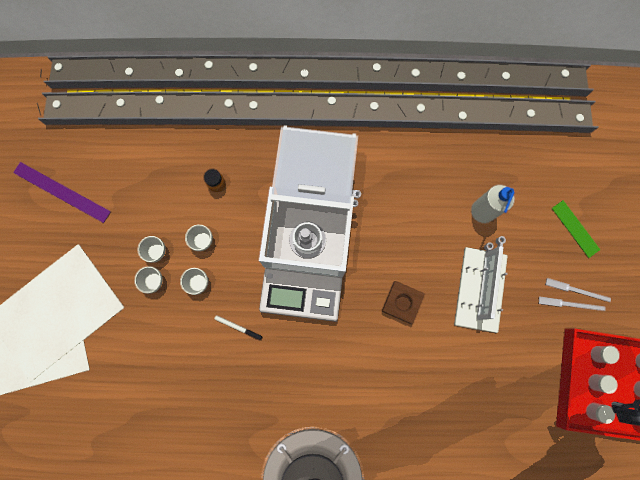

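View pics/wrist0.png

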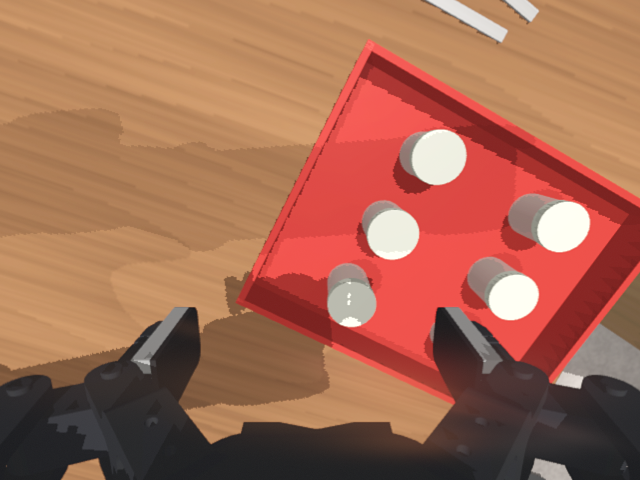

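```bash
python3 - <<'E'
from h import *
for n in ['top','side']:
    c=cam(n);P=cloud(c)
    print(n)
    im=c['color']
    def st(x0,x1,y0,y1):
        q=P[y0:y1,x0:x1].reshape(-1,3); return np.nanmean(q,0).round(4),np.nanstd(q,0).round(4)
    if n=='top':
        print('table',st(380,420,330,360)); print('cover',st(290,340,140,170)); print('panel',st(310,335,310,316)); print('block',st(390,398,290,300))
        print('key',st(318,328,299,304))
    # connected comps by height outside
    H=P[:,:,2]
    for lo,hi,nm in [(0.035,0.055,'cups/panel'),(0.185,0.2,'handle'),(0.026,0.034,'block'),(0.16,0.18,'165'),(0.095,0.105,'holder'),(0.115,0.132,'knob'),(0.108,0.125,'door')]:
        m=((H>lo)&(H<hi)&(P[:,:,0]>0.3)&(P[:,:,0]<0.85)&(abs(P[:,:,1])<0.6)).astype(np.uint8)
        k,l,s,ce=cv2.connectedComponentsWithStats(m)
        for i in range(1,k):
            if s[i,4]>25:
                q=P[l==i]; r=cv2.minAreaRect(q[:,:2].astype(np.float32)*1000)
                print(nm,s[i,4],ce[i].round(),'med',np.median(q,0).round(4),'rect',np.round(r[0],1),np.round(r[1],1),round(r[2],1))
E
```

```text
top
table (array([ 3.180e-01, -2.121e-01, -2.000e-04]), array([0.021 , 0.0286, 0.0023]))
cover (array([0.7405, 0.004 , 0.1718]), array([0.0207, 0.0327, 0.0019]))
panel (array([ 0.3918, -0.0192,  0.0491]), array([0.004 , 0.0172, 0.0023]))
block (array([ 0.4387, -0.1937,  0.0286]), array([0.0071, 0.0057, 0.0051]))
key (array([ 0.4187, -0.0199,  0.0563]), array([0.0034, 0.0068, 0.002 ]))
cups/panel 57 [216. 183.] med [0.7086 0.2485 0.0397] rect [713.5 254.7] [22.8 44.3] 33.2
cups/panel 84 [480. 212.] med [ 0.6427 -0.408   0.0449] rect [ 649.2 -418.2] [64.  27.9] 38.4
cups/panel 1810 [307. 232.] med [0.5946 0.0256 0.0534] rect [584.7  17.9] [179.1 142.6] 83.8
cups/panel 173 [198. 237.] med [0.5749 0.2895 0.0425] rect [571.6 288.1] [65.3 62. ] 11.1
cups/panel 191 [150. 248.] med [0.543  0.4117 0.043 ] rect [540.4 404.3] [64.5 63.8] 13.9
cups/panel 202 [485. 285.] med [ 0.4657 -0.4166  0.0449] rect [ 465.5 -414.8] [ 12.9 169.5] 81.4
cups/panel 189 [146. 279.] med [0.4648 0.4176 0.0421] rect [463.9 406.4] [63.7 63. ] 9.5
cups/panel 179 [192. 281.] med [0.4642 0.3016 0.0433] rect [463.2 293.
[... 4332 characters left out ...]
37.2
knob 243 [285. 225.] med [ 0.6544 -0.0038  0.1236] rect [655.1  -5.7] [133.    9.7] 83.4
knob 966 [289. 254.] med [0.5451 0.091  0.1235] rect [610.2  82.6] [361.5 167.3] 23.5
knob 84 [307. 245.] med [0.5667 0.0304 0.1249] rect [568.2  26. ] [21.3 22.2] 14.6
door 135 [378. 164.] med [ 0.6451 -0.4101  0.1169] rect [ 648.6 -418.1] [63.5 35.1] 39.6
door 211 [436. 184.] med [ 0.4687 -0.4174  0.1115] rect [ 475.5 -419.9] [ 20.1 193.3] 80.9
door 220 [287. 226.] med [ 0.6541 -0.0109  0.1167] rect [655.1 -10.8] [123.    9.3] 84.4
door 950 [288. 256.] med [0.5485 0.0917 0.1167] rect [611.4  83. ] [364.4 168.5] 23.3
door 46 [307. 247.] med [0.5646 0.0322 0.1181] rect [566.6  32. ] [21.5  9.8] 20.3
```

```bash
cat >> h.py <<'E'
def to(x,y,z,yaw=-96.0):
    o=get_obs(); r=R.from_quat(np.roll(o['tool_rot'],-1)); M=r.as_matrix()
    ye=np.degrees(np.arctan2(M[1,0],M[0,0]))
    c,s=np.cos(np.radians(yaw)),np.sin(np.radians(yaw))
    T=np.array([[c,s,0],[s,-c,0],[0,0,-1]]).T
    rv=R.from_matrix(M.T@T).as_rotvec()
    d=M.T@(np.array([x,y,z])-o['eef_pos'])
    print('t %.2f pos'%o['t'],o['eef_pos'].round(4),'yaw %.2f'%ye,'tilt',(M[:,2]).round(3),'w %.4f F'%(o['gripper_width']*.0854),o['contact_force'].round(1))
    print(' turn',rv.round(4),'shift',d.round(4), 'n',np.ceil(np.linalg.norm(d)/.0417),' after-turn shift',(T.T@(np.array([x,y,z])-o['eef_pos'])).round(4))
E
python3 -m creep '[[[0,0,0.109,0,0,0,0.06],[0,0,0.109,0,0,0,0.06],[0,0,0.109,0,0,0,0.06],[0,0,0.109,0,0,0,0.06]]]' 30; python3 -c "
from h import *
to(.569,.0245,.30)"
```

```text
t: 0.58
eef_pos: [0.2187, -0.6379, 0.3026]
tool_rot: [0.001, -0.663, 0.749, 0.001]
contact_force: [-1.1, 0.2, -0.2]
gripper_width: 0.703
t 0.58 pos [ 0.2187 -0.6379  0.3026] yaw -96.93 tilt [-0.     0.002 -1.   ] w 0.0600 F [-1.1  0.2 -0.2]
 turn [ 0.0006  0.0023 -0.0163] shift [-0.6999 -0.2677  0.0041] n 18.0  after-turn shift [-0.6954 -0.2791  0.0026]
```

```bash
python3 -m creep '[[[0,0,-0.016,-0.038,-0.015,0,0.06],[0,0,0,-0.038,-0.015,0,0.06],[0,0,0,-0.038,-0.015,0,0.06],[0,0,0,-0.038,-0.015,0,0.06],[0,0,0,-0.038,-0.015,0,0.06],[0,0,0,-0.038,-0.015,0,0.06],[0,0,0,-0.038,-0.015,0,0.06],[0,0,0,-0.038,-0.015,0,0.06],[0,0,0,-0.038,-0.015,0,0.06],[0,0,0,-0.038,-0.015,0,0.06],[0,0,0,-0.038,-0.015,0,0.06],[0,0,0,-0.038,-0.015,0,0.06],[0,0,0,-0.038,-0.015,0,0.06],[0,0,0,-0.038,-0.015,0,0.06],[0,0,0,-0.038,-0.015,0,0.06],[0,0,0,-0.038,-0.015,0,0.06]]]'; python3 -c "
from h import *
to(.569,.0245,.175)"
```

```text
t: 1.92
eef_pos: [0.5277, -0.0568, 0.3001]
tool_rot: [-0.002, -0.659, 0.752, -0.002]
contact_force: [1.3, -0.8, 0.3]
gripper_width: 0.703
t 1.92 pos [ 0.5277 -0.0568  0.3001] yaw -97.50 tilt [-0.001 -0.006 -1.   ] w 0.0600 F [ 1.3 -0.8  0.3]
 turn [ 0.0005 -0.006  -0.0262] shift [-0.0867 -0.0304  0.1246] n 4.0  after-turn shift [-0.0851 -0.0326  0.1251]
```

```bash
python3 -m creep '[[[0,-0.006,-0.026,-0.030,-0.011,0.0,0.05],[0,0,0,-0.030,-0.011,0.0,0.05],[0,0,0,-0.025,-0.010,0,0.05],[0,0,0,0,0,0,0.05]]]'; python3 - <<'E'
from h import *
to(.569,.0245,.175)
c=cam('wrist');save(c,'w1');P=cloud(c);H=P[:,:,2]
for lo,hi,n in[(.118,.13,'knob'),(.096,.104,'ring')]:
    m=((H>lo)&(H<hi)&(np.hypot(P[:,:,0]-.567,P[:,:,1]-.021)<.045))
    k,l,s,ce=cv2.connectedComponentsWithStats(m.astype(np.uint8))
    for i in range(1,k):
        if s[i,4]>40:
            q=P[l==i];(a,r)=cv2.minEnclosingCircle(q[:,:2].astype(np.float32)*1000);print(n,s[i,4],ce[i],np.round(a,1),round(r,1),np.median(q[:,2]))
E
```

```text
t: 2.25
eef_pos: [0.5729, 0.0391, 0.3005]
tool_rot: [0.003, -0.674, 0.739, 0.001]
contact_force: [1.3, 0.5, 0.0]
gripper_width: 0.586
t 2.25 pos [0.5729 0.0391 0.3005] yaw -95.24 tilt [ 0.003  0.006 -1.   ] w 0.0500 F [1.3 0.5 0. ]
 turn [-0.002   0.006   0.0132] shift [0.0156 0.0029 0.1254] n 4.0  after-turn shift [0.0149 0.0024 0.1255]
knob 919 [338.62132753 243.78890098] [572.   25.5] 11.0 0.126158453088304
ring 1859 [344.92415277 240.2506724 ] [568.6  20.7] 34.0 0.10002178362248748
ring 666 [335.47597598 226.08408408] [572.   25.3] 15.9 0.09932852395242206
```

View pics/w1.png

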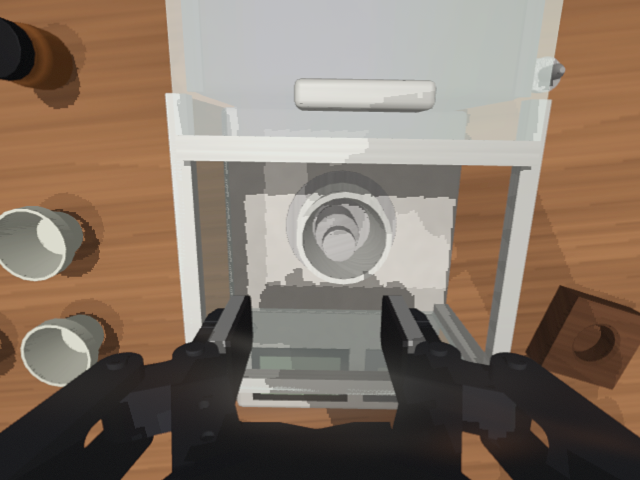

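```bash
python3 -m creep '[[[0,0.006,0.013,0.013,0.003,0.03,0.05],[0,0,0,0,0,0.035,0.05],[0,0,0,0,0,0.035,0.05],[0,0,0,0,0,0,0.05]]]'; python3 - <<'E'
from h import *
to(.5705,.0245,.175)
c=cam('wrist');save(c,'w2');P=cloud(c);H=P[:,:,2]
for lo,hi,n in[(.118,.13,'knob'),(.096,.104,'ring')]:
    m=((H>lo)&(H<hi)&(np.hypot(P[:,:,0]-.567,P[:,:,1]-.021)<.045))
    k,l,s,ce=cv2.connectedComponentsWithStats(m.astype(np.uint8))
    for i in range(1,k):
        if s[i,4]>40:
            q=P[l==i];(a,r)=cv2.minEnclosingCircle(q[:,:2].astype(np.float32)*1000);print(n,s[i,4],ce[i],np.round(a,1),round(r,1),np.median(q[:,2]))
# frame
m=(H>.15)&(H<.17)&(P[:,:,0]<.72)
b=R.from_euler('z',6,degrees=True).as_matrix()
q=(P[m]-[.5675,.0198,0])@b.T
r=q[(q[:,0]>-60)&(abs(q[:,0])<.05)&(q[:,1]<-.05)]; print('right bar y',np.percentile(r[:,1],[2,50,98]),'z',np.percentile(r[:,2],[2,50,98]))
r=q[(abs(q[:,0])<.05)&(q[:,1]>.05)]; print('left y',np.percentile(r[:,1],[2,50,98]) if len(r) else 0)
E
```

```text
t: 2.63
eef_pos: [0.5693, 0.0208, 0.2001]
tool_rot: [0.002, -0.668, 0.744, -0.004]
contact_force: [-1.8, 0.3, 0.7]
gripper_width: 0.588
t 2.63 pos [0.5693 0.0208 0.2001] yaw -96.19 tilt [ 0.008 -0.004 -1.   ] w 0.0502 F [-1.8  0.3  0.7]
 turn [-0.0079 -0.003  -0.0032] shift [-0.0038 -0.0006  0.0251] n 1.0  after-turn shift [-0.0038 -0.0008  0.0251]
knob 2406 [303.48836243 306.12510391] [571.9  25.3] 11.3 0.12610134534713652
ring 4216 [316.22485769 292.41413662] [568.3  20.6] 34.3 0.09998603373750883
ring 1713 [305.83946293 271.77232925] [572.1  25.3] 15.8 0.0994847143090915
right bar y [-0.09340254 -0.08476045 -0.08312021] z [0.15559271 0.16460929 0.16623118]
left y [0.0854448  0.08678641 0.09538235]
```

View pics/w2.png

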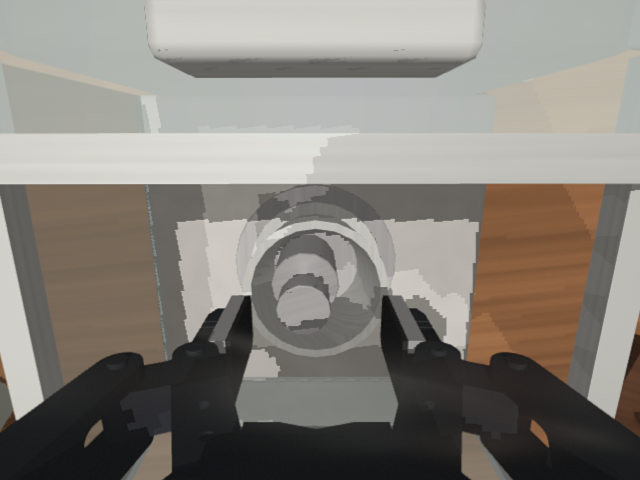

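```bash
python3 -m creep '[[[-0.008,-0.003,-0.003,-0.0045,-0.0012,0.0245,0.05],[0,0,0,0,0,0,0.015],[0,0,0,0,0,0,0.015],[0,0,0,0,0,0,0.015],[0,0,0,0,0,0,0.015],[0,0,0,0,0,0,0.015]]]' 40; python3 - <<'E'
from h import *
to(.571,.0247,.30)
E
```

```text
t: 3.18
eef_pos: [0.5769, 0.022, 0.1893]
tool_rot: [0.005, -0.667, 0.745, -0.005]
contact_force: [0.2, 0.3, -2.0]
gripper_width: 0.233
t 3.18 pos [0.5769 0.022  0.1893] yaw -96.31 tilt [ 0.015 -0.001 -1.   ] w 0.0199 F [ 0.2  0.3 -2. ]
 turn [-0.0151  0.0009 -0.0055] shift [-0.0021  0.0045 -0.1107] n 3.0  after-turn shift [-0.002   0.0062 -0.1107]
```

```bash
python3 - <<'E'
from h import *
c=cam('wrist');save(c,'w3')
c=cam('side');cv2.imwrite('pics/s3.png',cv2.resize(c['color'][150:350,200:420,::-1],None,fx=3,fy=3))
to(.571,.0247,.30)
E
```

```text
t 3.28 pos [0.577  0.0221 0.1891] yaw -96.31 tilt [ 0.015 -0.001 -1.   ] w 0.0199 F [ 0.2  0.4 -2.3]
 turn [-0.0151  0.001  -0.0054] shift [-0.0021  0.0045 -0.111 ] n 3.0  after-turn shift [-0.002   0.0062 -0.1109]
```

View pics/w3.png

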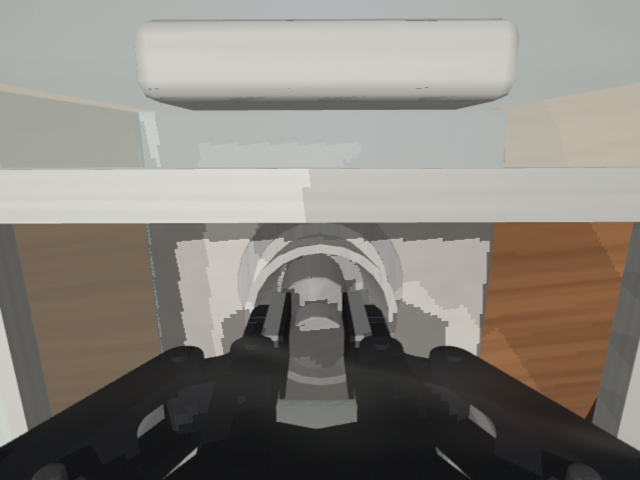

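View pics/s3.png

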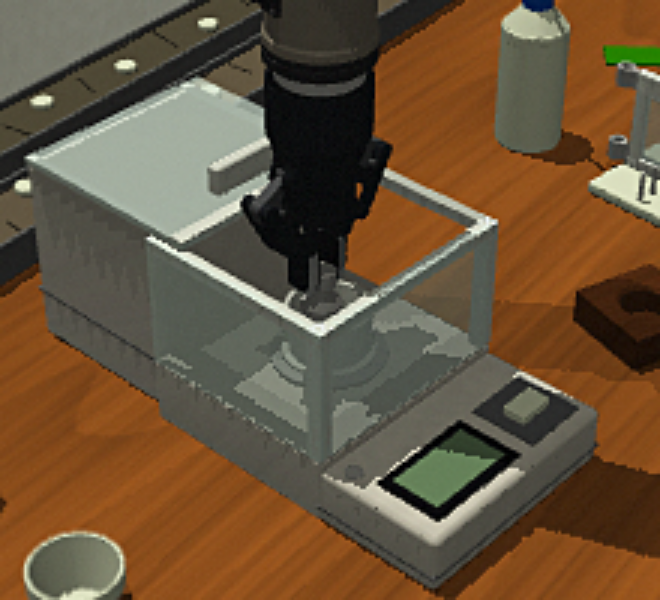

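```bash
python3 -m creep '[[[-0.0075,0,0,0,0,-0.01,0.01],[-0.0075,0,0,0,0,-0.02,0.01],[0,0,0,0,0,-0.03,0.01],[0,0,0,0,0,-0.03,0.01],[0,0,0,0,0,-0.03,0.01],[0,0,0,0,0,0,0.01]]]' 50; python3 - <<'E'
from h import *
to(.4203,-.2172,.30)
c=cam('wrist');save(c,'w4')
c=cam('side');cv2.imwrite('pics/s4.png',cv2.resize(c['color'][100:300,200:420,::-1],None,fx=3,fy=3))
E
```

```text
t: 3.78
eef_pos: [0.5746, 0.0219, 0.3137]
tool_rot: [-0.002, -0.667, 0.745, 0.002]
contact_force: [1.7, 1.0, -1.0]
gripper_width: 0.227
t 3.78 pos [0.5746 0.0219 0.3137] yaw -96.25 tilt [-0.006  0.001 -1.   ] w 0.0194 F [ 1.7  1.  -1. ]
 turn [ 0.0058  0.     -0.0044] shift [0.2545 0.1273 0.0145] n 7.0  after-turn shift [0.254  0.1285 0.0137]
```

View pics/s4.png

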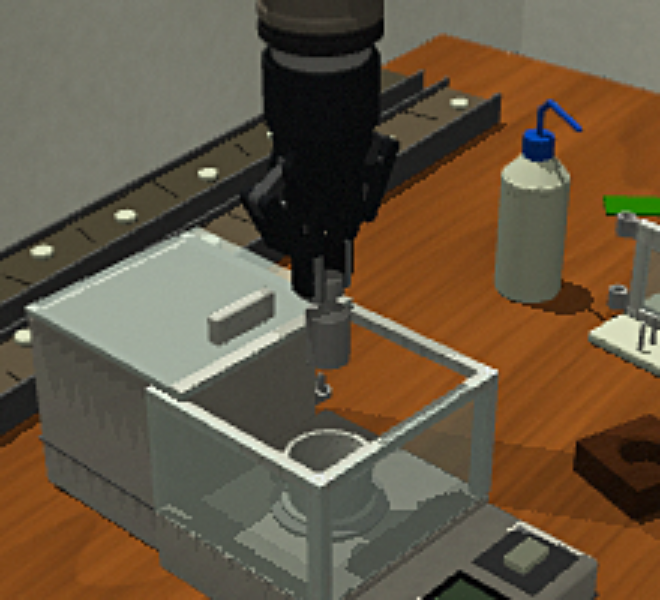

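View pics/w4.png

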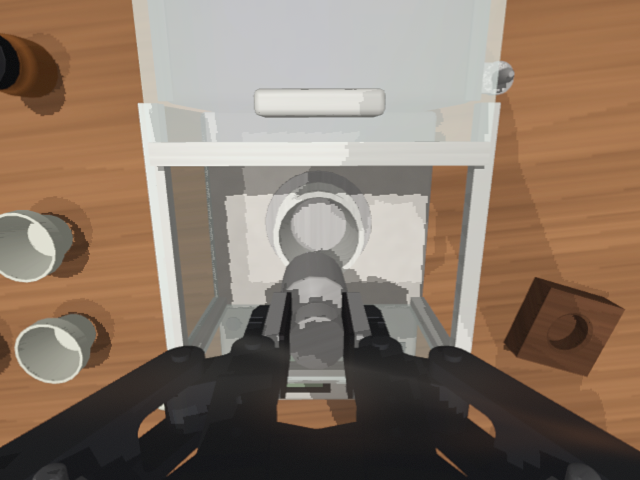

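```bash
python3 -m creep '[[[0.005,0,-0.004,0.034,0.015,0,0.01],[0,0,0,0.036,0.018,0,0.01],[0,0,0,0.036,0.018,0,0.01],[0,0,0,0.036,0.018,0,0.01],[0,0,0,0.036,0.018,0,0.01],[0,0,0,0.036,0.018,0,0.01],[0,0,0,0.036,0.018,0.02,0.01],[0,0,0,0,0,0.03,0.01],[0,0,0,0,0,0.03,0.01],[0,0,0,0,0,0.03,0.01],[0,0,0,0,0,0.02,0.01],[0,0,0,0,0,0.0,0.01]]]' ; python3 - <<'E'
from h import *
to(.4253,-.2172,.137)
c=cam('wrist');save(c,'w5')
for n in ['side','top']:
    c=cam(n);u,v=proj(c,[.42,-.217,.06])[0].astype(int); cv2.imwrite('pics/%s5.png'%n,cv2.resize(c['color'][v-60:v+60,u-80:u+80,::-1],None,fx=5,fy=5,interpolation=cv2.INTER_CUBIC)); print(u,v)
E
```

```text
t: 4.88
eef_pos: [0.4068, -0.2163, 0.1628]
tool_rot: [-0.009, -0.669, 0.743, 0.012]
contact_force: [-0.8, 0.3, -1.2]
gripper_width: 0.225
t 4.88 pos [ 0.4068 -0.2163  0.1628] yaw -95.98 tilt [-0.03   0.006 -1.   ] w 0.0192 F [-0.8  0.3 -1.2]
 turn [0.0303 0.0029 0.0004] shift [-0.0009 -0.0193  0.0253] n 1.0  after-turn shift [-0.001  -0.0185  0.0258]
415 240
405 301
```

View pics/w5.png

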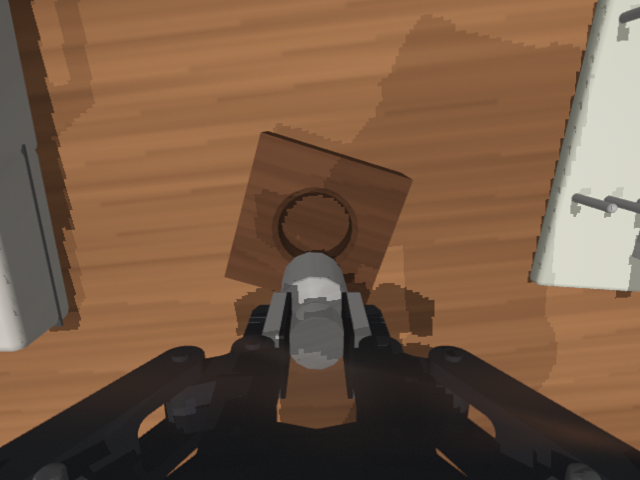

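View pics/side5.png

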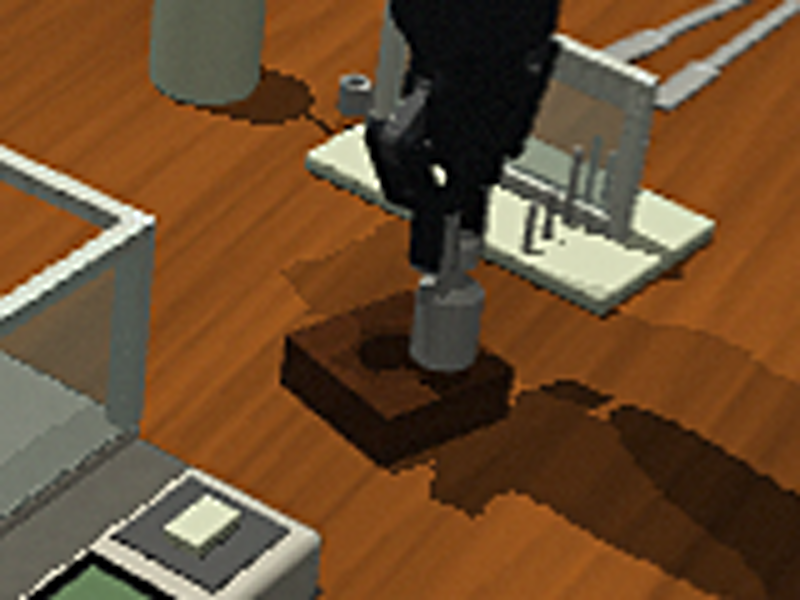

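```bash
python3 -m creep '[[[0.015,0.001,0,0,-0.009,-0.005,0.01],[0.015,0.001,0,0,-0.009,-0.005,0.01],[0,0,0,0,0,0,0.01]]]' ; python3 - <<'E'
from h import *
to(.4253,-.2172,.137)
c=cam('wrist');save(c,'w6');P=cloud(c);H=P[:,:,2]
m=((H>.026)&(H<.034)&(np.hypot(P[:,:,0]-.42,P[:,:,1]+.217)<.07))
q=P[m];print(cv2.minAreaRect(q[:,:2].astype(np.float32)*1000))
E
```

```text
t: 5.28
eef_pos: [0.4324, -0.2193, 0.1815]
tool_rot: [0.005, -0.67, 0.742, -0.007]
contact_force: [1.0, -0.1, -1.7]
gripper_width: 0.227
t 5.28 pos [ 0.4324 -0.2193  0.1815] yaw -95.89 tilt [ 0.017 -0.005 -1.   ] w 0.0193 F [ 1.  -0.1 -1.7]
 turn [-0.017  -0.0028  0.002 ] shift [-0.0015  0.008   0.0444] n 2.0  after-turn shift [-0.0014  0.0073  0.0445]
((422.9862060546875, -217.0515594482422), (80.23283386230469, 80.35546875), 67.17550659179688)
```

View pics/w6.png

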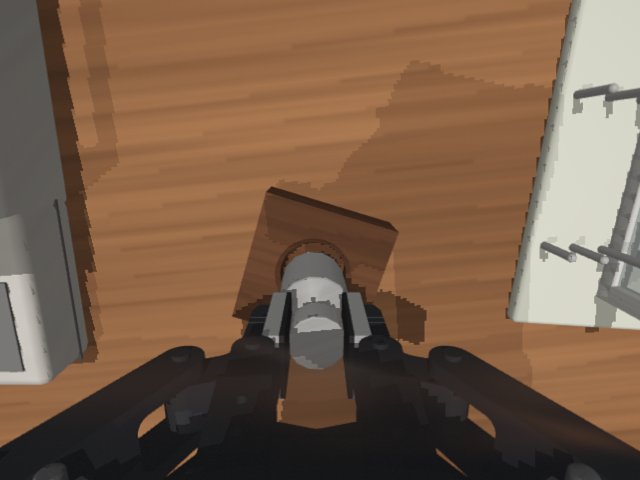

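```bash
python3 - <<'E'
from h import *
to(.426,-.2172,.137)
cam('side'),cam('side')
to(.426,-.2172,.137)
E
```

```text
t 5.33 pos [ 0.4317 -0.2193  0.1812] yaw -95.89 tilt [ 0.015 -0.004 -1.   ] w 0.0195 F [ 0.5 -0.5 -1.2]
 turn [-0.0158 -0.0028  0.002 ] shift [-0.0016  0.0066  0.0441] n 2.0  after-turn shift [-0.0015  0.0059  0.0442]
t 5.43 pos [ 0.4298 -0.219   0.1799] yaw -95.91 tilt [ 0.012 -0.003 -1.   ] w 0.0196 F [ 0.3 -0.2 -2.1]
 turn [-0.0118 -0.0022  0.0015] shift [-0.0015  0.0045  0.0429] n 2.0  after-turn shift [-0.0014  0.004   0.0429]
```

```bash
python3 -m creep '[[[-0.006,-0.001,0.001,-0.001,0.002,0.008,0.01],[-0.002,0,0,0,0.001,0.010,0.01],[0,0,0,0,0,0.006,0.01],[0,0,0,0,0,0,0.01],[0,0,0,0,0,0,0.01]]]' ; python3 - <<'E'
from h import *
to(.426,-.2172,.137)
c=cam('side')
to(.426,-.2172,.137)
c=cam('wrist');save(c,'w7')
E
```

```text
t: 5.85
eef_pos: [0.4254, -0.2174, 0.1529]
tool_rot: [-0.0, -0.669, 0.743, -0.001]
contact_force: [0.6, -0.2, -2.4]
gripper_width: 0.227
t 5.85 pos [ 0.4254 -0.2174  0.1529] yaw -95.98 tilt [ 0.001 -0.001 -1.   ] w 0.0194 F [ 0.6 -0.2 -2.4]
 turn [-0.0008 -0.0008  0.0003] shift [-0.0002 -0.0006  0.0159] n 1.0  after-turn shift [-0.0002 -0.0006  0.0159]
t 5.90 pos [ 0.4253 -0.2173  0.1529] yaw -95.98 tilt [ 0.001 -0.001 -1.   ] w 0.0190 F [-0.1 -0.3 -2.5]
 turn [-0.0007 -0.0008  0.0003] shift [-0.0002 -0.0006  0.0159] n 1.0  after-turn shift [-0.0002 -0.0007  0.0159]
```

View pics/w7.png

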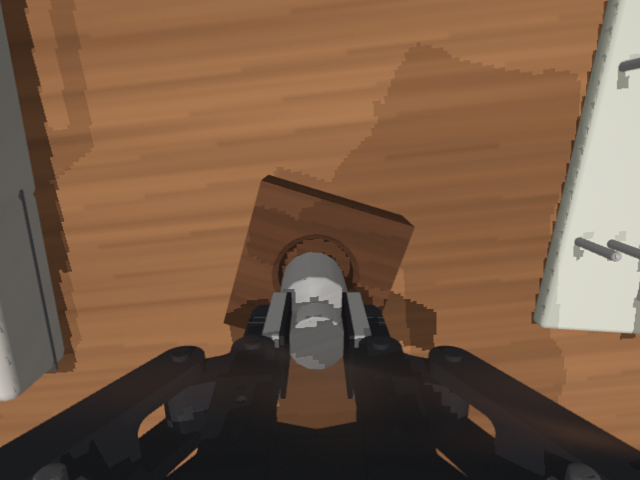

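```bash
python3 -m creep '[[[0,0,0,0,0,0.005,0.01],[0,0,0,0,0,0.006,0.01],[0,0,0,0,0,0.003,0.01],[0,0,0,0,0,0,0.01],[0,0,0,0,0,0,0.01]]]' ; python3 - <<'E'
from h import *
to(.426,-.2172,.137)
c=cam('side');u,v=proj(c,[.42,-.217,.06])[0].astype(int); cv2.imwrite('pics/s8.png',cv2.resize(c['color'][v-60:v+60,u-80:u+80,::-1],None,fx=5,fy=5,interpolation=cv2.INTER_CUBIC))
E
```

```text
t: 6.37
eef_pos: [0.4261, -0.2177, 0.1381]
tool_rot: [0.0, -0.669, 0.743, -0.001]
contact_force: [0.5, 0.0, -1.6]
gripper_width: 0.231
t 6.37 pos [ 0.4261 -0.2177  0.1381] yaw -95.99 tilt [ 0.002 -0.001 -1.   ] w 0.0197 F [ 0.5  0.  -1.6]
 turn [-0.0025 -0.0012  0.0001] shift [-0.0005  0.0001  0.0011] n 1.0  after-turn shift [-0.0005  0.0001  0.0011]
```

View pics/s8.png

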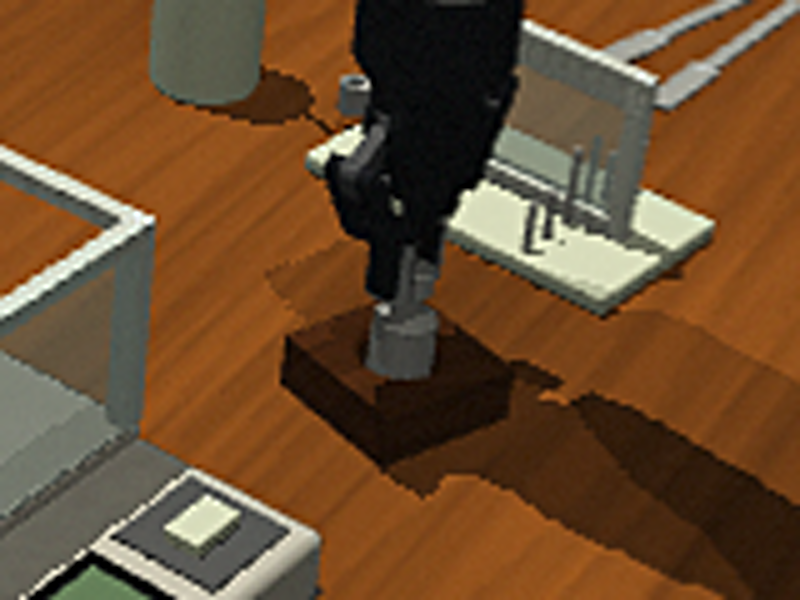

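```bash
python3 -m creep '[[[0,0,0,0,0,0.003,0.01],[0,0,0,0,0,0,0.01],[0,0,0,0,0,0,0.05],[0,0,0,0,0,0,0.05],[0,0,0,0,0,0,0.05],[0,0,0,0,0,-0.01,0.05],[0,0,0,0,0,-0.02,0.05],[0,0,0,0,0,-0.035,0.06],[0,0,0,0,0,-0.035,0.06],[0,0,0,0,0,-0.02,0.06]]]' ; python3 - <<'E'
from h import *
to(.571,.29,.24)
c=cam('side');u,v=proj(c,[.42,-.217,.06])[0].astype(int); cv2.imwrite('pics/s9.png',cv2.resize(c['color'][v-60:v+60,u-80:u+80,::-1],None,fx=5,fy=5,interpolation=cv2.INTER_CUBIC))
c=cam('top');save(c,'t9')
for n in ['top','side']:
    c=cam(n);P=cloud(c);H=P[:,:,2]
    m=((H>.035)&(H<.055)&(P[:,:,0]>0.3)&(P[:,:,0]<0.66)&(P[:,:,1]>.2)&(P[:,:,1]<.6)).astype(np.uint8)
    k,l,s,ce=cv2.connectedComponentsWithStats(m)
    for i in range(1,k):
        if s[i,4]>60:
            q=P[l==i];print(n,np.round(cv2.minEnclosingCircle(q[:,:2].astype(np.float32)*1000)[0],1))
E
```

```text
t: 7.25
eef_pos: [0.4241, -0.2165, 0.2589]
tool_rot: [-0.001, -0.669, 0.743, 0.002]
contact_force: [0.8, -0.3, -0.4]
gripper_width: 0.702
t 7.25 pos [ 0.4241 -0.2165  0.2589] yaw -95.95 tilt [-0.004  0.002 -1.   ] w 0.0599 F [ 0.8 -0.3 -0.4]
 turn [0.0045 0.0013 0.0008] shift [-0.519  -0.0937  0.0192] n 13.0  after-turn shift [-0.5191 -0.0931  0.0189]
top [571.9 288.9]
top [540.6 405.7]
top [463.9 407. ]
top [463.5 294.2]
side [572.  290.4]
side [464.4 295.1]
side [540.6 407.3]
side [465.7 409.8]
```

View pics/s9.png

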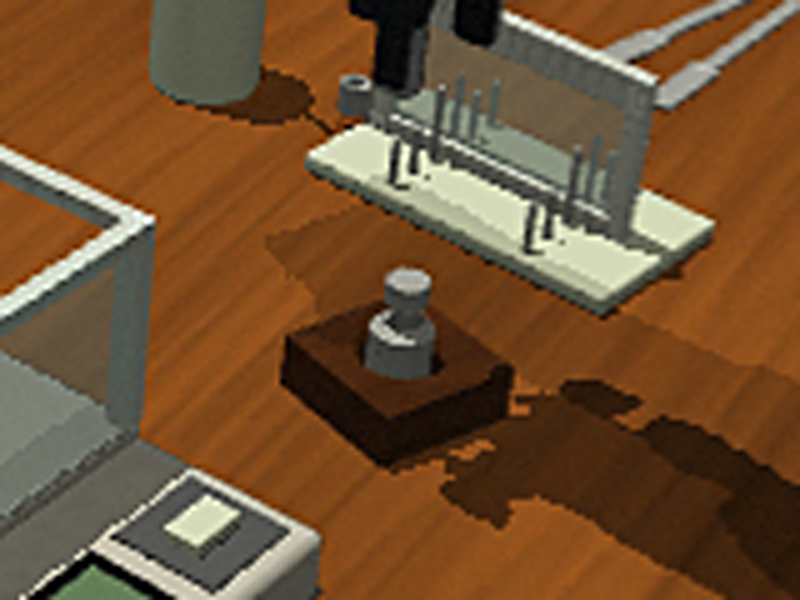

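```bash
python3 -m creep '[[[0.002,0,0,-0.02,-0.003,-0.015,0.085],[0,0,0,-0.038,-0.007,-0.01,0.085],[0,0,0,-0.038,-0.007,0,0.085],[0,0,0,-0.038,-0.007,0,0.085],[0,0,0,-0.038,-0.007,0,0.085],[0,0,0,-0.038,-0.007,0,0.085],[0,0,0,-0.038,-0.007,0,0.085],[0,0,0,-0.038,-0.007,0,0.085],[0,0,0,-0.038,-0.007,0,0.085],[0,0,0,-0.038,-0.007,0,0.085],[0,0,0,-0.038,-0.007,0,0.085],[0,0,0,-0.038,-0.007,0.01,0.085],[0,0,0,-0.038,-0.007,0.02,0.085],[0,0,0,-0.030,-0.005,0.02,0.085],[0,0,0,-0.015,-0.002,0.02,0.085],[0,0,0,0,0,0.01,0.085],[0,0,0,0,0,0,0.085]]]' ; python3 - <<'E'
from h import *
to(.572,.2897,.105)
c=cam('wrist');save(c,'w10');P=cloud(c);H=P[:,:,2]
m=((H>.038)&(H<.055)&(np.hypot(P[:,:,0]-.572,P[:,:,1]-.29)<.045))
q=P[m];print(np.round(cv2.minEnclosingCircle(q[:,:2].astype(np.float32)*1000),1))
to(.572,.2897,.105)
E
```

```text
t: 8.87
eef_pos: [0.5649, 0.3086, 0.1774]
tool_rot: [-0.015, -0.666, 0.746, 0.013]
contact_force: [0.2, -0.1, -0.7]
gripper_width: 0.993
t 8.87 pos [0.5649 0.3086 0.1774] yaw -96.47 tilt [-0.039 -0.001 -0.999] w 0.0848 F [ 0.2 -0.1 -0.7]
 turn [ 0.0388 -0.0055 -0.0084] shift [ 0.0175 -0.012   0.0721] n 2.0  after-turn shift [ 0.018  -0.009   0.0724]Traceback (most recent call last):
  File "<stdin>", line 5, in <module>
    return _wrapfunc(a, 'round', decimals=decimals, out=out)
    return _wrapit(obj, method, *args, **kwds)
    conv = _array_converter(obj)
ValueError: setting an array element with a sequence. The requested array has an inhomogeneous shape after 1 dimensions. The detected shape was (2,) + inhomogeneous part.
```

View pics/w10.png

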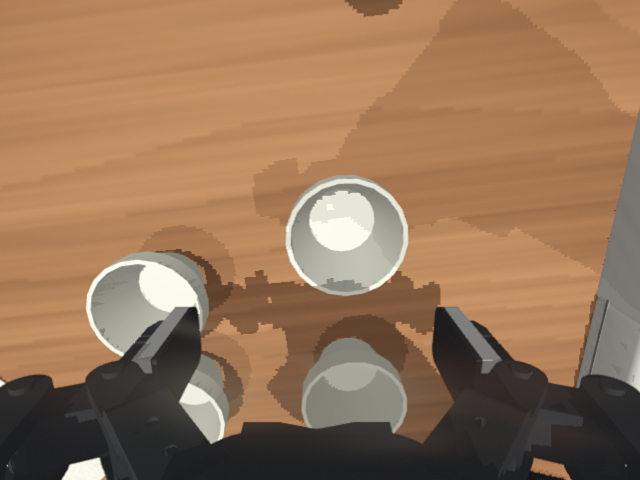

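```bash
python3 -m creep '[[[0.012,-0.002,-0.003,0.006,-0.003,0.008,0.085],[0.012,-0.002,-0.003,0.006,-0.003,0.010,0.085],[0.008,0,-0.002,0.004,-0.001,0.008,0.085],[0,0,0,0,0,0.004,0.085],[0,0,0,0,0,0,0.085],[0,0,0,0,0,0,0.085]]]' ; cat >> h.py <<'E'
def circ(c,z0,z1,x,y,r=.05):
    P=cloud(c);H=P[:,:,2];m=((H>z0)&(H<z1)&(np.hypot(P[:,:,0]-x,P[:,:,1]-y)<r))
    q=P[m]
    if len(q)<20: print('none');return
    a,b=cv2.minEnclosingCircle(q[:,:2].astype(np.float32)*1000);print('circ',np.round(a,1),round(b,1),len(q),'z',np.percentile(q[:,2],[5,50,95]).round(4))
E
python3 - <<'E'
from h import *
to(.572,.2897,.105)
c=cam('wrist');save(c,'w11');circ(c,.038,.055,.572,.29)
to(.572,.2897,.105)
E
```

```text
t: 9.42
eef_pos: [0.571, 0.2832, 0.1504]
tool_rot: [-0.003, -0.666, 0.746, -0.0]
contact_force: [-0.2, -0.5, 0.1]
gripper_width: 0.994
t 9.42 pos [0.571  0.2832 0.1504] yaw -96.50 tilt [-0.004 -0.004 -1.   ] w 0.0849 F [-0.2 -0.5  0.1]
 turn [ 0.0031 -0.0042 -0.0087] shift [-0.0068 -0.0004  0.0453] n 2.0  after-turn shift [-0.0066 -0.0003  0.0454]
circ [573.  290.5] 32.8 4515 z [0.0387 0.045  0.047 ]
t 9.47 pos [0.5711 0.2833 0.1506] yaw -96.50 tilt [-0.003 -0.004 -1.   ] w 0.0849 F [-0.5 -0.9 -0.6]
 turn [ 0.0028 -0.004  -0.0087] shift [-0.0067 -0.0002  0.0455] n 2.0  after-turn shift [-0.0065 -0.0002  0.0456]
```

View pics/w11.png

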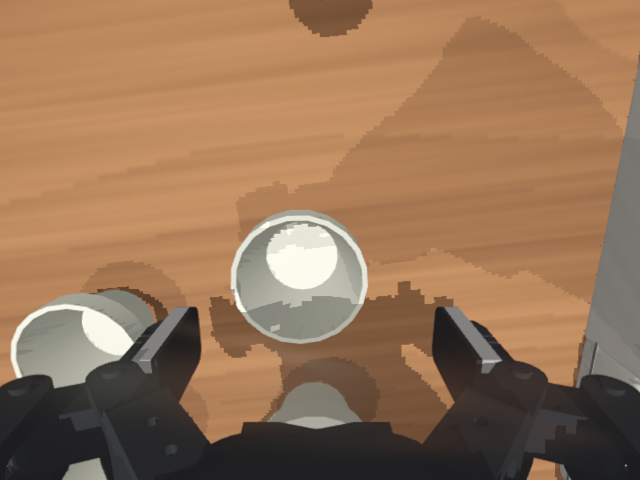

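```bash
python3 -m creep '[[[0.002,-0.002,0.003,-0.003,-0.001,0.010,0.085],[0.001,-0.002,0.003,-0.003,0,0.014,0.085],[0,0,0.002,-0.001,0,0.013,0.085],[0,0,0,0,0,0.007,0.085],[0,0,0,0,0,0.003,0.085],[0,0,0,0,0,0,0.085]]]' ; 
python3 - <<'E'
from h import *
to(.5725,.290,.102)
c=cam('wrist');save(c,'w12')
E
```

```text
t: 9.97
eef_pos: [0.5732, 0.2925, 0.0994]
tool_rot: [0.001, -0.663, 0.749, 0.0]
contact_force: [0.2, -0.9, 0.1]
gripper_width: 0.996
t 9.97 pos [0.5732 0.2925 0.0994] yaw -96.94 tilt [ 0.001  0.002 -1.   ] w 0.0851 F [ 0.2 -0.9  0.1]
 turn [-0.0012  0.0022 -0.0164] shift [ 0.0025  0.0004 -0.0026] n 1.0  after-turn shift [ 0.0025  0.0004 -0.0026]
```

View pics/w12.png

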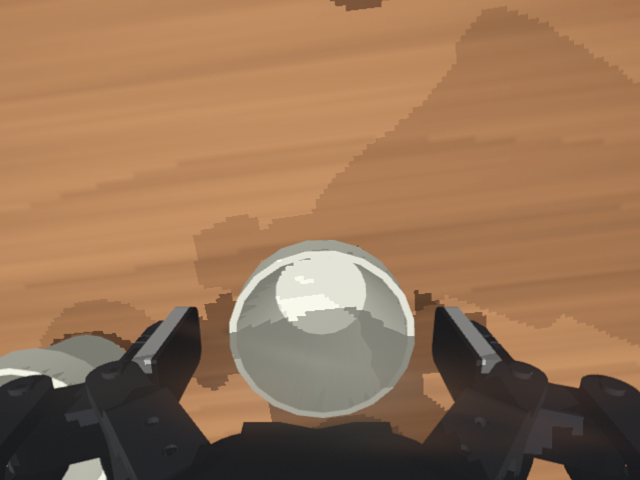

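```bash
python3 -m creep '[[[0,0.001,-0.008,0.002,0,-0.002,0.085],[0,0.001,-0.006,0,0,0,0.075],[0,0,0,0,0,0,0.055],[0,0,0,0,0,0,0.055],[0,0,0,0,0,0,0.055],[0,0,0,0,0,0,0.055]]]' 25; 
python3 - <<'E'
from h import *
to(.5725,.290,.102)
c=cam('wrist');save(c,'w13')
E
```

```text
t: 10.52
eef_pos: [0.574, 0.2908, 0.1039]
tool_rot: [0.002, -0.669, 0.743, -0.001]
contact_force: [-0.2, -0.2, -0.5]
gripper_width: 0.761
t 10.52 pos [0.574  0.2908 0.1039] yaw -96.06 tilt [ 0.004  0.001 -1.   ] w 0.0650 F [-0.2 -0.2 -0.5]
 turn [-0.0039  0.0019 -0.001 ] shift [0.001  0.0014 0.0019] n 1.0  after-turn shift [0.001  0.0014 0.0019]
```

View pics/w13.png

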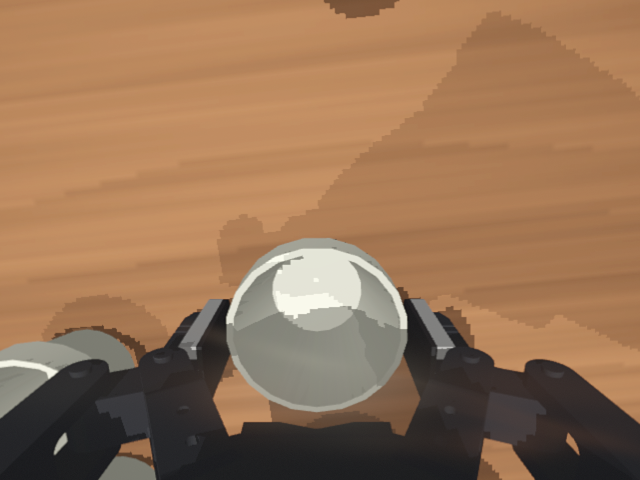

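```bash
python3 -m creep '[[[-0.002,0,0,0,0,-0.012,0.055],[-0.002,0,0,0,0,-0.03,0.055],[0,0,0,0,0,-0.04,0.055],[0,0,0,0,0,-0.04,0.055],[0,0,0,0,0,-0.04,0.055],[0,0,0,0.015,0,-0.02,0.055],[0,0,0,0.03,0.003,-0.006,0.055],[0,0,0,0.04,0.004,0,0.055],[0,0,0,0.04,0.004,0,0.055],[0,0,0,0.04,0.004,0,0.055],[0,0,0,0.035,0.003,0,0.055],[0,0,0,0.03,0.003,0,0.055],[0,0,0,0.02,0.002,0,0.055],[0,0,0,0.01,0,0,0.055],[0,0,0,0,0,0,0.055],[0,0,0,0,0,0,0.055]]]'; 
python3 - <<'E'
from h import *
to(.5685,.0197,.285)
c=cam('wrist');save(c,'w14')
to(.5685,.0197,.285)
E
```

```text
t: 11.9
eef_pos: [0.5202, 0.027, 0.3137]
tool_rot: [0.006, -0.671, 0.741, -0.001]
contact_force: [-0.4, -0.4, 0.2]
gripper_width: 0.762
t 11.90 pos [0.5202 0.027  0.3137] yaw -95.71 tilt [ 0.009  0.007 -1.   ] w 0.0651 F [-0.4 -0.4  0.2]
 turn [-0.0085  0.0079  0.005 ] shift [ 0.0026 -0.0485  0.0291] n 2.0  after-turn shift [ 0.0022 -0.0488  0.0287]
t 11.95 pos [0.5203 0.0274 0.3137] yaw -95.66 tilt [ 0.009  0.007 -1.   ] w 0.0647 F [-1.  -0.5  0.1]
 turn [-0.0086  0.0078  0.0058] shift [ 0.0031 -0.0485  0.0291] n 2.0  after-turn shift [ 0.0026 -0.0487  0.0287]
```

View pics/w14.png

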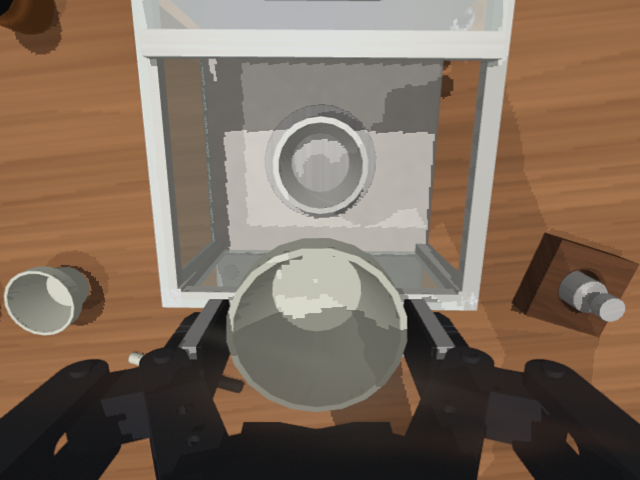

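```bash
python3 -m creep '[[[-0.004,0.004,0.003,0,-0.012,0.004,0.055],[-0.004,0.004,0.002,0.001,-0.018,0.008,0.055],[0,0,0,0.001,-0.012,0.008,0.055],[0,0,0,0,-0.005,0.004,0.055],[0,0,0,0,0,0,0.055],[0,0,0,0,0,0,0.055]]]'; 
python3 - <<'E'
from h import *
c=cam('wrist');save(c,'w15');circ(c,.096,.104,.5675,.02,.04)
c=cam('top');circ(c,.096,.104,.5675,.02,.04);
to(.5685,.0197,.176)
c=cam('top')
P=cloud(c);print(np.nanmax(P[200:280,250:350,2]))
E
```

```text
t: 12.45
eef_pos: [0.5699, 0.0334, 0.2899]
tool_rot: [0.002, -0.675, 0.738, 0.001]
contact_force: [-0.1, -0.1, -0.7]
gripper_width: 0.757
circ [568.9  20.6] 34.0 1119 z [0.0978 0.1001 0.1012]
none
t 12.55 pos [0.5696 0.0331 0.2903] yaw -95.05 tilt [ 0.002  0.005 -1.   ] w 0.0650 F [ 0.1 -0.1  0.5]
 turn [-0.0015  0.0049  0.0166] shift [1.400e-02 1.000e-04 1.142e-01] n 3.0  after-turn shift [ 0.0134 -0.0003  0.1143]
0.7071784411355144
```

View pics/w15.png

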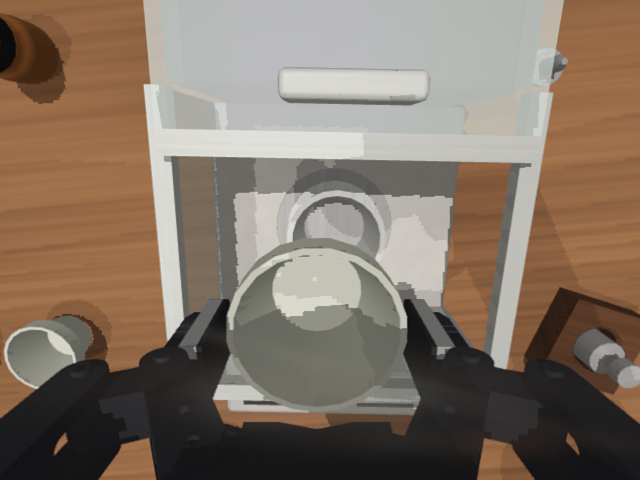

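```bash
python3 -m creep '[[[-0.001,0.003,0.008,0.005,0,0.008,0.055],[0,0.002,0.006,0.005,0,0.018,0.055],[0,0,0.002,0.0025,0,0.022,0.055],[0,0,0,0,0,0.022,0.055],[0,0,0,0,0,0.014,0.055],[0,0,0,0,0,0.006,0.055],[0,0,0,0,0,0,0.055],[0,0,0,0,0,0,0.055]]]'; 
python3 - <<'E'
from h import *
to(.569,.0205,.172)
c=cam('wrist');save(c,'w16')
E
```

```text
t: 13.27
eef_pos: [0.5671, 0.0168, 0.1989]
tool_rot: [0.001, -0.667, 0.745, -0.003]
contact_force: [-0.4, -0.0, -0.3]
gripper_width: 0.759
t 13.27 pos [0.5671 0.0168 0.1989] yaw -96.30 tilt [ 0.006 -0.003 -1.   ] w 0.0648 F [-0.4 -0.  -0.3]
 turn [-0.0063 -0.0024 -0.0052] shift [-0.004  -0.0014  0.0269] n 1.0  after-turn shift [-0.0039 -0.0015  0.0269]
```

View pics/w16.png

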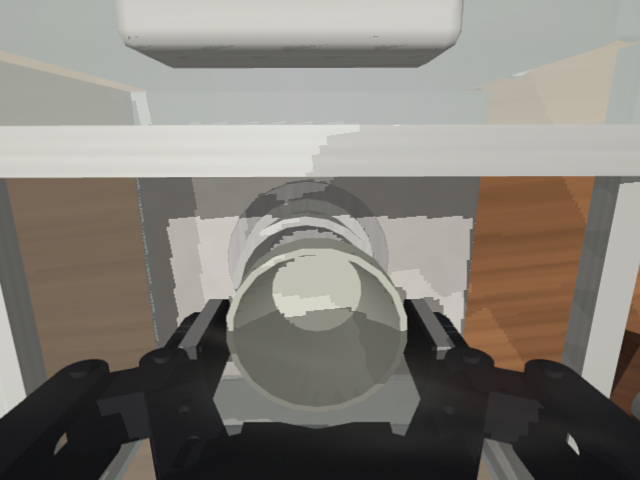

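```bash
python3 -m creep '[[[-0.003,-0.001,-0.002,-0.002,-0.0005,0.005,0.055],[-0.002,-0.001,-0.002,-0.0015,-0.0005,0.007,0.055],[0,0,0,0,0,0.006,0.055],[0,0,0,0,0,0.004,0.055],[0,0,0,0,0,0,0.055],[0,0,0,0,0,0,0.055]]]'; 
python3 - <<'E'
from h import *
to(.569,.0205,.172)
E
```

```text
t: 13.82
eef_pos: [0.5708, 0.021, 0.1781]
tool_rot: [0.003, -0.669, 0.743, -0.002]
contact_force: [-0.2, -0.8, -0.3]
gripper_width: 0.759
t 13.82 pos [0.5708 0.021  0.1781] yaw -96.04 tilt [ 0.007  0.    -1.   ] w 0.0648 F [-0.2 -0.8 -0.3]
 turn [-0.0072  0.0011 -0.0007] shift [0.0007 0.0017 0.0061] n 1.0  after-turn shift [0.0007 0.0017 0.0061]
```

```bash
python3 -m creep '[[[-0.003,0,0,0,0.0007,0.003,0.055],[-0.003,0,0,0,0.0007,0.003,0.055],[0,0,0,0,0,0.002,0.055],[0,0,0,0,0,0.001,0.055],[0,0,0,0,0,0,0.055]]]'; 
python3 - <<'E'
from h import *
to(.569,.0205,.172)
E
```

```text
t: 14.23
eef_pos: [0.5698, 0.0213, 0.1709]
tool_rot: [0.001, -0.669, 0.743, -0.0]
contact_force: [0.4, 0.3, -1.6]
gripper_width: 0.758
t 14.23 pos [0.5698 0.0213 0.1709] yaw -96.05 tilt [ 0.002  0.001 -1.   ] w 0.0647 F [ 0.4  0.3 -1.6]
 turn [-0.0018  0.0007 -0.0009] shift [ 0.0009  0.0007 -0.0011] n 1.0  after-turn shift [ 0.0009  0.0007 -0.0011]
```

```bash
python3 -m creep '[[[0,0,0,0,0,0,0.085],[0,0,0,0,0,0,0.085],[0,0,0,0,0,0,0.085],[0,0,0,0,0,0,0.085],[0,0,0,0,0,-0.01,0.085],[0,0,0,0,0,-0.025,0.085],[0,0,0,0,0,-0.035,0.085],[0,0,0,0,0,-0.025,0.085],[0,0,0,0,0,-0.01,0.085],[0,0,0,0,0,0,0.085]]]'; 
python3 - <<'E'
from h import *
c=cam('wrist');save(c,'w17');circ(c,.106,.13,.568,.02,.045)
for n in ['top','side']:
    c=cam(n);P=cloud(c);H=P[:,:,2]
    circ(c,.106,.13,.568,.02,.045)
    m=((H>.035)&(H<.055)&(P[:,:,0]>0.3)&(P[:,:,0]<0.66)&(P[:,:,1]>.2)&(P[:,:,1]<.6)).astype(np.uint8)
    k,l,s,ce=cv2.connectedComponentsWithStats(m)
    for i in range(1,k):
        if s[i,4]>60:
            q=P[l==i];print(n,np.round(cv2.minEnclosingCircle(q[:,:2].astype(np.float32)*1000)[0],1))
to(.4645,.2950,.29)
E
```

```text
t: 15.07
eef_pos: [0.5686, 0.0212, 0.2806]
tool_rot: [-0.0, -0.669, 0.743, 0.001]
contact_force: [0.7, 0.6, -0.9]
gripper_width: 0.996
circ [570.   21.2] 32.7 2483 z [0.1068 0.1132 0.115 ]
none
top [541.8 405.3]
top [465.  407.5]
top [463.5 294.6]
circ [565.8  19.7] 34.9 165 z [0.1072 0.1117 0.1155]
side [463.1 295.9]
side [539.8 406.6]
side [466.  409.6]
t 15.22 pos [0.567  0.0209 0.2768] yaw -96.02 tilt [-0.008  0.    -1.   ] w 0.0850 F [-0.6  0.4 -0.7]
 turn [ 0.008  -0.0006 -0.0003] shift [-0.2618  0.1308 -0.0123] n 8.0  after-turn shift [-0.2619  0.1306 -0.0132]
```

View pics/w17.png

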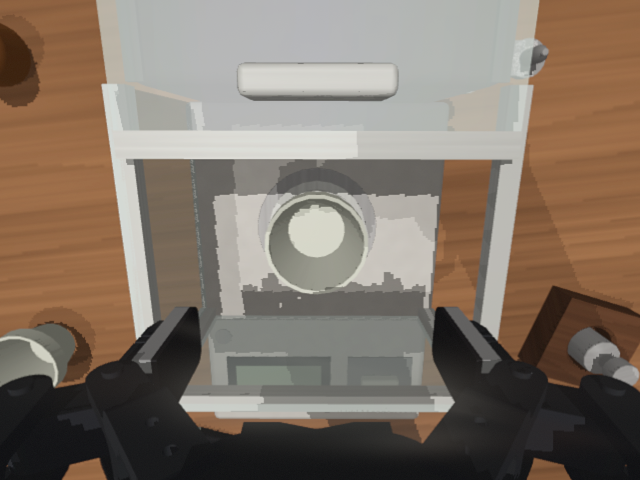

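```bash
python3 -m creep '[[[0.004,0,0,-0.015,0.008,0,0.085],[0.004,0,0,-0.03,0.015,0,0.085],[0,0,0,-0.036,0.018,0,0.085],[0,0,0,-0.036,0.018,0,0.085],[0,0,0,-0.036,0.018,0,0.085],[0,0,0,-0.036,0.018,0.006,0.085],[0,0,0,-0.030,0.015,0.018,0.085],[0,0,0,-0.022,0.011,0.025,0.085],[0,0,0,-0.014,0.007,0.025,0.085],[0,0,0,-0.006,0.003,0.020,0.085],[0,0,0,0,0,0.012,0.085],[0,0,0,0,0,0.005,0.085],[0,0,0,0,0,0,0.085],[0,0,0,0,0,0,0.085]]]'; 
python3 - <<'E'
from h import *
to(.4645,.2950,.104)
c=cam('wrist');save(c,'w18');circ(c,.038,.055,.4645,.295,.05)
to(.4645,.2950,.104)
E
```

```text
t: 16.38
eef_pos: [0.4469, 0.2985, 0.1366]
tool_rot: [-0.018, -0.668, 0.744, 0.006]
contact_force: [-0.5, -0.6, 0.0]
gripper_width: 0.993
t 16.38 pos [0.4469 0.2985 0.1366] yaw -96.13 tilt [-0.035 -0.015 -0.999] w 0.0848 F [-0.5 -0.6  0. ]
 turn [ 0.0336 -0.0186 -0.0026] shift [ 0.001  -0.0189  0.032 ] n 1.0  after-turn shift [ 0.0016 -0.0179  0.0326]
circ [465.3 295.5] 32.7 5613 z [0.0388 0.0451 0.047 ]
t 16.43 pos [0.447  0.2983 0.1369] yaw -96.15 tilt [-0.035 -0.015 -0.999] w 0.0854 F [ 0.5  0.4 -0.2]
 turn [ 0.0334 -0.0185 -0.003 ] shift [ 0.0008 -0.0188  0.0323] n 1.0  after-turn shift [ 0.0015 -0.0177  0.0329]
```

View pics/w18.png

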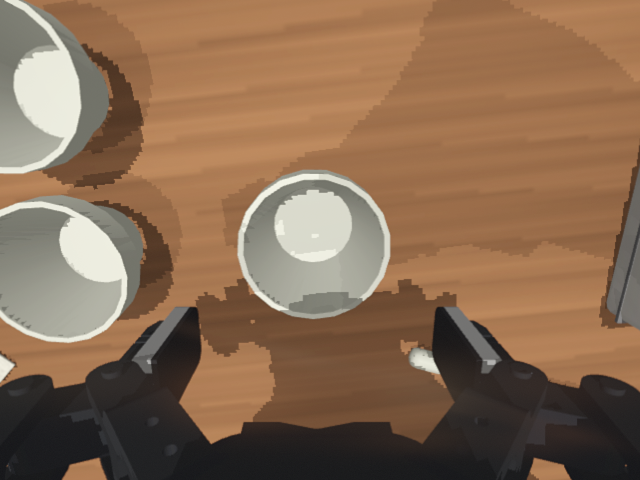

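```bash
python3 -m creep '[[[0.010,-0.006,-0.001,0,-0.005,0.002,0.085],[0.012,-0.006,-0.001,0,-0.006,0.003,0.085],[0.008,-0.004,0,0,-0.004,0.006,0.085],[0.002,-0.001,0,0,-0.002,0.007,0.085],[0,0,0,0,0,0.006,0.085],[0,0,0,0,0,0.003,0.085],[0,0,0,0,0,0,0.085],[0,0,0,0,0,0,0.085]]]'; 
python3 - <<'E'
from h import *
to(.465,.2953,.104)
c=cam('wrist');save(c,'w19')
to(.465,.2953,.104)
E
```

```text
t: 17.1
eef_pos: [0.4693, 0.2945, 0.1097]
tool_rot: [0.004, -0.667, 0.745, -0.002]
contact_force: [0.1, 0.3, 0.0]
gripper_width: 0.995
t 17.10 pos [0.4693 0.2945 0.1097] yaw -96.37 tilt [ 0.008  0.002 -1.   ] w 0.0850 F [0.1 0.3 0. ]
 turn [-0.008   0.0032 -0.0064] shift [-0.0003  0.0044  0.0057] n 1.0  after-turn shift [-0.0004  0.0044  0.0057]
t 17.15 pos [0.4692 0.2945 0.1097] yaw -96.36 tilt [ 0.008  0.002 -1.   ] w 0.0851 F [-0.5  0.4 -0. ]
 turn [-0.0079  0.0031 -0.0062] shift [-0.0003  0.0044  0.0057] n 1.0  after-turn shift [-0.0003  0.0043  0.0057]
```

View pics/w19.png

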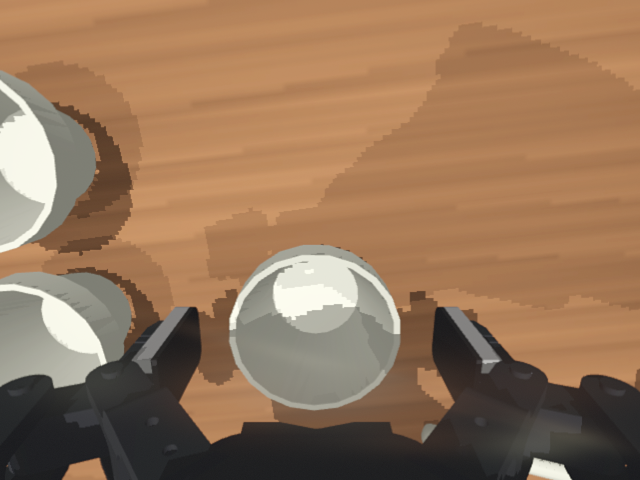

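```bash
python3 -m creep '[[[-0.003,0.001,-0.003,0,0.002,0.003,0.085],[-0.003,0.001,-0.003,0,0.0015,0.003,0.08],[0,0,0,0,0,0,0.055],[0,0,0,0,0,0,0.055],[0,0,0,0,0,0,0.055],[0,0,0,0,0,0,0.055]]]' 25; 
python3 - <<'E'
from h import *
to(.569,.0205,.30)
E
```

```text
t: 17.65
eef_pos: [0.4654, 0.2957, 0.1046]
tool_rot: [0.001, -0.67, 0.743, -0.0]
contact_force: [0.9, -0.1, -0.2]
gripper_width: 0.761
t 17.65 pos [0.4654 0.2957 0.1046] yaw -95.92 tilt [ 0.003  0.001 -1.   ] w 0.0650 F [ 0.9 -0.1 -0.2]
 turn [-0.0024  0.0015  0.0013] shift [ 0.2627 -0.1319 -0.1955] n 9.0  after-turn shift [ 0.2629 -0.1318 -0.1954]
```

```bash
python3 -m creep '[[[-0.002,0,0,0,0,-0.012,0.055],[0,0,0,0,0,-0.03,0.055],[0,0,0,0,0,-0.04,0.055],[0,0,0,0,0,-0.04,0.055],[0,0,0,0.008,-0.004,-0.038,0.055],[0,0,0,0.02,-0.010,-0.025,0.055],[0,0,0,0.032,-0.016,-0.01,0.055],[0,0,0,0.036,-0.018,0,0.055],[0,0,0,0.036,-0.018,0,0.055],[0,0,0,0.036,-0.018,0,0.055],[0,0,0,0.034,-0.017,0,0.055],[0,0,0,0.026,-0.013,0,0.055],[0,0,0,0.018,-0.009,0,0.055],[0,0,0,0.011,-0.006,0,0.055],[0,0,0,0.005,-0.003,0,0.055],[0,0,0,0,0,0,0.055],[0,0,0,0,0,0,0.055]]]'; 
python3 - <<'E'
from h import *
c=cam('wrist');save(c,'w20');circ(c,.108,.13,.568,.02,.045)
to(.569,.0205,.20)
E
```

```text
t: 19.07
eef_pos: [0.5723, 0.0127, 0.3235]
tool_rot: [0.006, -0.674, 0.739, -0.0]
contact_force: [-0.6, 0.3, -0.5]
gripper_width: 0.759
circ [570.5  20.9] 32.3 815 z [0.1089 0.1138 0.1152]
t 19.12 pos [0.5722 0.0131 0.3235] yaw -95.23 tilt [ 0.009  0.007 -1.   ] w 0.0648 F [-0.  -0.2 -0.1]
 turn [-0.0082  0.0078  0.0135] shift [-0.0061  0.0049  0.1236] n 3.0  after-turn shift [-0.007   0.004   0.1235]
```

View pics/w20.png

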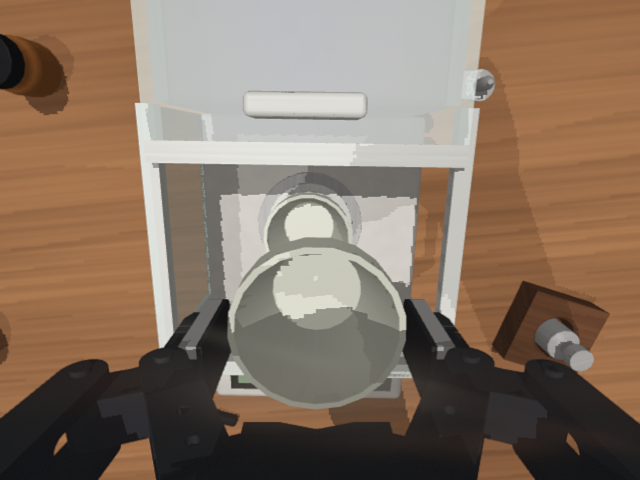

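```bash
python3 -m creep '[[[-0.003,0.003,0.005,-0.003,0.001,0.008,0.055],[-0.003,0.003,0.005,-0.003,0.001,0.018,0.055],[0,0,0.001,-0.001,0.001,0.022,0.055],[0,0,0,0,0,0.022,0.055],[0,0,0,0,0,0.018,0.055],[0,0,0,0,0,0.010,0.055],[0,0,0,0,0,0.004,0.055],[0,0,0,0,0,0,0.055],[0,0,0,0,0,0,0.055]]]'; 
python3 - <<'E'
from h import *
to(.5698,.0212,.1866)
c=cam('wrist');save(c,'w21')
to(.5698,.0212,.1866)
E
```

```text
t: 19.87
eef_pos: [0.5686, 0.0358, 0.2185]
tool_rot: [0.004, -0.676, 0.737, 0.0]
contact_force: [0.4, 0.5, -0.4]
gripper_width: 0.765
t 19.87 pos [0.5686 0.0358 0.2185] yaw -94.87 tilt [ 0.006  0.006 -1.   ] w 0.0653 F [ 0.4  0.5 -0.4]
 turn [-0.0051  0.0066  0.0197] shift [ 0.0147 -0.0023  0.0318] n 1.0  after-turn shift [ 0.0144 -0.0028  0.0319]
t 19.92 pos [0.5686 0.0361 0.2186] yaw -94.87 tilt [ 0.006  0.007 -1.   ] w 0.0650 F [ 0.3  1.2 -0.7]
 turn [-0.0054  0.0071  0.0198] shift [ 0.015  -0.0023  0.0319] n 1.0  after-turn shift [ 0.0147 -0.0027  0.032 ]
```

View pics/w21.png

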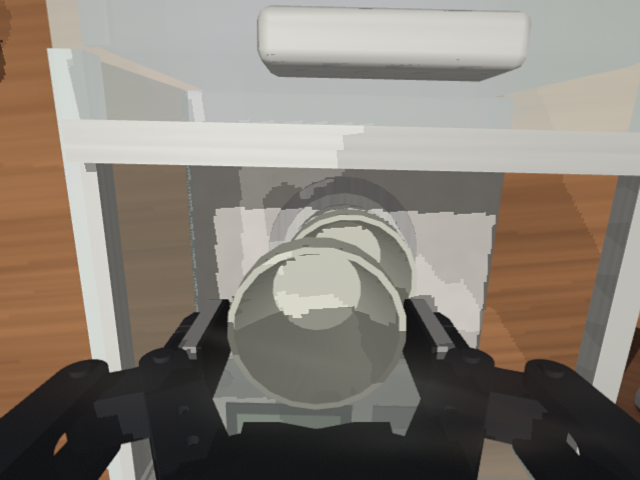

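```bash
python3 -m creep '[[[-0.002,0.003,0.008,0.001,-0.001,-0.006,0.055],[-0.002,0.003,0.008,0.005,-0.001,-0.003,0.055],[0,0,0.003,0.005,-0.001,0,0.055],[0,0,0,0.003,0,0,0.055],[0,0,0,0.001,0,0,0.055],[0,0,0,0,0,0,0.055],[0,0,0,0,0,0,0.055]]]'; 
python3 - <<'E'
from h import *
to(.5698,.0212,.1866)
c=cam('wrist');save(c,'w22')
to(.5698,.0212,.1866)
E
```

```text
t: 20.5
eef_pos: [0.5709, 0.0196, 0.2308]
tool_rot: [0.002, -0.669, 0.744, -0.001]
contact_force: [-0.0, 1.2, -0.6]
gripper_width: 0.761
t 20.50 pos [0.5709 0.0196 0.2308] yaw -96.09 tilt [ 0.004  0.001 -1.   ] w 0.0649 F [-0.   1.2 -0.6]
 turn [-0.0042  0.0013 -0.0016] shift [-0.0014  0.0014  0.0442] n 2.0  after-turn shift [-0.0015  0.0012  0.0442]
t 20.55 pos [0.5709 0.0196 0.2308] yaw -96.09 tilt [ 0.004  0.001 -1.   ] w 0.0650 F [-0.4 -0.2 -0.7]
 turn [-0.0042  0.0012 -0.0016] shift [-0.0014  0.0014  0.0442] n 2.0  after-turn shift [-0.0014  0.0012  0.0442]
```

View pics/w22.png

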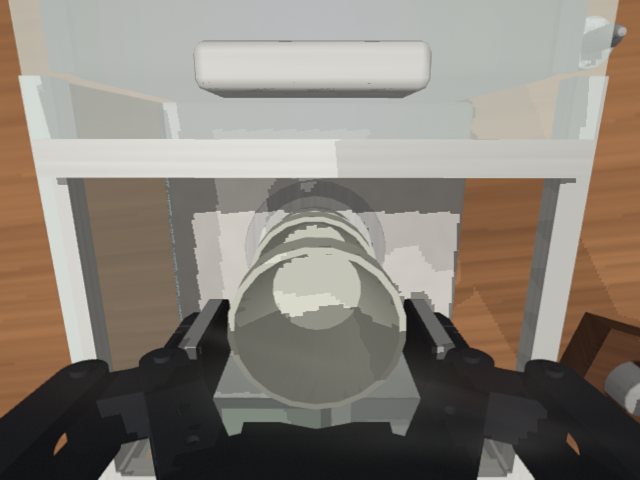

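```bash
python3 -m creep '[[[-0.002,0,0,-0.0005,0.0005,0.004,0.055],[-0.002,0,0,-0.0005,0.0005,0.007,0.055],[0,0,0,0,0,0.008,0.055],[0,0,0,0,0,0.008,0.055],[0,0,0,0,0,0.005,0.055],[0,0,0,0,0,0.002,0.055],[0,0,0,0,0,0,0.055],[0,0,0,0,0,0,0.055]]]'; 
python3 - <<'E'
from h import *
to(.5698,.0212,.1866)
E
```

```text
t: 21.22
eef_pos: [0.5687, 0.0217, 0.191]
tool_rot: [-0.001, -0.669, 0.743, 0.002]
contact_force: [-0.1, 0.1, -0.7]
gripper_width: 0.763
t 21.22 pos [0.5687 0.0217 0.191 ] yaw -96.02 tilt [-0.004  0.002 -1.   ] w 0.0652 F [-0.1  0.1 -0.7]
 turn [ 0.0041  0.0012 -0.0003] shift [ 0.0004 -0.0012  0.0044] n 1.0  after-turn shift [ 0.0003 -0.0011  0.0044]
```

```bash
python3 -m creep '[[[0.002,0.0005,0,0,-0.0006,0.002,0.055],[0.001,0,0,0,-0.0005,0.003,0.055],[0,0,0,0,0,0.002,0.055],[0,0,0,0,0,0.001,0.055],[0,0,0,0,0,0,0.055]]]'; 
python3 - <<'E'
from h import *
to(.5698,.0212,.1866)
E
```

```text
t: 21.63
eef_pos: [0.5705, 0.0217, 0.1868]
tool_rot: [0.0, -0.669, 0.743, -0.0]
contact_force: [0.1, -1.0, -0.1]
gripper_width: 0.764
t 21.63 pos [0.5705 0.0217 0.1868] yaw -96.04 tilt [ 0.001 -0.    -1.   ] w 0.0652 F [ 0.1 -1.  -0.1]
 turn [-0.0012 -0.0001 -0.0007] shift [0.0006 0.0006 0.0002] n 1.0  after-turn shift [0.0006 0.0006 0.0002]
```

```bash
python3 -m creep '[[[0,0,0,0,0,0.0015,0.055],[0,0,0,0,0,0.0005,0.055],[0,0,0,0,0,0,0.085],[0,0,0,0,0,0,0.085],[0,0,0,0,0,0,0.085],[0,0,0,0,0,0,0.085],[0,0,0,0,0,-0.01,0.085],[0,0,0,0,0,-0.025,0.085],[0,0,0,0,0,-0.030,0.085],[0,0,0,0,0,-0.020,0.085],[0,0,0,0,0,-0.01,0.085],[0,0,0,0,0,0,0.085]]]'; 
python3 - <<'E'
from h import *
c=cam('wrist');save(c,'w23');circ(c,.120,.15,.569,.02,.045)
for n in ['top','side']:
    c=cam(n);P=cloud(c);H=P[:,:,2]
    m=((H>.035)&(H<.055)&(P[:,:,0]>0.3)&(P[:,:,0]<0.66)&(P[:,:,1]>.2)&(P[:,:,1]<.6)).astype(np.uint8)
    k,l,s,ce=cv2.connectedComponentsWithStats(m)
    for i in range(1,k):
        if s[i,4]>60:
            q=P[l==i];print(n,np.round(cv2.minEnclosingCircle(q[:,:2].astype(np.float32)*1000)[0],1))
to(.5405,.4062,.29)
E
```

```text
t: 22.63
eef_pos: [0.5703, 0.0218, 0.2856]
tool_rot: [0.0, -0.669, 0.743, -0.0]
contact_force: [-0.1, -1.1, 0.8]
gripper_width: 0.996
circ [570.7  21.6] 32.7 2670 z [0.1208 0.1271 0.129 ]
top [540.8 405.1]
top [464.2 407.1]
side [542.  406.5]
side [465.2 408.6]
t 22.78 pos [0.5688 0.0215 0.2821] yaw -96.02 tilt [-0.005 -0.    -1.   ] w 0.0848 F [ 0.5 -0.5  0.1]
 turn [ 0.0049 -0.001  -0.0004] shift [-0.3796  0.0685 -0.008 ] n 10.0  after-turn shift [-0.3796  0.0683 -0.0079]
```

View pics/w23.png

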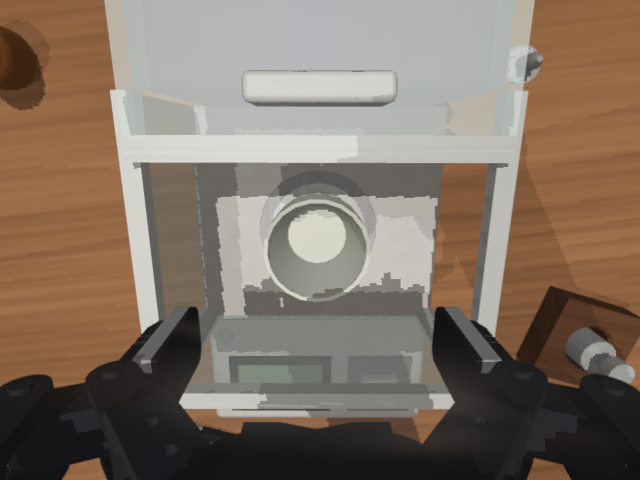

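```bash
python3 -m creep '[[[0.003,0,0,-0.015,0.003,0,0.085],[0.002,0,0,-0.03,0.0055,0,0.085],[0,0,0,-0.039,0.007,0,0.085],[0,0,0,-0.039,0.007,0,0.085],[0,0,0,-0.039,0.007,0,0.085],[0,0,0,-0.039,0.007,0,0.085],[0,0,0,-0.039,0.007,0,0.085],[0,0,0,-0.038,0.007,0.004,0.085],[0,0,0,-0.034,0.006,0.010,0.085],[0,0,0,-0.026,0.0045,0.016,0.085],[0,0,0,-0.018,0.003,0.020,0.085],[0,0,0,-0.012,0.002,0.020,0.085],[0,0,0,-0.007,0.001,0.018,0.085],[0,0,0,-0.002,0,0.014,0.085],[0,0,0,0,0,0.008,0.085],[0,0,0,0,0,0.003,0.085],[0,0,0,0,0,0,0.085],[0,0,0,0,0,0,0.085]]]'; 
python3 - <<'E'
from h import *
c=cam('wrist');save(c,'w24');circ(c,.038,.055,.541,.406,.038)
to(.541,.4062,.104)
E
```

```text
t: 24.28
eef_pos: [0.5281, 0.4094, 0.13]
tool_rot: [-0.022, -0.666, 0.745, 0.005]
contact_force: [-0.6, -1.1, -0.1]
gripper_width: 0.994
circ [542.5 407.4] 32.8 6012 z [0.0388 0.0451 0.047 ]
t 24.33 pos [0.5284 0.4093 0.1303] yaw -96.43 tilt [-0.04  -0.022 -0.999] w 0.0852 F [ 0.4  0.1 -0.6]
 turn [ 0.0369 -0.0264 -0.0079] shift [ 0.001  -0.0138  0.0259] n 1.0  after-turn shift [ 0.0018 -0.0128  0.0263]
```

View pics/w24.png

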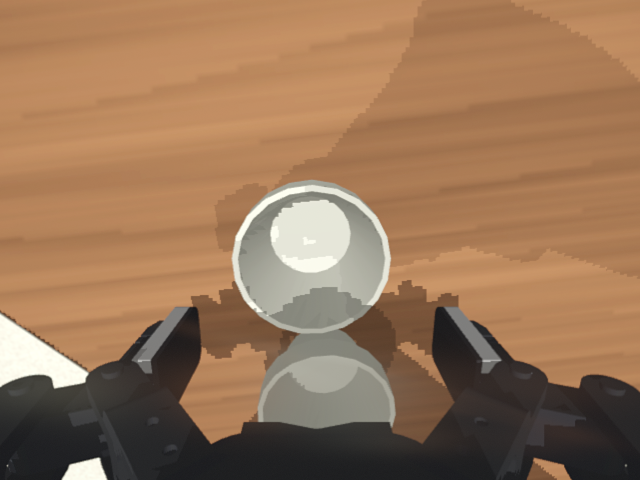

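```bash
python3 -m creep '[[[0.010,-0.008,-0.003,0,-0.003,0.001,0.085],[0.013,-0.009,-0.003,0.0005,-0.004,0.002,0.085],[0.009,-0.006,-0.001,0.0005,-0.003,0.005,0.085],[0.002,-0.001,0,0,-0.0015,0.006,0.085],[0,0,0,0,0,0.005,0.085],[0,0,0,0,0,0.003,0.085],[0,0,0,0,0,0,0.085],[0,0,0,0,0,0,0.085]]]'; 
python3 - <<'E'
from h import *
to(.542,.4067,.104)
c=cam('wrist');save(c,'w25')
E
```

```text
t: 25.0
eef_pos: [0.5445, 0.4053, 0.1103]
tool_rot: [0.004, -0.667, 0.745, -0.001]
contact_force: [0.0, -0.2, 0.5]
gripper_width: 0.999
t 25.00 pos [0.5445 0.4053 0.1103] yaw -96.25 tilt [ 0.008  0.003 -1.   ] w 0.0853 F [ 0.  -0.2  0.5]
 turn [-0.0072  0.0042 -0.0045] shift [-0.0011  0.0027  0.0063] n 1.0  after-turn shift [-0.0012  0.0026  0.0063]
```

View pics/w25.png

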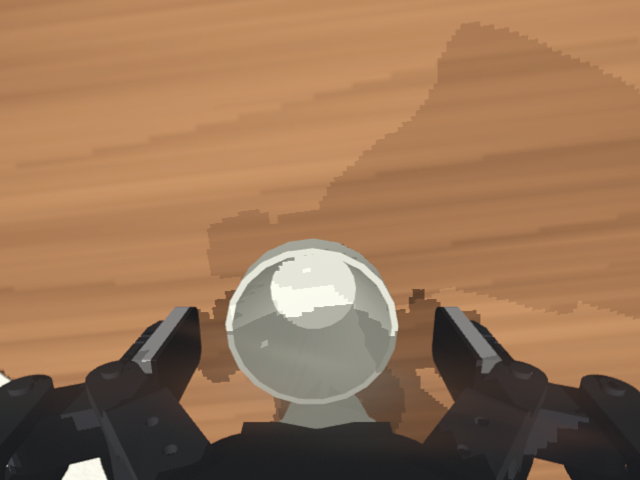

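```bash
python3 -m creep '[[[-0.003,0.002,-0.002,-0.001,0.001,0.003,0.085],[-0.003,0.001,-0.002,-0.0005,0.001,0.003,0.08],[0,0,0,0,0,0.0005,0.055],[0,0,0,0,0,0,0.055],[0,0,0,0,0,0,0.055],[0,0,0,0,0,0,0.055]]]' 25; 
python3 - <<'E'
from h import *
to(.5695,.0212,.315)
E
```

```text
t: 25.55
eef_pos: [0.5423, 0.4081, 0.1043]
tool_rot: [0.001, -0.67, 0.743, 0.0]
contact_force: [0.2, -0.3, -1.3]
gripper_width: 0.762
t 25.55 pos [0.5423 0.4081 0.1043] yaw -95.94 tilt [ 0.001  0.001 -1.   ] w 0.0651 F [ 0.2 -0.3 -1.3]
 turn [-0.0009  0.0012  0.001 ] shift [ 0.3817 -0.0673 -0.2111] n 11.0  after-turn shift [ 0.3819 -0.0675 -0.2107]
```

```bash
python3 -m creep '[[[0,0,0,0,0,-0.012,0.055],[0,0,0,0,0,-0.03,0.055],[0,0,0,0.006,-0.001,-0.04,0.055],[0,0,0,0.018,-0.003,-0.036,0.055],[0,0,0,0.030,-0.005,-0.028,0.055],[0,0,0,0.036,-0.006,-0.020,0.055],[0,0,0,0.039,-0.007,-0.012,0.055],[0,0,0,0.040,-0.007,-0.007,0.055],[0,0,0,0.040,-0.007,0,0.055],[0,0,0,0.040,-0.007,0,0.055],[0,0,0,0.039,-0.007,0,0.055],[0,0,0,0.032,-0.0055,0,0.055],[0,0,0,0.024,-0.004,0,0.055],[0,0,0,0.016,-0.003,0,0.055],[0,0,0,0.010,-0.002,0,0.055],[0,0,0,0.005,-0.001,0,0.055],[0,0,0,0,0,0,0.055],[0,0,0,0,0,0,0.055]]]'; 
python3 - <<'E'
from h import *
c=cam('wrist');save(c,'w26');circ(c,.120,.15,.569,.02,.045)
to(.5695,.0212,.2003)
E
```

```text
t: 27.05
eef_pos: [0.569, 0.016, 0.3113]
tool_rot: [0.007, -0.673, 0.74, -0.002]
contact_force: [-0.0, 0.8, -0.3]
gripper_width: 0.759
circ [571.3  21.3] 32.3 1020 z [0.121  0.1275 0.1291]
t 27.10 pos [0.569  0.0164 0.3113] yaw -95.42 tilt [ 0.014  0.007 -1.   ] w 0.0648 F [1.1 0.5 0.7]
 turn [-0.0135  0.0079  0.01  ] shift [-0.004   0.0014  0.1111] n 3.0  after-turn shift [-0.0048 -0.      0.111 ]
```

View pics/w26.png

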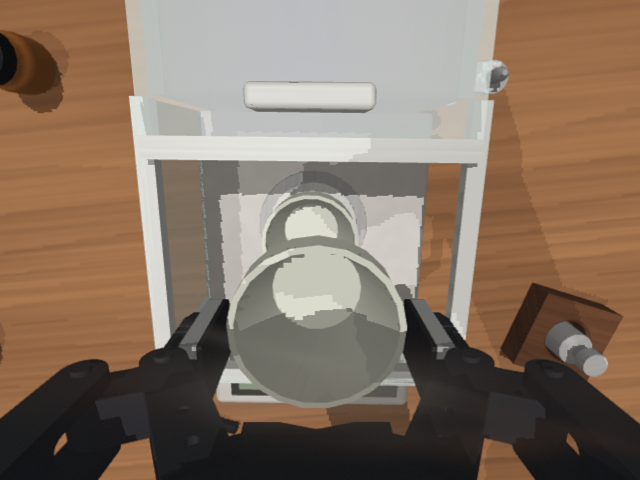

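```bash
python3 -m creep '[[[-0.004,0.002,0.003,-0.001,0,0.006,0.055],[-0.005,0.003,0.003,-0.001,0,0.012,0.055],[-0.003,0.002,0.002,-0.001,0,0.014,0.055],[0,0,0,0,0,0.012,0.055],[0,0,0,0,0,0.008,0.055],[0,0,0,0,0,0.004,0.055],[0,0,0,0,0,0,0.055],[0,0,0,0,0,0,0.055]]]'; 
python3 - <<'E'
from h import *
to(.570,.0214,.2003)
c=cam('wrist');save(c,'w27')
E
```

```text
t: 27.77
eef_pos: [0.5678, 0.0284, 0.2464]
tool_rot: [-0.001, -0.674, 0.739, 0.003]
contact_force: [0.0, 0.4, -0.5]
gripper_width: 0.76
t 27.77 pos [0.5678 0.0284 0.2464] yaw -95.24 tilt [-0.005  0.003 -1.   ] w 0.0649 F [ 0.   0.4 -0.5]
 turn [0.0057 0.0023 0.0133] shift [ 0.0069 -0.0031  0.0461] n 2.0  after-turn shift [ 0.0067 -0.0029  0.0461]
```

View pics/w27.png

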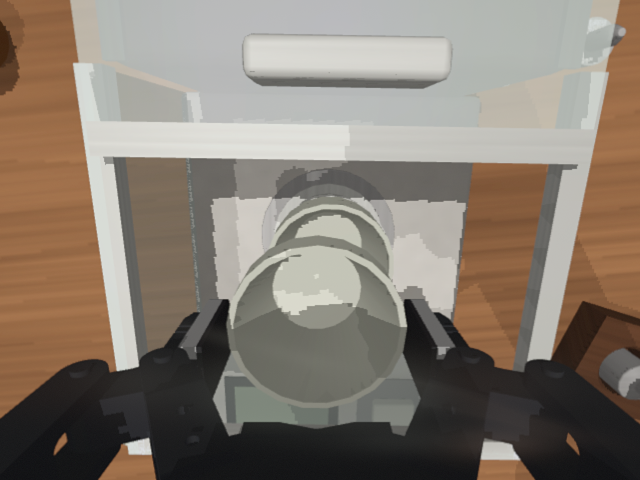

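```bash
python3 -m creep '[[[0.002,0.001,0.005,0.002,-0.001,0,0.055],[0.002,0.001,0.005,0.003,-0.001,0,0.055],[0.001,0,0.003,0.001,-0.0005,0.003,0.055],[0,0,0,0,0,0.005,0.055],[0,0,0,0,0,0.004,0.055],[0,0,0,0,0,0.001,0.055],[0,0,0,0,0,0,0.055],[0,0,0,0,0,0,0.055]]]'; 
python3 - <<'E'
from h import *
to(.570,.0214,.2003)
E
```

```text
t: 28.48
eef_pos: [0.5712, 0.0207, 0.2344]
tool_rot: [0.002, -0.668, 0.744, -0.002]
contact_force: [0.3, 0.7, 0.4]
gripper_width: 0.76
t 28.48 pos [0.5712 0.0207 0.2344] yaw -96.17 tilt [ 0.004 -0.    -1.   ] w 0.0649 F [0.3 0.7 0.4]
 turn [-0.0044  0.0004 -0.003 ] shift [-0.0006  0.0014  0.0341] n 1.0  after-turn shift [-0.0006  0.0013  0.0341]
```

```bash
python3 -m creep '[[[-0.002,0,-0.001,0,0.0005,0.004,0.055],[-0.002,0,-0.001,0,0.0005,0.006,0.055],[0,0,0,0,0,0.007,0.055],[0,0,0,0,0,0.006,0.055],[0,0,0,0,0,0.004,0.055],[0,0,0,0,0,0.002,0.055],[0,0,0,0,0,0,0.055],[0,0,0,0,0,0,0.055]]]'; 
python3 - <<'E'
from h import *
to(.570,.0214,.2003)
E
```

```text
t: 29.15
eef_pos: [0.5697, 0.0211, 0.2014]
tool_rot: [-0.0, -0.669, 0.743, 0.001]
contact_force: [0.6, -0.5, 0.4]
gripper_width: 0.759
t 29.15 pos [0.5697 0.0211 0.2014] yaw -96.01 tilt [-0.001  0.001 -1.   ] w 0.0648 F [ 0.6 -0.5  0.4]
 turn [ 0.0015  0.0004 -0.0002] shift [-0.0003 -0.0002  0.0011] n 1.0  after-turn shift [-0.0003 -0.0002  0.0011]
```

```bash
python3 -m creep '[[[0,0,0,0,0,0.0015,0.055],[0,0,0,0,0,0.001,0.055],[0,0,0,0,0,0,0.055],[0,0,0,0,0,0,0.085],[0,0,0,0,0,0,0.085],[0,0,0,0,0,0,0.085],[0,0,0,0,0,0,0.085],[0,0,0,0,0,-0.01,0.085],[0,0,0,0,0,-0.025,0.085],[0,0,0,0,0,-0.025,0.085],[0,0,0,0,0,-0.014,0.085],[0,0,0,0,0,-0.006,0.085],[0,0,0,0,0,0,0.085]]]'; 
python3 - <<'E'
from h import *
c=cam('wrist');save(c,'w28');circ(c,.134,.16,.569,.02,.045)
for n in ['top','side']:
    c=cam(n);P=cloud(c);H=P[:,:,2]
    m=((H>.035)&(H<.055)&(P[:,:,0]>0.3)&(P[:,:,0]<0.66)&(P[:,:,1]>.2)&(P[:,:,1]<.6)).astype(np.uint8)
    k,l,s,ce=cv2.connectedComponentsWithStats(m)
    for i in range(1,k):
        if s[i,4]>60:
            q=P[l==i];print(n,np.round(cv2.minEnclosingCircle(q[:,:2].astype(np.float32)*1000)[0],1))
to(.465,.408,.29)
E
```

```text
t: 30.23
eef_pos: [0.57, 0.0213, 0.2861]
tool_rot: [0.0, -0.669, 0.743, 0.0]
contact_force: [0.8, 0.6, 0.3]
gripper_width: 0.998
circ [570.6  20.9] 32.7 3008 z [0.1348 0.1412 0.1431]
top [463.6 406.9]
side [465.7 409.1]
t 30.38 pos [0.5689 0.0211 0.2835] yaw -95.99 tilt [-0.004  0.    -1.   ] w 0.0851 F [-0.1 -0.2 -0.1]
 turn [0.0045 0.     0.0002] shift [-0.3739  0.1438 -0.0059] n 10.0  after-turn shift [-0.3739  0.1438 -0.0065]
```

View pics/w28.png

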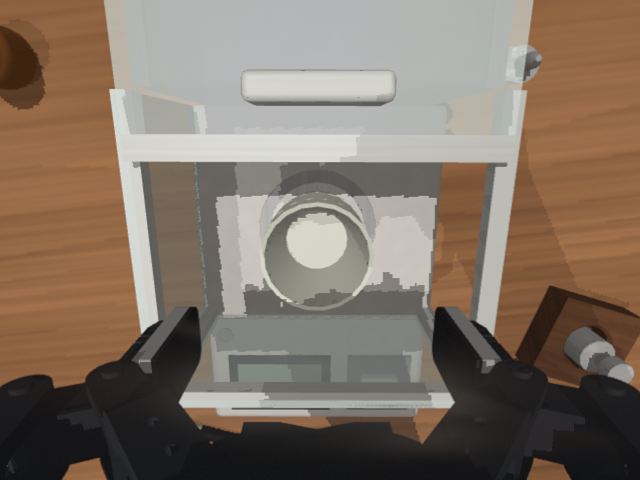

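```bash
python3 -m creep '[[[0.003,0,0,-0.015,0.005,0,0.085],[0.002,0,0,-0.03,0.011,0,0.085],[0,0,0,-0.037,0.014,0,0.085],[0,0,0,-0.037,0.014,0,0.085],[0,0,0,-0.037,0.014,0,0.085],[0,0,0,-0.037,0.014,0,0.085],[0,0,0,-0.037,0.014,0,0.085],[0,0,0,-0.037,0.014,0.002,0.085],[0,0,0,-0.034,0.012,0.008,0.085],[0,0,0,-0.027,0.009,0.014,0.085],[0,0,0,-0.020,0.006,0.018,0.085],[0,0,0,-0.014,0.003,0.018,0.085],[0,0,0,-0.008,0.001,0.018,0.085],[0.005,-0.002,0,-0.003,0,0.014,0.085],[0.005,-0.003,0,0,0,0.009,0.085],[0.005,-0.002,0,0,0,0.004,0.085],[0,0,0,0,0,0,0.085],[0,0,0,0,0,0,0.085]]]'; 
python3 - <<'E'
from h import *
c=cam('wrist');save(c,'w29');circ(c,.038,.055,.465,.408,.04)
to(.465,.408,.104)
E
```

```text
t: 31.88
eef_pos: [0.4636, 0.4153, 0.1488]
tool_rot: [-0.009, -0.667, 0.745, 0.001]
contact_force: [0.2, -0.1, 0.4]
gripper_width: 0.997
circ [466.5 408.8] 32.7 4625 z [0.0387 0.045  0.047 ]
t 31.93 pos [0.4637 0.4152 0.149 ] yaw -96.27 tilt [-0.015 -0.011 -1.   ] w 0.0852 F [ 0.4 -0.2  0.6]
 turn [ 0.0133 -0.0126 -0.0049] shift [ 0.0065 -0.0027  0.0451] n 2.0  after-turn shift [ 0.007 -0.002  0.045]
```

View pics/w29.png

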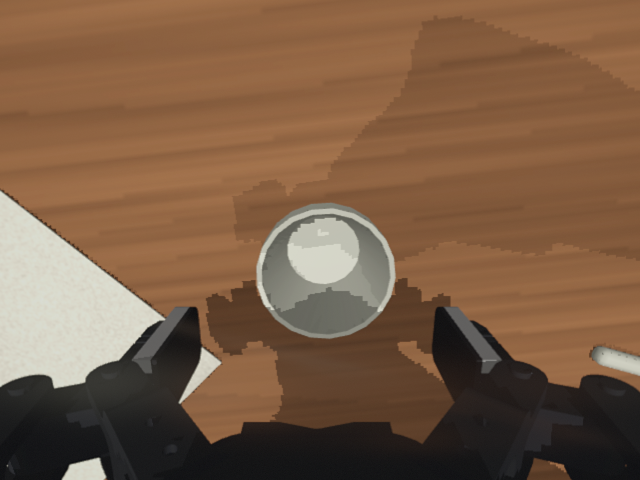

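```bash
python3 -m creep '[[[0.005,-0.004,-0.001,0.002,-0.001,0.006,0.085],[0.005,-0.005,-0.002,0.003,-0.001,0.009,0.085],[0.002,-0.003,-0.001,0.001,-0.0005,0.010,0.085],[0,0,0,0,0,0.009,0.085],[0,0,0,0,0,0.006,0.085],[0,0,0,0,0,0.002,0.085],[0,0,0,0,0,0,0.085],[0,0,0,0,0,0,0.085]]]'; 
python3 - <<'E'
from h import *
to(.4655,.4085,.104)
c=cam('wrist');save(c,'w30')
E
```

```text
t: 32.6
eef_pos: [0.4693, 0.4075, 0.1076]
tool_rot: [0.004, -0.667, 0.745, -0.0]
contact_force: [-0.5, -0.4, 0.5]
gripper_width: 0.999
t 32.60 pos [0.4693 0.4075 0.1076] yaw -96.30 tilt [ 0.006  0.004 -1.   ] w 0.0853 F [-0.5 -0.4  0.5]
 turn [-0.0056  0.0048 -0.0053] shift [-0.0006  0.0039  0.0035] n 1.0  after-turn shift [-0.0006  0.0039  0.0036]
```

View pics/w30.png

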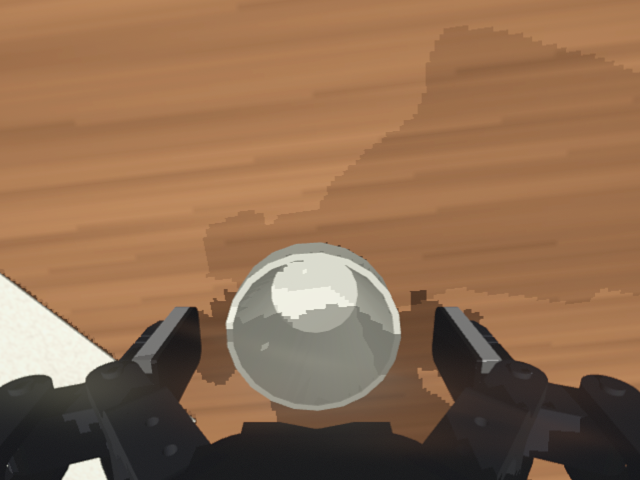

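```bash
python3 -m creep '[[[-0.003,0.002,-0.002,-0.0005,0.001,0.002,0.085],[-0.002,0.002,-0.002,0,0.0015,0.0015,0.08],[0,0,0,0,0,0,0.055],[0,0,0,0,0,0,0.055],[0,0,0,0,0,0,0.055],[0,0,0,0,0,0,0.055]]]' 25; 
python3 - <<'E'
from h import *
to(.570,.0213,.315)
E
```

```text
t: 33.15
eef_pos: [0.467, 0.4096, 0.1057]
tool_rot: [0.002, -0.669, 0.743, 0.0]
contact_force: [-0.1, -0.2, -0.3]
gripper_width: 0.753
t 33.15 pos [0.467  0.4096 0.1057] yaw -96.01 tilt [ 0.002  0.002 -1.   ] w 0.0643 F [-0.1 -0.2 -0.3]
 turn [-0.0018  0.0025 -0.0001] shift [ 0.3749 -0.1434 -0.21  ] n 11.0  after-turn shift [ 0.3754 -0.143  -0.2093]
```

```bash
python3 -m creep '[[[0,0,0,0,0,-0.012,0.055],[0,0,0,0,0,-0.03,0.055],[0,0,0,0.005,-0.002,-0.04,0.055],[0,0,0,0.016,-0.006,-0.036,0.055],[0,0,0,0.028,-0.011,-0.028,0.055],[0,0,0,0.034,-0.013,-0.020,0.055],[0,0,0,0.037,-0.014,-0.014,0.055],[0,0,0,0.038,-0.0145,-0.010,0.055],[0,0,0,0.038,-0.0145,-0.004,0.055],[0,0,0,0.038,-0.0145,0,0.055],[0,0,0,0.038,-0.0145,0,0.055],[0,0,0,0.033,-0.0125,0,0.055],[0,0,0,0.026,-0.010,0,0.055],[-0.002,0,0,0.018,-0.007,0,0.055],[-0.002,0.001,0.001,0.012,-0.005,0,0.055],[-0.002,0.001,0.001,0.006,-0.003,0,0.055],[0,0,0,0.002,0,0,0.055],[0,0,0,0,0,0,0.055],[0,0,0,0,0,0,0.055]]]'; 
python3 - <<'E'
from h import *
c=cam('wrist');save(c,'w31');circ(c,.134,.16,.569,.02,.045)
to(.570,.0212,.2157)
E
```

```text
t: 34.73
eef_pos: [0.5717, 0.0151, 0.3242]
tool_rot: [0.006, -0.672, 0.741, -0.001]
contact_force: [0.7, 0.5, 0.3]
gripper_width: 0.751
circ [571.2  21. ] 32.4 991 z [0.135  0.1416 0.1431]
t 34.78 pos [0.5717 0.0155 0.3242] yaw -95.58 tilt [ 0.01   0.007 -1.   ] w 0.0639 F [-0.1 -0.5 -0.3]
 turn [-0.0093  0.0076  0.0073] shift [-0.0047  0.0032  0.1085] n 3.0  after-turn shift [-0.0055  0.0023  0.1085]
```

View pics/w31.png

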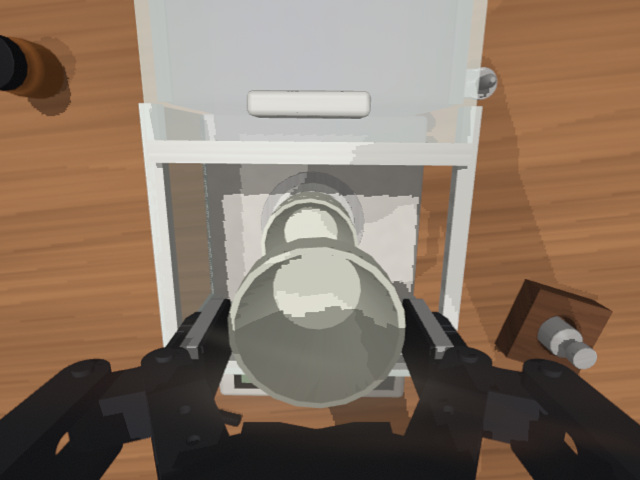

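```bash
python3 -m creep '[[[-0.003,0.002,0.002,0,0.0005,0.005,0.055],[-0.003,0.003,0.003,0,0.0005,0.010,0.055],[-0.002,0.002,0.002,0,0,0.012,0.055],[0,0,0,0,0,0.012,0.055],[0,0,0,0,0,0.008,0.055],[0,0,0,0,0,0.003,0.055],[0,0,0,0,0,0,0.055],[0,0,0,0,0,0,0.055]]]'; 
python3 - <<'E'
from h import *
to(.570,.0212,.2157)
E
```

```text
t: 35.45
eef_pos: [0.5685, 0.0222, 0.2669]
tool_rot: [-0.001, -0.673, 0.74, 0.002]
contact_force: [-0.6, -0.6, 0.9]
gripper_width: 0.753
t 35.45 pos [0.5685 0.0222 0.2669] yaw -95.47 tilt [-0.004  0.001 -1.   ] w 0.0643 F [-0.6 -0.6  0.9]
 turn [0.0043 0.001  0.0093] shift [ 0.0009 -0.0018  0.0512] n 2.0  after-turn shift [ 0.0008 -0.0016  0.0512]
```

```bash
python3 -m creep '[[[0.001,0,0.003,0,-0.0005,0.004,0.055],[0.001,0,0.003,0,-0.0005,0.007,0.055],[0.001,0,0.002,0,0,0.008,0.055],[0,0,0,0,0,0.006,0.055],[0,0,0,0,0,0.003,0.055],[0,0,0,0,0,0,0.055],[0,0,0,0,0,0,0.055]]]'; 
python3 - <<'E'
from h import *
to(.570,.0212,.2157)
c=cam('wrist');save(c,'w32')
E
```

```text
t: 36.03
eef_pos: [0.5702, 0.022, 0.2368]
tool_rot: [0.001, -0.669, 0.743, 0.0]
contact_force: [1.0, -1.3, 0.2]
gripper_width: 0.749
t 36.03 pos [0.5702 0.022  0.2368] yaw -96.01 tilt [ 0.001  0.001 -1.   ] w 0.0640 F [ 1.  -1.3  0.2]
 turn [-0.0009  0.0013 -0.0002] shift [0.0008 0.0002 0.0211] n 1.0  after-turn shift [0.0008 0.0001 0.0211]
```

View pics/w32.png

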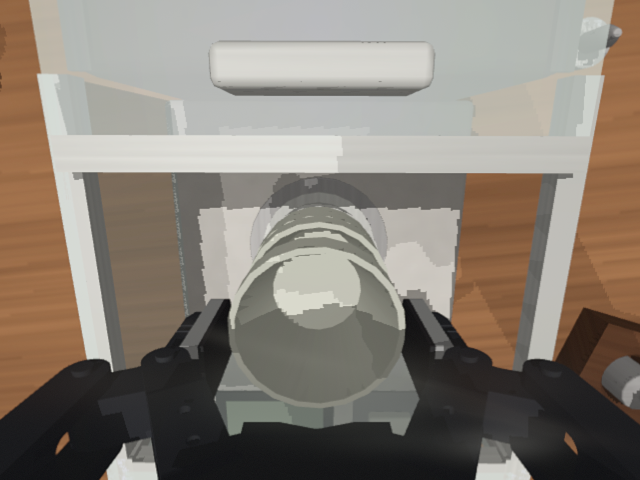

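```bash
python3 -m creep '[[[0,0,0,0.0003,0,0.004,0.055],[0,0,0,0.0003,0,0.005,0.055],[0,0,0,0,0,0.005,0.055],[0,0,0,0,0,0.003,0.055],[0,0,0,0,0,0.0015,0.055],[0,0,0,0,0,0,0.055],[0,0,0,0,0,0,0.055]]]'; 
python3 - <<'E'
from h import *
to(.570,.0212,.2157)
E
```

```text
t: 36.67
eef_pos: [0.5706, 0.0213, 0.2169]
tool_rot: [0.001, -0.669, 0.743, -0.0]
contact_force: [-0.5, -0.3, -0.1]
gripper_width: 0.751
t 36.67 pos [0.5706 0.0213 0.2169] yaw -96.02 tilt [ 0.002  0.001 -1.   ] w 0.0641 F [-0.5 -0.3 -0.1]
 turn [-0.0022  0.0015 -0.0003] shift [0.0002 0.0006 0.0012] n 1.0  after-turn shift [0.0002 0.0006 0.0012]
```

```bash
python3 -m creep '[[[0,0,0,0,0,0.0015,0.055],[0,0,0,0,0,0.001,0.055],[0,0,0,0,0,0,0.055],[0,0,0,0,0,0,0.085],[0,0,0,0,0,0,0.085],[0,0,0,0,0,0,0.085],[0,0,0,0,0,0,0.085],[0,0,0,0,0,-0.01,0.085],[0,0,0,0,0,-0.025,0.085],[0,0,0,0,0,-0.025,0.085],[0,0,0,0,0,-0.014,0.085],[0,0,0,0,0,-0.006,0.085],[0,0,0,0,0,0,0.085]]]'; 
python3 - <<'E'
from h import *
c=cam('wrist');save(c,'w33');circ(c,.148,.17,.57,.02,.04);circ(c,.138,.17,.57,.02,.04)
for n in ['top','side']:
    c=cam(n);save(c,n+'33');P=cloud(c)
    b=R.from_euler('z',8.7,degrees=True).as_matrix()
    Q=P.reshape(-1,3); Q=Q[(Q[:,0]>.35)&(Q[:,0]<.7)&(abs(Q[:,1]+.415)<.07)]
    for z0,z1 in [(.016,.03),(.03,.05),(.05,.07),(.07,.09),(.09,.104),(.106,.116)]:
        q=Q[(Q[:,2]>z0)&(Q[:,2]<z1)]
        if len(q)>20:
            r=cv2.minAreaRect(q[:,:2].astype(np.float32)*1000);print(n,z0,z1,len(q),np.round(r[0],1),np.round(r[1],1),round(r[2],1))
E
```

```text
t: 37.75
eef_pos: [0.5704, 0.0215, 0.3009]
tool_rot: [0.001, -0.669, 0.743, -0.0]
contact_force: [0.4, 0.0, 0.4]
gripper_width: 0.994
circ [570.8  21.1] 32.7 3003 z [0.1487 0.1551 0.157 ]
circ [570.8  21.1] 32.7 4704 z [0.1395 0.1512 0.1568]
top 0.016 0.03 381 [ 519.1 -429.6] [102.9 322.7] 80.6
top 0.03 0.05 345 [ 528.1 -429.2] [ 97.5 297.4] 81.8
top 0.05 0.07 304 [ 531.4 -426.6] [ 55.3 301.7] 89.6
top 0.07 0.09 238 [ 530.4 -427.1] [ 53.4 297.2] 89.8
top 0.09 0.104 229 [ 532.2 -423.7] [ 45.7 301.9] 89.7
top 0.106 0.116 453 [ 529.2 -423.4] [ 45.7 296.3] 89.7
side 0.016 0.03 431 [ 520.9 -405.8] [ 75.  328.4] 84.2
side 0.03 0.05 537 [ 533.8 -408.8] [ 62.7 309.8] 81.6
side 0.05 0.07 498 [ 531.2 -421. ] [ 50.8 307.2] 89.0
side 0.07 0.09 502 [ 534.6 -420.9] [ 48.7 313.5] 89.5
side 0.09 0.104 367 [ 533.2 -420.4] [ 48.4 311.1] 89.2
side 0.106 0.116 322 [ 529.8 -420.9] [ 48.5 307. ] 89.6
```

View pics/w33.png

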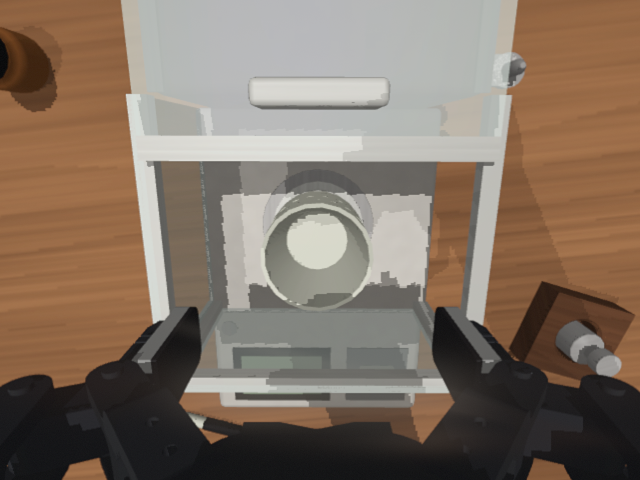

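View pics/side33.png

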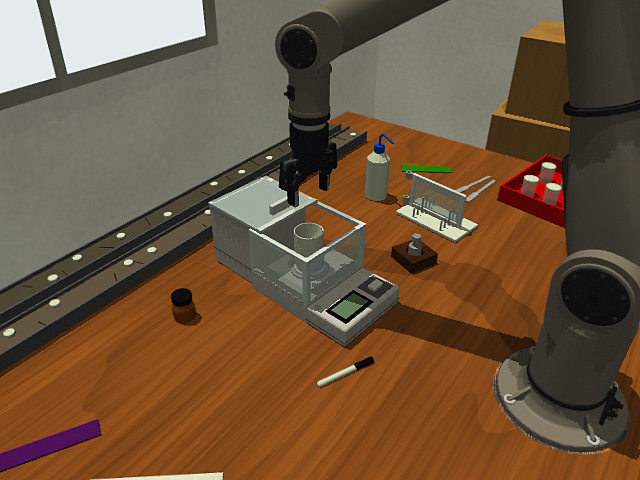

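```bash
cat > door.py <<'E'
from h import *
def door(n,save_=None):
    c=cam(n)
    if save_: save(c,save_)
    P=cloud(c); Q=P.reshape(-1,3); Q=Q[(Q[:,0]>.35)&(Q[:,0]<.60)&(abs(Q[:,1]+.415)<.06)]
    q=Q[(Q[:,2]>.105)&(Q[:,2]<.118)]
    r=cv2.minAreaRect(q[:,:2].astype(np.float32)*1000);print(n,len(q),np.round(r[0],1),np.round(r[1],1),round(r[2],1),'z',np.percentile(q[:,2],[50,95]).round(4))
    # panel only line fit
    p=q[(q[:,0]<.54)&(q[:,2]>.108)]
    vx,vy,x0,y0=cv2.fitLine(p[:,:2].astype(np.float32),cv2.DIST_HUBER,0,.01,.01).ravel()
    a=np.degrees(np.arctan2(vy*np.sign(vx),abs(vx)));print(' top rail angle %.2f y at x=.46: %.4f'%(a,y0+(.46-x0)*vy/vx),'x range',np.percentile(q[:,0],[.5,99.5]).round(4))
    return c,P
if __name__=='__main__':
    for n in ['top','side']: door(n)
E
python3 door.py; python3 -c "
import cv2
im=cv2.imread('pics/top33.png')[220:350,440:540];cv2.imwrite('pics/t33z.png',cv2.resize(im,None,fx=4.5,fy=4.5,interpolation=cv2.INTER_CUBIC))"
```

```text
top 433 [ 476.9 -423.5] [ 18.3 194.9] 80.8 z [0.1114 0.1152]
 top rail angle -10.12 y at x=.46: -0.4183 x range [0.3812 0.5715]
side 275 [ 474.1 -419.9] [ 20.3 195.5] 81.0 z [0.1108 0.1142]
 top rail angle -9.54 y at x=.46: -0.4159 x range [0.379  0.5686]
```

View pics/t33z.png

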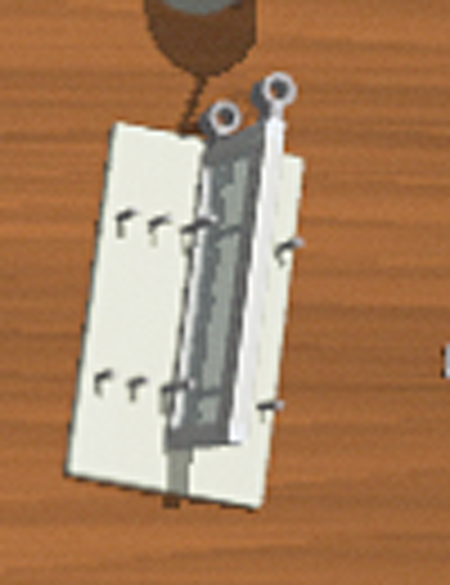

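```bash
python3 -c "
from h import *
to(.463,-.419,.24,-99.7)"
```

```text
t 38.00 pos [0.569  0.0212 0.2976] yaw -95.99 tilt [-0.003  0.001 -1.   ] w 0.0854 F [-0.3 -0.2 -1.2]
 turn [0.0032 0.0007 0.0648] shift [0.4489 0.0593 0.0575] n 11.0  after-turn shift [0.4518 0.0303 0.0576]
```

```bash
python3 -m creep '[[[0.002,0,0,0.015,0.003,0,0.085],[0,0,0.01,0.03,0.004,0,0.085],[0,0,0.01,0.039,0.005,0,0.085],[0,0,0.01,0.039,0.005,0,0.085],[0,0,0.01,0.039,0.005,0,0.085],[0,0,0.01,0.039,0.005,0,0.06],[0,0,0.01,0.039,0.005,0,0.04],[0,0,0.005,0.039,0.004,0.002,0.04],[0,0,0,0.039,0.004,0.006,0.04],[0,0,0,0.036,0.004,0.008,0.04],[0,0,0,0.030,0.003,0.010,0.04],[0,0,0,0.022,0.002,0.010,0.04],[0,0,0,0.015,0.001,0.008,0.04],[0,0,0,0.010,0,0.005,0.04],[0,0,0,0.004,0,0.002,0.04],[0,0,0,0,0,0,0.04],[0,0,0,0,0,0,0.04]]]'; 
python3 - <<'E'
from h import *
import door
c,P=door.door('wrist','w34')
to(.463,-.419,.18,-99.7)
E
```

```text
t: 39.42
eef_pos: [0.4457, -0.4158, 0.226]
tool_rot: [-0.005, -0.647, 0.763, 0.013]
contact_force: [0.7, 0.7, 0.1]
gripper_width: 0.47
wrist 7843 [ 473.4 -417.7] [ 17.2 184.7] 79.0 z [0.1121 0.1132]
 top rail angle -9.88 y at x=.46: -0.4175 x range [0.3841 0.5628]
t 39.47 pos [ 0.4459 -0.4154  0.2262] yaw -99.38 tilt [-0.024  0.013 -1.   ] w 0.0402 F [0.  0.9 0.2]
 turn [0.0261 0.0089 0.0058] shift [ 0.0011 -0.0187  0.0457] n 2.0  after-turn shift [ 0.0006 -0.0175  0.0462]
```

View pics/w34.png

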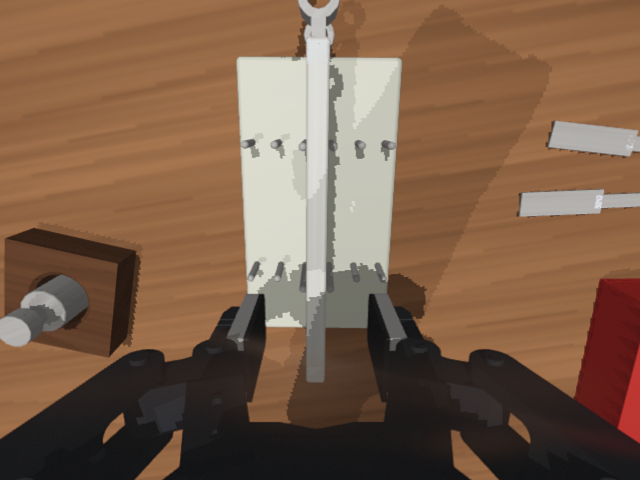

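```bash
python3 -m creep '[[[0.008,0.003,0.002,0,-0.005,0.003,0.04],[0.009,0.003,0.002,0,-0.006,0.005,0.04],[0.007,0.002,0.002,0.0005,-0.005,0.008,0.04],[0.001,0,0,0.0005,-0.001,0.008,0.04],[0,0,0,0,0,0.006,0.04],[0,0,0,0,0,0.003,0.04],[0,0,0,0,0,0,0.04],[0,0,0,0,0,0,0.04]]]'; 
python3 - <<'E'
from h import *
import door
c,P=door.door('wrist','w35')
to(.464,-.418,.158,-99.8)
E
```

```text
t: 40.13
eef_pos: [0.4683, -0.4139, 0.1906]
tool_rot: [0.002, -0.648, 0.762, -0.001]
contact_force: [-0.4, -0.2, -0.5]
gripper_width: 0.472
wrist 10246 [ 491.8 -424.9] [ 17.9 166.8] 81.7 z [0.112  0.1131]
 top rail angle -9.95 y at x=.46: -0.4173 x range [0.412  0.5734]
t 40.18 pos [ 0.4683 -0.414   0.1906] yaw -99.24 tilt [ 0.005  0.001 -1.   ] w 0.0400 F [-0.1 -0.2  0. ]
 turn [-0.0045  0.0017  0.0098] shift [0.0047 0.0037 0.0326] n 1.0  after-turn shift [0.0047 0.0035 0.0326]
```

View pics/w35.png

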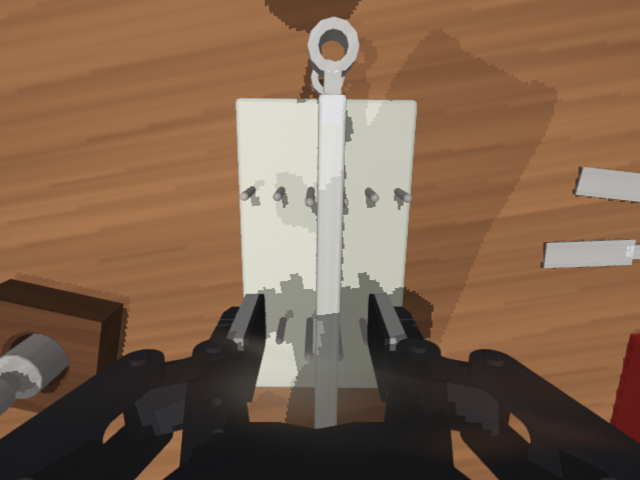

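```bash
python3 -m creep '[[[-0.002,0.001,0.005,0.002,0.001,0.005,0.04],[-0.002,0.001,0.004,0.002,0.001,0.008,0.04],[0,0,0.002,0.0005,0.001,0.008,0.04],[0,0,0,0,0,0.007,0.04],[0,0,0,0,0,0.004,0.04],[0,0,0,0,0,0,0.04],[0,0,0,0,0,0,0.04]]]'; 
python3 - <<'E'
from h import *
to(.4645,-.418,.158,-99.9)
E
```

```text
t: 40.77
eef_pos: [0.4633, -0.4192, 0.1553]
tool_rot: [-0.0, -0.643, 0.766, -0.0]
contact_force: [0.4, 0.8, -0.0]
gripper_width: 0.465
t 40.77 pos [ 0.4633 -0.4192  0.1553] yaw -100.04 tilt [-0.    -0.001 -1.   ] w 0.0397 F [ 0.4  0.8 -0. ]
 turn [ 0.0001 -0.0011 -0.0025] shift [-0.0014 -0.001  -0.0027] n 1.0  after-turn shift [-0.0014 -0.001  -0.0027]
```

Close gradually and look.

```bash
python3 -m creep '[[[0,0,0,-0.001,-0.0005,-0.001,0.03],[0,0,0,0,0,0,0.02],[0,0,0,0,0,0,0.012],[0,0,0,0,0,0,0.004],[0,0,0,0,0,0,0.004],[0,0,0,0,0,0,0.004],[0,0,0,0,0,0,0.004]]]' 60; 
python3 - <<'E'
from h import *
c=cam('wrist');save(c,'w36')
to(.4645,-.418,.158,-99.9)
E
```

```text
t: 41.35
eef_pos: [0.4644, -0.4179, 0.1568]
tool_rot: [-0.0, -0.643, 0.766, -0.0]
contact_force: [0.5, -0.1, -1.1]
gripper_width: 0.111
t 41.40 pos [ 0.4643 -0.4179  0.1568] yaw -100.01 tilt [ 0.    -0.001 -1.   ] w 0.0092 F [ 0.8  0.1 -1.8]
 turn [-0.0003 -0.0011 -0.0019] shift [ 0.     -0.0002 -0.0012] n 1.0  after-turn shift [ 0.     -0.0002 -0.0012]
```

View pics/w36.png

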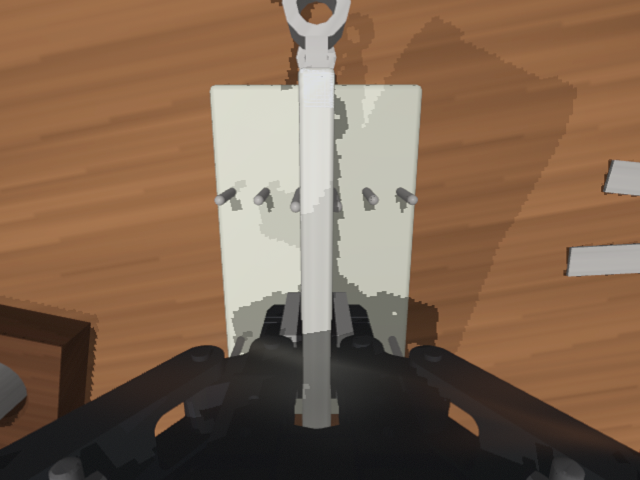

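```bash
python3 -m creep '[[[0,0,0,0,0,-0.004,0.004],[0,0,0,0,0,-0.010,0.004],[0,0,0,0,0,-0.015,0.004],[0,0,0,0,0,-0.018,0.004],[0,0,0,0,0,-0.018,0.004],[0,0,0,0,0,-0.015,0.004],[0,0,0,0,0,-0.012,0.004],[0,0,0,0,0,-0.008,0.004],[0,0,0,0,0,-0.003,0.004],[0,0,0,0,0,0,0.004],[0,0,0,0,0,0,0.004]]]'; 
python3 - <<'E'
from h import *
c=cam('wrist');save(c,'w37')
to(.580,-.190,.27,-56)
c=cam('side');save(c,'s37')
E
```

```text
t: 42.32
eef_pos: [0.4622, -0.4173, 0.2677]
tool_rot: [-0.001, -0.643, 0.766, 0.001]
contact_force: [-0.5, 0.3, -3.4]
gripper_width: 0.106
t 42.37 pos [ 0.4621 -0.4172  0.2674] yaw -100.02 tilt [-0.004  0.001 -1.   ] w 0.0090 F [-0.2  0.3 -3.6]
 turn [ 0.0037  0.0014 -0.7684] shift [-0.2443 -0.0765 -0.0029] n 7.0  after-turn shift [-0.1225 -0.2248 -0.0026]
```

View pics/w37.png

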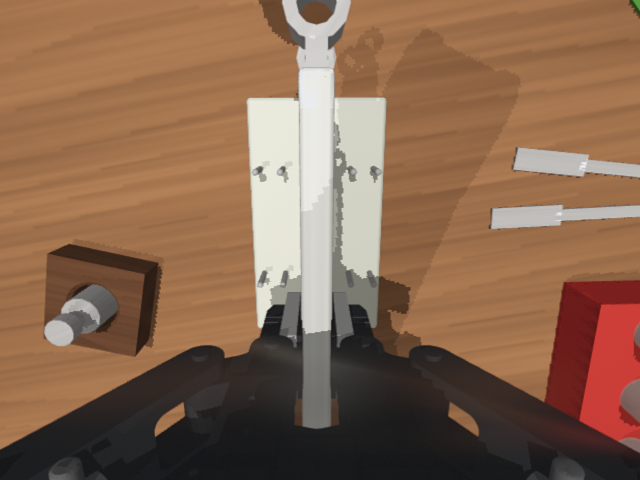

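View pics/s37.png

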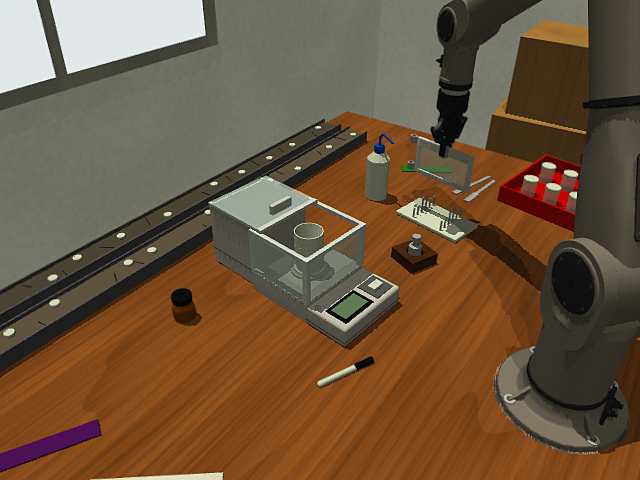

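```bash
python3 -m creep '[[[0.001,0,-0.03,0,0,0,0.004],[0.001,0,-0.07,0,0,0,0.004],[0,0,-0.1,0,0,0,0.004],[0,0,-0.11,0,0,0,0.004],[0,0,-0.11,0,0,0,0.004],[0,0,-0.11,0,0,0,0.004],[0,0,-0.1,0,0,0,0.004],[0,0,-0.07,0,0,0,0.004],[0,0,-0.04,0,0,0,0.004],[0,0,-0.015,0,0,0,0.004],[0,0,0,0,0,0,0.004],[0,0,0,0,0,0,0.004]]]'; 
python3 - <<'E'
from h import *
to(.580,-.190,.27,-56)
E
```

```text
t: 43.42
eef_pos: [0.4579, -0.4141, 0.2547]
tool_rot: [-0.002, 0.888, -0.459, -0.011]
contact_force: [0.3, -0.4, -2.6]
gripper_width: 0.103
t 43.42 pos [ 0.4579 -0.4141  0.2547] yaw -54.66 tilt [-0.019  0.014 -1.   ] w 0.0088 F [ 0.3 -0.4 -2.6]
 turn [0.0073 0.0221 0.0235] shift [-0.1125 -0.2291 -0.0145] n 7.0  after-turn shift [-0.1175 -0.2265 -0.0153]
```

```bash
python3 -m creep '[[[0.003,0.007,0.006,-0.005,-0.010,-0.002,0.004],[0.003,0.007,0.006,-0.011,-0.022,-0.003,0.004],[0.002,0.005,0.004,-0.015,-0.030,-0.004,0.004],[0,0.002,0.002,-0.017,-0.034,-0.003,0.004],[0,0,0,-0.017,-0.034,-0.002,0.004],[0,0,0,-0.016,-0.032,0,0.004],[0,0,0,-0.013,-0.026,0,0.004],[0,0,0,-0.009,-0.018,0,0.004],[0,0,0,-0.006,-0.012,0,0.004],[0,0,0,-0.003,-0.006,0,0.004],[0,0,0,0,0,0,0.004],[0,0,0,0,0,0,0.004]]]'; 
python3 - <<'E'
from h import *
to(.580,-.190,.27,-56)
c=cam('wrist');save(c,'w38')
to(.580,-.190,.27,-56)
E
```

```text
t: 44.42
eef_pos: [0.5873, -0.1772, 0.27]
tool_rot: [-0.002, 0.881, -0.473, 0.002]
contact_force: [0.1, -0.0, -2.7]
gripper_width: 0.105
t 44.42 pos [ 0.5873 -0.1772  0.27  ] yaw -56.45 tilt [ 0.005  0.003 -1.   ] w 0.0090 F [ 0.1 -0.  -2.7]
 turn [-0.0058 -0.0008 -0.0078] shift [ 0.0066  0.0132 -0.0001] n 1.0  after-turn shift [ 0.0065  0.0132 -0.    ]
t 44.47 pos [ 0.5872 -0.1774  0.27  ] yaw -56.47 tilt [ 0.005  0.003 -1.   ] w 0.0093 F [-0.6  0.4 -2.8]
 turn [-0.0059 -0.0007 -0.0082] shift [ 0.0065  0.0129 -0.0001] n 1.0  after-turn shift [ 0.0064  0.013  -0.    ]
```

View pics/w38.png

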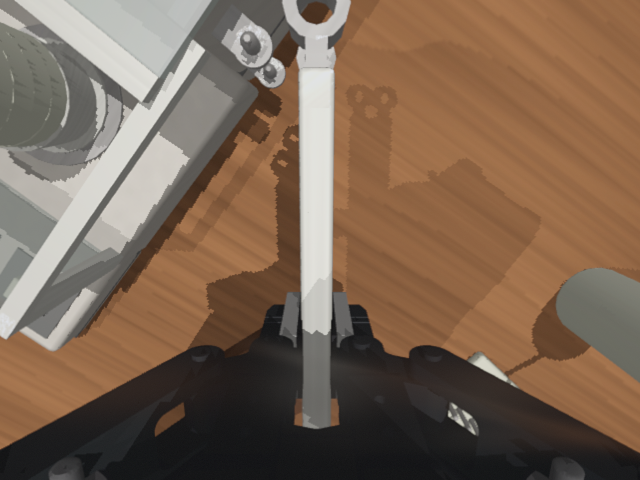

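```bash
cat > pin.py <<'E'
from h import *
import sys
c=cam('wrist')
def f(uv,z): return plane(c,[uv],z)[0]
E
python3 - <<'E'
from h import *
c=cam('wrist')
cv2.imwrite('pics/w39.png',cv2.resize(c['color'][0:100,220:360,::-1],None,fx=5,fy=5,interpolation=cv2.INTER_CUBIC))
o=get_obs();zt=o['eef_pos'][2]-.1428+.096
print('hi tip',plane(c,[[250,43]],.156),'lo tip',plane(c,[[269,72]],.078))
print('kn',plane(c,[[320,8]],zt), zt)
P=cloud(c)
m=(abs(P[:,:,2]-zt)<.006); m[60:,:]=0; m[:,:270]=0;m[:,370:]=0
q=P[m];print(len(q),q.min(0),q.max(0),np.median(q[:,2]))
for u,v in [(250,43),(269,72),(317,150)]: print(P[v-2:v+3,u-2:u+3].reshape(-1,3).mean(0))
print(proj(c,[.6637,-.0924,.156]),proj(c,[.6637,-.0924,.078]))
E
```

```text
hi tip [[ 0.66099798 -0.0952441   0.156     ]] lo tip [[ 0.66055436 -0.09454271  0.078     ]]
kn [[ 0.67249599 -0.12268475  0.22308249]] 0.22308249049112955
1958 [ 0.6598092  -0.13129312  0.21709787] [ 0.67801389 -0.11366184  0.22615602] 0.22390422991487674
[nan nan nan]
[ 0.66064404 -0.09428613  0.0765061 ]
[ 0.64141994 -0.14233333  0.2257243 ]
[[247.54017872  33.12287937]] [[268.72891151  65.3360584 ]]
```

View pics/w39.png

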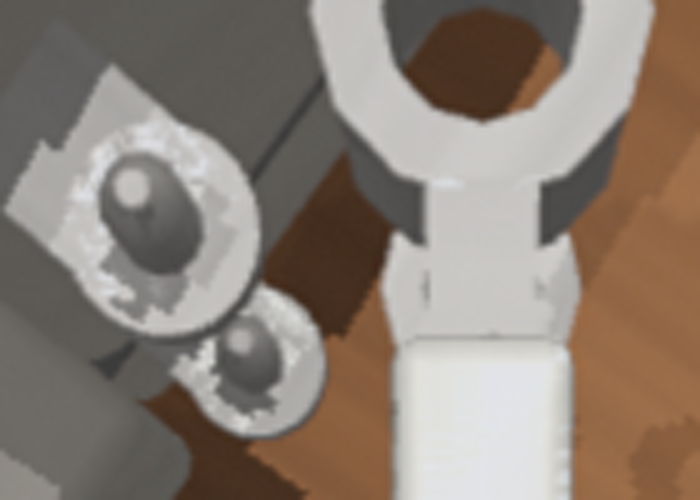

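```bash
python3 - <<'E'
from h import *
c=cam('wrist')
o=get_obs();M=R.from_quat(np.roll(o['tool_rot'],-1)).as_matrix()
z=o['eef_pos'][2]-.1428
print('hi',plane(c,[[246,37.4]],.156)[0],'lo',plane(c,[[268,67]],.078)[0])
e=plane(c,[[316.6,67.6]],z+.098)[0]; r=plane(c,[[317,150]],z+.098)[0]
print('dir by rail',np.degrees(np.arctan2(*(e-r)[[1,0]])),'tool',np.degrees(np.arctan2(-M[1,1],-M[0,1])))
d=-M[:,1]
k=e+.016*d; print('knuckle axis',k, 'rel tcp in tool',M.T@(k-o['eef_pos']))
k2=plane(c,[[316.4,4]],z+.096)[0];print('kn by ring',k2, M.T@(k2-o['eef_pos']))
# full free end: 
print(o['eef_pos'])
E
```

```text
hi [ 0.66171365 -0.09377918  0.156     ] lo [ 0.66242285 -0.09362482  0.078     ]
dir by rail 33.78238022748759 tool 33.40310872259368
knuckle axis [ 0.67261175 -0.12243521  0.22513936] rel tcp in tool [-5.13488734e-05 -1.02625233e-01  4.52516225e-02]
kn by ring [ 0.67252514 -0.12240785  0.22305605] [-0.00012404 -0.10255715  0.04733453]
[ 0.58674515 -0.17906555  0.26985605]
```

```bash
python3 -m creep '[[[-0.002,0,-0.003,0,0,0.004,0.004],[-0.002,0,-0.003,0,0,0.007,0.004],[0,0,0,0,0,0.008,0.004],[0,0,0,0,0,0.006,0.004],[0,0,0,0,0,0.003,0.004],[0,0,0,0,0,0,0.004],[0,0,0,0,0,0,0.004]]]'; 
python3 - <<'E'
from h import *
to(.5764,-.1503,.239,-56)
c=cam('wrist');save(c,'w40')
cv2.imwrite('pics/w40z.png',cv2.resize(c['color'][0:100,220:360,::-1],None,fx=5,fy=5,interpolation=cv2.INTER_CUBIC))
to(.5764,-.1503,.239,-56)
E
```

```text
t: 45.15
eef_pos: [0.5839, -0.1851, 0.2372]
tool_rot: [0.001, 0.88, -0.475, -0.0]
contact_force: [0.1, -0.2, -2.9]
gripper_width: 0.106
t 45.15 pos [ 0.5839 -0.1851  0.2372] yaw -56.76 tilt [-0.002 -0.002 -1.   ] w 0.0091 F [ 0.1 -0.2 -2.9]
 turn [ 0.003  -0.0005 -0.0132] shift [-0.0332 -0.0128 -0.0018] n 1.0  after-turn shift [-0.033  -0.0132 -0.0018]
t 45.20 pos [ 0.5839 -0.185   0.2373] yaw -56.75 tilt [-0.002 -0.002 -1.   ] w 0.0088 F [-0.4 -0.3 -4.2]
 turn [ 0.0032 -0.0005 -0.0131] shift [-0.0331 -0.0128 -0.0018] n 1.0  after-turn shift [-0.033  -0.0132 -0.0017]
```

View pics/w40z.png

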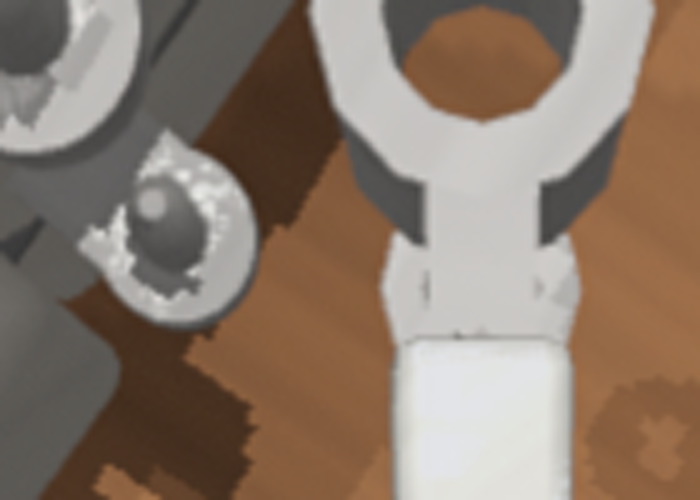

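```bash
python3 -m creep '[[[0.001,0,-0.004,-0.004,-0.002,0,0.004],[0.001,0,-0.004,-0.006,-0.003,-0.001,0.004],[0,0,-0.002,-0.006,-0.003,-0.001,0.004],[0,0,0,-0.004,-0.002,0,0.004],[0,0,0,-0.002,-0.001,0,0.004],[0,0,0,0,0,0,0.004],[0,0,0,0,0,0,0.004]]]'; 
python3 - <<'E'
from h import *
c=cam('wrist');save(c,'w41')
cv2.imwrite('pics/w41z.png',cv2.resize(c['color'][0:100,220:360,::-1],None,fx=5,fy=5,interpolation=cv2.INTER_CUBIC))
to(.5764,-.1503,.239,-56)
E
```

```text
t: 45.78
eef_pos: [0.5815, -0.1562, 0.2412]
tool_rot: [-0.0, 0.883, -0.469, 0.001]
contact_force: [-0.3, 0.5, -2.7]
gripper_width: 0.101
t 45.83 pos [ 0.5815 -0.1562  0.2412] yaw -55.97 tilt [ 0.003 -0.001 -1.   ] w 0.0090 F [ 0.1  0.2 -2.8]
 turn [-0.0017 -0.002   0.0005] shift [-0.0078  0.0009  0.0022] n 1.0  after-turn shift [-0.0078  0.0009  0.0022]
```

View pics/w41z.png

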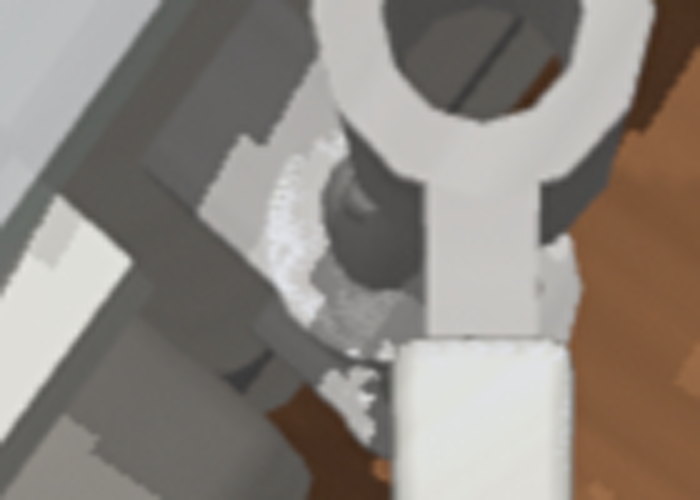

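```bash
python3 - <<'E'
from h import *
c=cam('wrist')
o=get_obs();M=R.from_quat(np.roll(o['tool_rot'],-1)).as_matrix()
for uv in [(290,40),(292,41),(288,39)]:
    p=plane(c,[uv],.156)[0]; k=o['eef_pos']+M@[-.0001,-.1026,.065]
    print(uv,p,'tool delta',(M.T@(p-k)).round(4))
c=cam('side');u,v=proj(c,[.66,-.1,.15])[0].astype(int);cv2.imwrite('pics/s41.png',cv2.resize(c['color'][v-60:v+60,u-80:u+80,::-1],None,fx=5,fy=5,interpolation=cv2.INTER_CUBIC))
c=cam('top');u,v=proj(c,[.66,-.1,.15])[0].astype(int);cv2.imwrite('pics/t41.png',cv2.resize(c['color'][v-60:v+60,u-80:u+80,::-1],None,fx=5,fy=5,interpolation=cv2.INTER_CUBIC))
E
```

```text
(290, 40) [ 0.66068387 -0.0920723   0.156     ] tool delta [-0.0092  0.0011  0.0202]
(292, 41) [ 0.66081239 -0.09284557  0.156     ] tool delta [-0.0085  0.0014  0.0202]
(288, 39) [ 0.66055552 -0.09129997  0.156     ] tool delta [-0.0099  0.0007  0.0202]
```

View pics/t41.png

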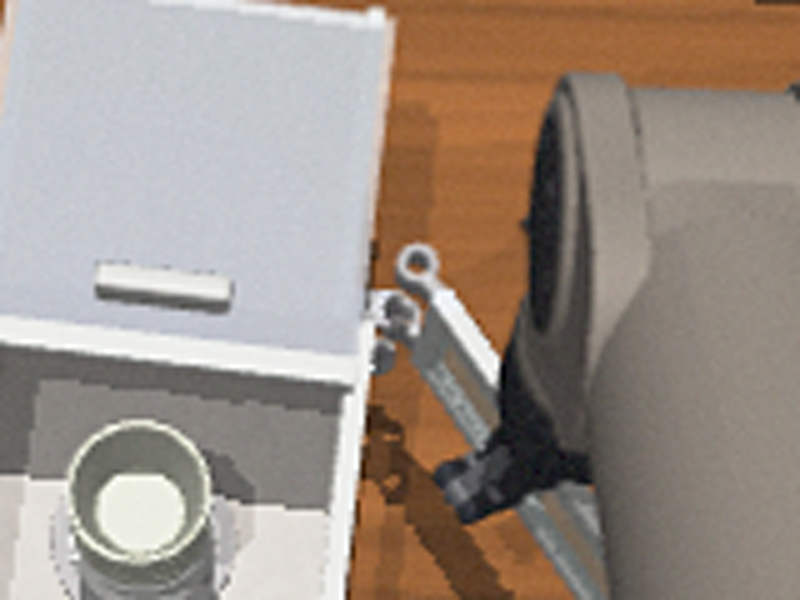

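View pics/s41.png

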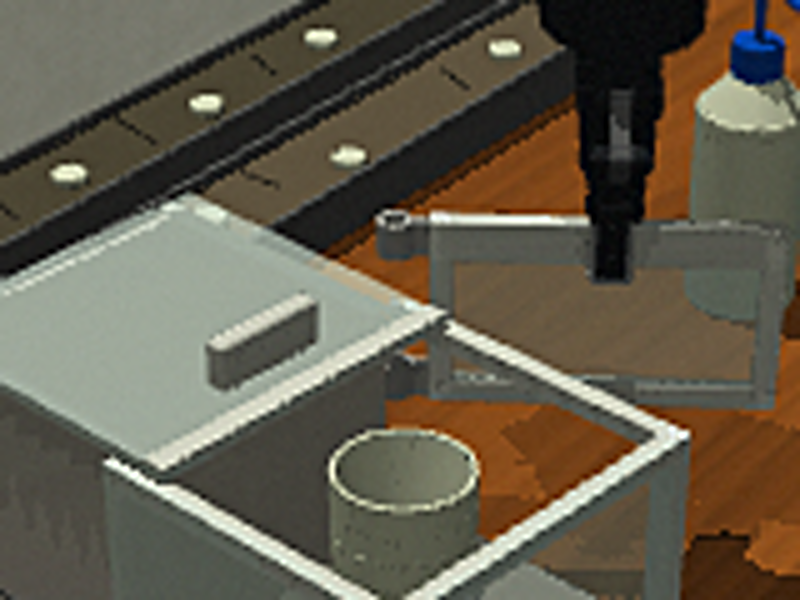

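```bash
python3 -m creep '[[[0,0,0,-0.003,0.0004,0,0.004],[0,0,0,-0.003,0.0004,0,0.004],[0,0,0,-0.002,0.0002,0,0.004],[0,0,0,0,0,0,0.004],[0,0,0,0,0,0,0.004]]]'; 
python3 - <<'E'
from h import *
c=cam('wrist');save(c,'w42')
cv2.imwrite('pics/w42z.png',cv2.resize(c['color'][0:100,220:360,::-1],None,fx=5,fy=5,interpolation=cv2.INTER_CUBIC))
to(.5764,-.1503,.239,-56)
c=cam('top');u,v=proj(c,[.66,-.1,.15])[0].astype(int);cv2.imwrite('pics/t42.png',cv2.resize(c['color'][v-30:v+30,u-40:u+40,::-1],None,fx=10,fy=10,interpolation=cv2.INTER_CUBIC));print(u,v)
o=get_obs();M=R.from_quat(np.roll(o['tool_rot'],-1)).as_matrix();print('knuckle',o['eef_pos']+M@[-.0001,-.1026,.047])
print(proj(c,[[.661,-.0925,.156],[.663,-.0925,.156],[.661,-.0905,.156]]),proj(c,o['eef_pos']+M@[-.0001,-.1026,.047]))
E
```

```text
t: 46.4
eef_pos: [0.5752, -0.1512, 0.2406]
tool_rot: [0.0, 0.882, -0.47, 0.001]
contact_force: [-0.3, -0.8, -3.1]
gripper_width: 0.108
t 46.45 pos [ 0.5752 -0.1512  0.2406] yaw -56.13 tilt [ 0.001 -0.001 -1.   ] w 0.0088 F [-0.3  0.3 -3.3]
 turn [-0.0006 -0.0017 -0.0023] shift [-0.0001 -0.0015  0.0016] n 1.0  after-turn shift [-0.0001 -0.0015  0.0016]
359 192
knuckle [ 0.66048887 -0.09406313  0.19365883]
[[356.59343645 190.95465167]
 [356.59213877 190.10583432]
 [355.71041935 190.93984052]] [[358.78060457 186.10572762]]
```

View pics/w42z.png

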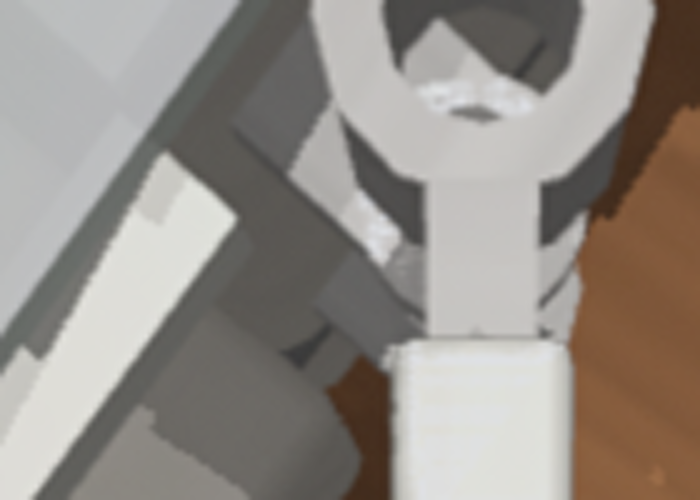

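View pics/t42.png

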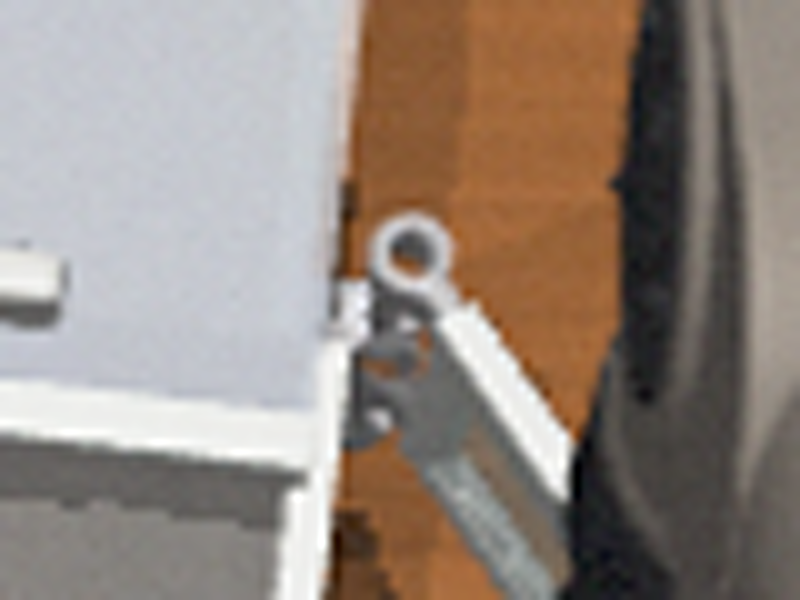

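```bash
python3 -m creep '[[[0,-0.001,-0.001,0,-0.0006,0.003,0.004],[0,-0.001,-0.001,0,-0.0006,0.004,0.004],[0,0,0,0,0,0.004,0.004],[0,0,0,0,0,0.003,0.004],[0,0,0,0,0,0.0015,0.004],[0,0,0,0,0,0,0.004],[0,0,0,0,0,0,0.004]]]'; 
python3 - <<'E'
from h import *
c=cam('wrist');save(c,'w43')
cv2.imwrite('pics/w43z.png',cv2.resize(c['color'][0:100,220:360,::-1],None,fx=5,fy=5,interpolation=cv2.INTER_CUBIC))
to(.5764,-.1503,.2048,-56)
o=get_obs();M=R.from_quat(np.roll(o['tool_rot'],-1)).as_matrix();print('knuckle',o['eef_pos']+M@[-.0001,-.1026,.047])
E
```

```text
t: 47.08
eef_pos: [0.5764, -0.1508, 0.2227]
tool_rot: [-0.0, 0.883, -0.47, -0.0]
contact_force: [-0.4, -0.2, -2.8]
gripper_width: 0.108
t 47.13 pos [ 0.5764 -0.1508  0.2228] yaw -56.03 tilt [-0.     0.001 -1.   ] w 0.0090 F [ 0.1  0.2 -2.8]
 turn [-0.0001  0.0011 -0.0005] shift [-0.0004 -0.0003  0.018 ] n 1.0  after-turn shift [-0.0004 -0.0003  0.018 ]
knuckle [ 0.66138553 -0.09337592  0.17578121]
```

View pics/w43z.png

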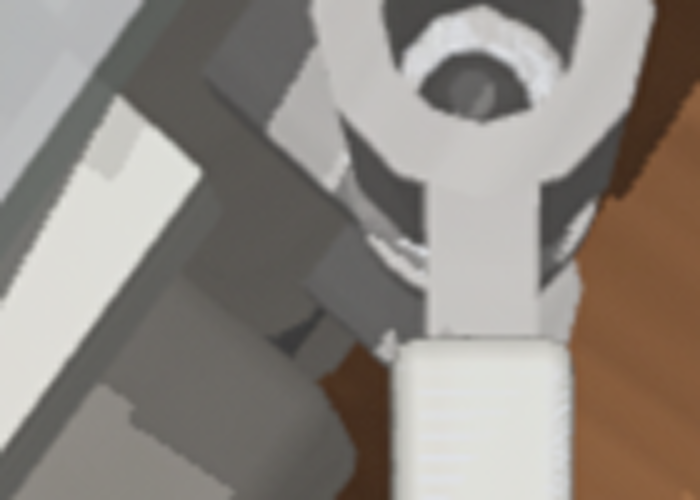

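```bash
python3 - <<'E'
from h import *
c=cam('wrist')
o=get_obs();M=R.from_quat(np.roll(o['tool_rot'],-1)).as_matrix()
p=plane(c,[(314.6,18.4)],.156)[0]; k=o['eef_pos']+M@[-.0001,-.1026,.065]
print(p,'tool delta',(M.T@(p-k)).round(4))
E
```

```text
[ 0.66211861 -0.09283138  0.156     ] tool delta [-0.0001 -0.0008  0.002 ]
```

```bash
python3 -m creep '[[[0,0,0,-0.0002,-0.0005,0.002,0.004],[0,0,0,0,-0.0002,0.003,0.004],[0,0,0,0,0,0.003,0.004],[0,0,0,0,0,0.0015,0.004],[0,0,0,0,0,0,0.004],[0,0,0,0,0,0,0.004]]]'; 
python3 - <<'E'
from h import *
to(.5770,-.1504,.2048,-56)
c=cam('wrist')
cv2.imwrite('pics/w44z.png',cv2.resize(c['color'][0:100,220:360,::-1],None,fx=5,fy=5,interpolation=cv2.INTER_CUBIC))
E
```

```text
t: 47.68
eef_pos: [0.5773, -0.1502, 0.2129]
tool_rot: [-0.0, 0.883, -0.47, 0.0]
contact_force: [-0.2, 0.8, -2.8]
gripper_width: 0.102
t 47.68 pos [ 0.5773 -0.1502  0.2129] yaw -56.02 tilt [ 0.001  0.001 -1.   ] w 0.0087 F [-0.2  0.8 -2.8]
 turn [-0.001   0.0001 -0.0004] shift [-0.      0.0003  0.0081] n 1.0  after-turn shift [-0.      0.0003  0.0081]
```

View pics/w44z.png

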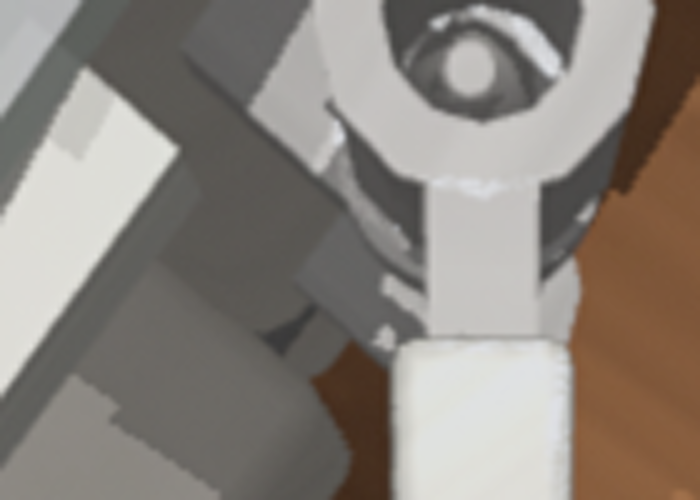

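```bash
python3 -m creep '[[[0,0,0,-0.0005,0,0.002,0.004],[0,0,0,0,0,0.003,0.004],[0,0,0,0,0,0.002,0.004],[0,0,0,0,0,0.001,0.004],[0,0,0,0,0,0,0.004]]]'; 
python3 - <<'E'
from h import *
to(.5770,-.1504,.2048,-56)
E
```

```text
t: 48.15
eef_pos: [0.5772, -0.1499, 0.2045]
tool_rot: [-0.001, 0.883, -0.47, 0.001]
contact_force: [-1.1, 0.7, -2.1]
gripper_width: 0.104
t 48.15 pos [ 0.5772 -0.1499  0.2045] yaw -56.03 tilt [ 0.002  0.    -1.   ] w 0.0089 F [-1.1  0.7 -2.1]
 turn [-0.0015 -0.0005 -0.0006] shift [ 0.0003  0.0005 -0.0003] n 1.0  after-turn shift [ 0.0003  0.0005 -0.0003]
```

```bash
python3 -m creep '[[[0,0,0,0,0,0.0015,0.004],[0,0,0,0,0,0.0005,0.004],[0,0,0,0,0,0,0.012],[0,0,0,0,0,0,0.02],[0,0,0,0,0,0,0.03],[0,0,0,0,0,0,0.03],[0,0,0,0,0,-0.004,0.03],[0,0,0,0,0,-0.01,0.03],[0,0,0,0,0,-0.015,0.03],[0,0,0,0,0,-0.015,0.03],[0,0,0,0,0,-0.01,0.03],[0,0,0,0,0,-0.005,0.03],[0,0,0,0,0,0,0.03]]]'; 
python3 - <<'E'
from h import *
c=cam('wrist');save(c,'w45')
to(.5770,-.1504,.26,-56)
c=cam('side');u,v=proj(c,[.62,-.12,.12])[0].astype(int);cv2.imwrite('pics/s45.png',cv2.resize(c['color'][v-60:v+60,u-80:u+80,::-1],None,fx=5,fy=5,interpolation=cv2.INTER_CUBIC))
E
```

```text
t: 49.23
eef_pos: [0.5789, -0.15, 0.2698]
tool_rot: [-0.001, 0.883, -0.47, 0.003]
contact_force: [1.0, -0.2, 0.1]
gripper_width: 0.354
t 49.28 pos [ 0.5788 -0.15    0.2693] yaw -56.03 tilt [ 0.007 -0.001 -1.   ] w 0.0301 F [0.5 0.7 0.3]
 turn [-0.0056 -0.0044 -0.0005] shift [-0.0007  0.0018  0.0092] n 1.0  after-turn shift [-0.0007  0.0018  0.0093]
```

View pics/w45.png

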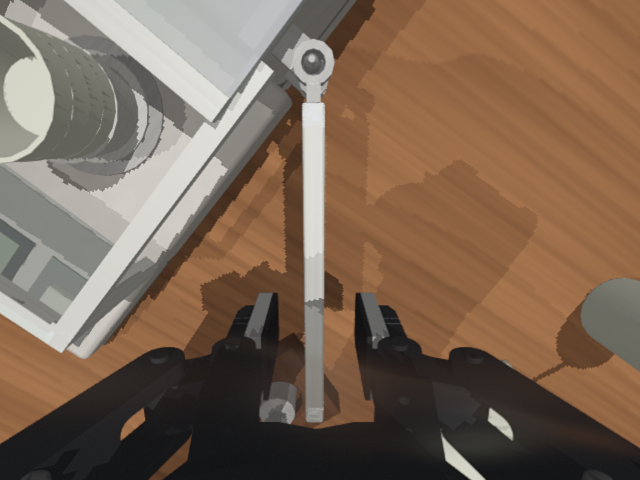

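View pics/s45.png

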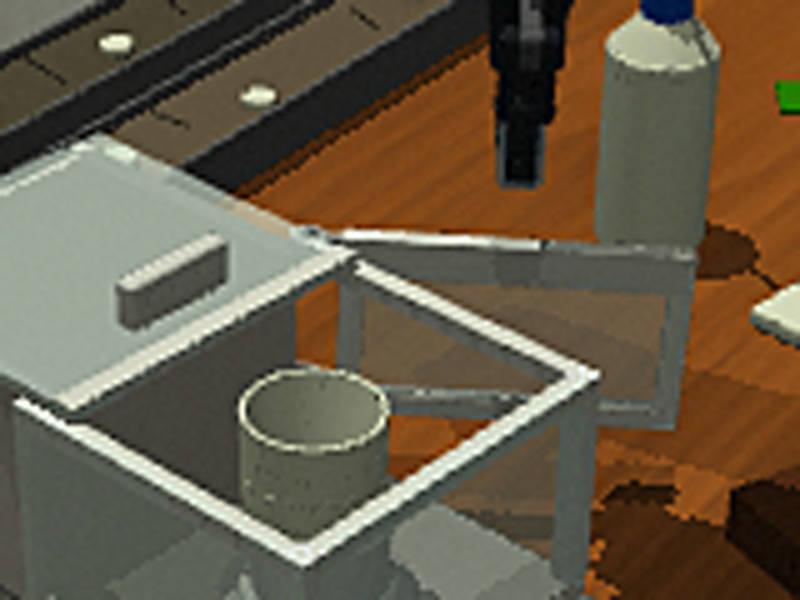

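```bash
python3 -m creep '[[[-0.002,-0.002,0.03,0.010,0.002,-0.006,0.02],[-0.002,-0.002,0.07,0.020,0.005,-0.006,0.01],[0,0,0.1,0.022,0.006,0,0],[0,0,0.11,0.020,0.006,0,0],[0,0,0.11,0.010,0.004,0,0],[0,0,0.11,0.004,0,0,0],[0,0,0.09,0,0,0,0],[0,0,0.05,0,0,0,0],[0,0,0.02,0,0,0,0],[0,0,0,0,0,0,0],[0,0,0,0,0,0,0]]]' 30; 
python3 - <<'E'
from h import *
to(.545,-.23,.198,-96)
c=cam('wrist');save(c,'w46')
E
```

```text
t: 50.25
eef_pos: [0.5942, -0.2482, 0.275]
tool_rot: [-0.004, -0.654, 0.757, 0.005]
contact_force: [0.4, 0.6, -0.9]
gripper_width: -0.001
t 50.25 pos [ 0.5942 -0.2482  0.275 ] yaw -98.36 tilt [-0.013  0.002 -1.   ] w -0.0001 F [ 0.4  0.6 -0.9]
 turn [ 0.0134  0.0001 -0.0411] shift [-0.0109  0.0503  0.0777] n 3.0  after-turn shift [-0.013   0.0509  0.077 ]
```

View pics/w46.png

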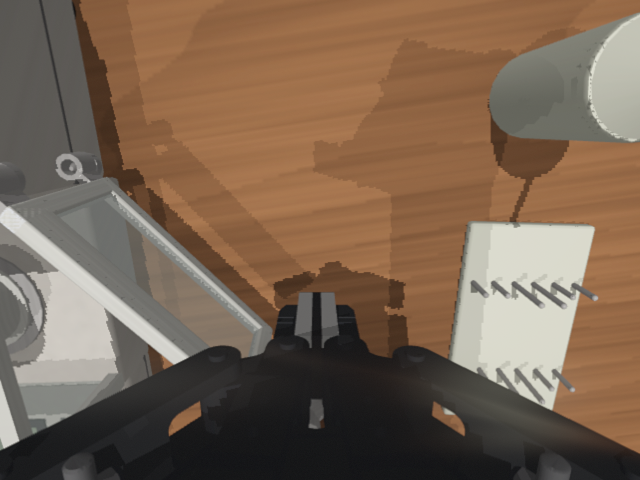

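```bash
python3 -m creep '[[[0.005,0,-0.015,0,0.004,0.006,0],[0.005,0,-0.015,0,0.006,0.014,0],[0.003,0,-0.01,0,0.008,0.018,0],[0,0,0,0,0.006,0.017,0],[0,0,0,0,0.004,0.012,0],[0,0,0,0,0.001,0.006,0],[0,0,0,0,0,0.002,0],[0,0,0,0,0,0,0],[0,0,0,0,0,0,0]]]' 30; 
python3 - <<'E'
from h import *
to(.53,-.097,.198,-96)
c=cam('wrist');save(c,'w47')
E
```

```text
t: 51.05
eef_pos: [0.5632, -0.2432, 0.1963]
tool_rot: [0.001, -0.674, 0.738, -0.001]
contact_force: [0.3, -0.6, -0.6]
gripper_width: 0.0
t 51.05 pos [ 0.5632 -0.2432  0.1963] yaw -95.20 tilt [ 0.003  0.001 -1.   ] w 0.0000 F [ 0.3 -0.6 -0.6]
 turn [-0.0031  0.0012  0.014 ] shift [-0.1426  0.0463 -0.0017] n 4.0  after-turn shift [-0.1419  0.0483 -0.0017]
```

View pics/w47.png

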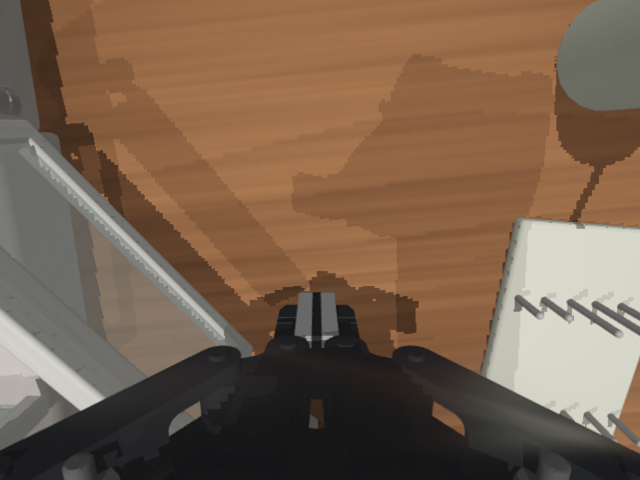

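```bash
python3 -m creep '[[[-0.001,0,-0.04,0,0,0,0],[-0.001,0,-0.08,0,0,0,0],[0,0,-0.11,0,0,0,0],[0,0,-0.12,0,0,0,0],[0,0,-0.12,0,0,0,0],[0,0,-0.12,0,0,0,0],[0,0,-0.12,0,0,0,0],[0,0,-0.12,0,0,0,0],[0,0,-0.12,0,0,0,0],[0,0,-0.12,0,0,0,0],[0,0,-0.12,0,0,0,0],[0,0,-0.11,0,0,0,0],[0,0,-0.1,0,0,0,0],[0,0,-0.07,0,0,0,0],[0,0,-0.04,0,0,0,0],[0,0,-0.02,0,0,0,0],[0,0,0,0,0,0,0],[0,0,0,0,0,0,0]]]' 30; 
python3 - <<'E'
from h import *
to(.525,-.0935,.203,-6)
c=cam('wrist');save(c,'w48')
E
```

```text
t: 52.6
eef_pos: [0.576, -0.2469, 0.2136]
tool_rot: [0.005, 0.999, -0.031, 0.016]
contact_force: [-0.1, -0.4, 0.7]
gripper_width: 0.003
t 52.60 pos [ 0.576  -0.2469  0.2136] yaw -3.57 tilt [ 0.031 -0.012 -0.999] w 0.0003 F [-0.1 -0.4  0.7]
 turn [ 0.009  -0.0319  0.0423] shift [-0.0608 -0.15    0.0072] n 4.0  after-turn shift [-0.0668 -0.1472  0.0106]
```

View pics/w48.png

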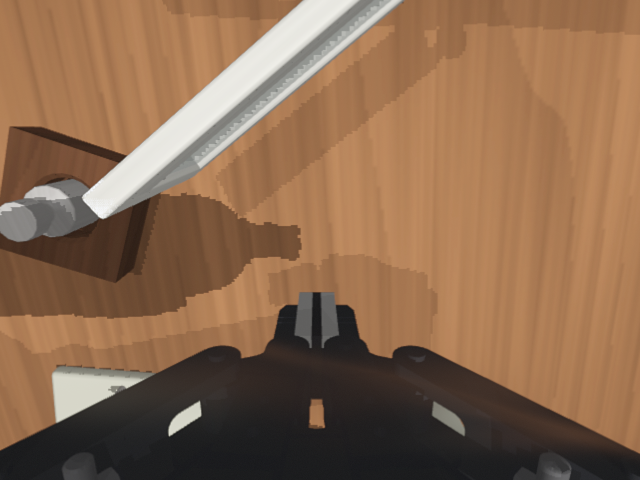

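```bash
python3 -m creep '[[[0.003,-0.010,0.012,-0.006,-0.004,0.002,0],[0.003,-0.010,0.014,-0.010,-0.007,0.003,0],[0.002,-0.008,0.010,-0.010,-0.009,0.003,0],[0,-0.003,0.005,-0.008,-0.010,0.001,0],[0,0,0,-0.004,-0.007,0,0],[0,0,0,-0.001,-0.003,0,0],[0,0,0,0,0,0,0],[0,0,0,0,0,0,0]]]' 30; 
python3 - <<'E'
from h import *
to(.525,-.0935,.203,-6)
c=cam('wrist');save(c,'w49')
E
```

```text
t: 53.32
eef_pos: [0.536, -0.1989, 0.2025]
tool_rot: [0.0, 0.998, -0.056, -0.003]
contact_force: [0.4, 0.5, -0.6]
gripper_width: -0.0
t 53.32 pos [ 0.536  -0.1989  0.2025] yaw -6.42 tilt [-0.005 -0.    -1.   ] w -0.0000 F [ 0.4  0.5 -0.6]
 turn [ 0.0006  0.0054 -0.0073] shift [-0.0227 -0.1035 -0.0005] n 3.0  after-turn shift [-0.022  -0.1036 -0.0005]
```

View pics/w49.png

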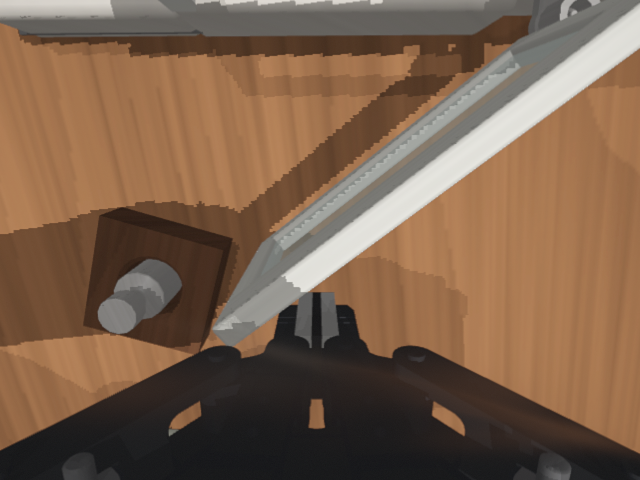

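```bash
python3 -m creep '[[[0,0.001,-0.001,0,-0.004,0,0],[0,0.001,-0.001,-0.001,-0.006,0,0],[0,0,0,-0.001,-0.007,0,0],[0,0,0,-0.002,-0.007,0,0],[0,0,0,-0.002,-0.007,0,0],[0,0,0,-0.002,-0.007,0,0],[0,0,0,-0.002,-0.007,0,0],[0,0,0,-0.002,-0.007,0,0],[0,0,0,-0.002,-0.007,0,0],[0,0,0,-0.001,-0.006,0,0],[0,0,0,-0.001,-0.005,0,0],[0,0,0,0,-0.004,0,0],[0,0,0,0,-0.003,0,0],[0,0,0,0,-0.002,0,0],[0,0,0,0,0,0,0]]]' 30; 
python3 - <<'E'
from h import *
to(.525,-.0935,.203,-6)
c=cam('wrist');save(c,'w50')
E
```

```text
t: 54.62
eef_pos: [0.5292, -0.1104, 0.2028]
tool_rot: [0.0, 0.998, -0.055, -0.001]
contact_force: [-0.0, -0.6, 0.1]
gripper_width: 0.0
t 54.62 pos [ 0.5292 -0.1104  0.2028] yaw -6.32 tilt [-0.002 -0.    -1.   ] w 0.0000 F [-0.  -0.6  0.1]
 turn [ 0.0006  0.0017 -0.0057] shift [-0.006  -0.0163 -0.0002] n 1.0  after-turn shift [-0.0059 -0.0164 -0.0002]
```

View pics/w50.png

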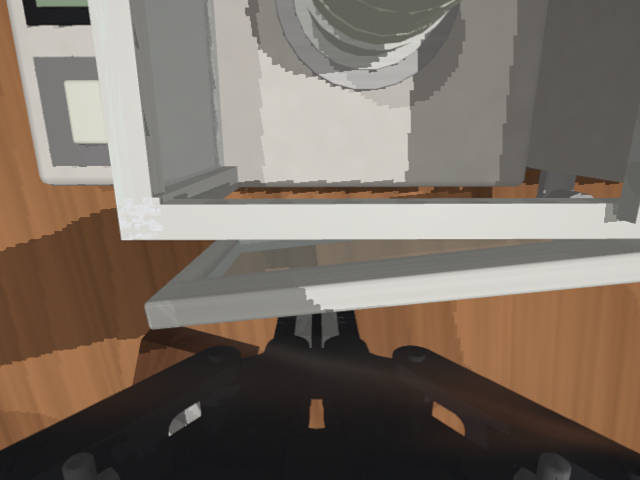

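```bash
python3 -m creep '[[[0,0,0,0,-0.002,0,0],[0,0,0,0,-0.003,0,0],[0,0,0,0,-0.003,0,0],[0,0,0,0,-0.0025,0,0],[0,0,0,0,-0.0015,0,0],[0,0,0,0,-0.001,0,0],[0,0,0,0,0,0,0]]]' 30; 
python3 - <<'E'
from h import *
to(.525,-.0935,.203,-6)
c=cam('wrist');save(c,'w51')
E
```

```text
t: 55.25
eef_pos: [0.5307, -0.0978, 0.2025]
tool_rot: [0.001, 0.998, -0.056, -0.001]
contact_force: [-0.3, 0.3, 0.1]
gripper_width: -0.001
t 55.25 pos [ 0.5307 -0.0978  0.2025] yaw -6.47 tilt [-0.002 -0.001 -1.   ] w -0.0001 F [-0.3  0.3  0.1]
 turn [ 0.0011  0.0019 -0.0082] shift [-0.0062 -0.0036 -0.0005] n 1.0  after-turn shift [-0.0062 -0.0036 -0.0005]
```

View pics/w51.png

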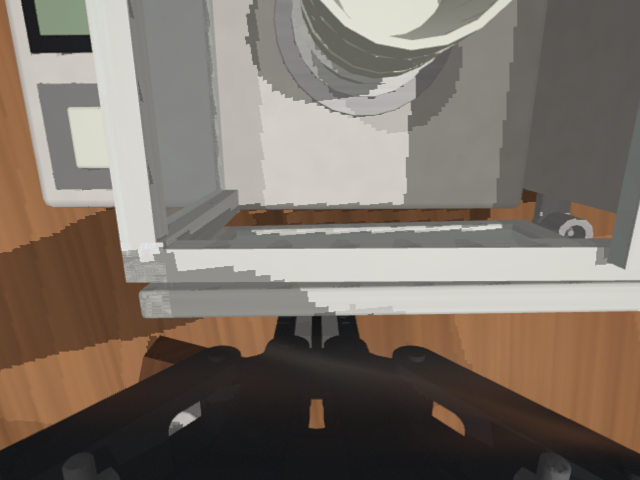

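```bash
python3 -m creep '[[[0,0,0,0,-0.001,0,0],[0,0,0,0,-0.0015,0,0],[0,0,0,0,-0.0015,0,0],[0,0,0,0,-0.0015,0,0],[0,0,0,0,0,0,0]]]' 30; 
python3 - <<'E'
from h import *
to(.525,-.0935,.203,-6)
c=cam('wrist');save(c,'w52')
E
```

```text
t: 55.72
eef_pos: [0.5313, -0.0925, 0.2024]
tool_rot: [0.001, 0.998, -0.057, -0.001]
contact_force: [0.5, 0.0, -0.2]
gripper_width: 0.0
t 55.72 pos [ 0.5313 -0.0925  0.2024] yaw -6.52 tilt [-0.002 -0.001 -1.   ] w 0.0000 F [ 0.5  0.  -0.2]
 turn [ 0.0016  0.0021 -0.009 ] shift [-0.0061  0.0017 -0.0005] n 1.0  after-turn shift [-0.0061  0.0017 -0.0006]
```

View pics/w52.png

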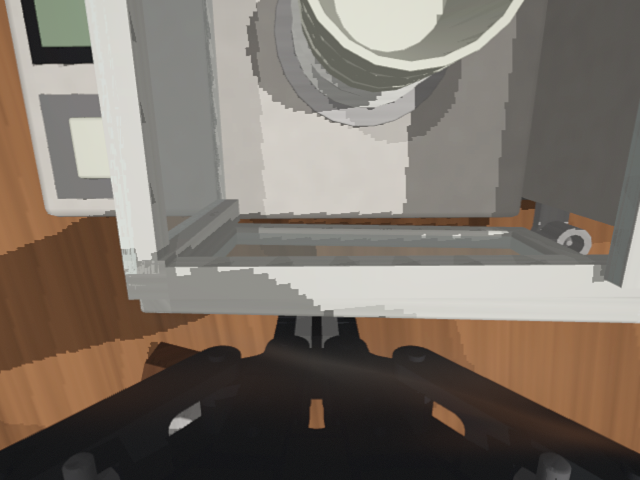

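```bash
python3 -m creep '[[[0,0,0,0,-0.0015,0,0],[0,0,0,0,-0.0015,0,0],[0,0,0,0,-0.0015,0,0]]]' 30;  python3 -m creep '[[[0,0,0,0,0,0,0],[0,0,0,0,0,0,0]]]' 30; 
python3 - <<'E'
from h import *
to(.525,-.0935,.203,-6)
c=cam('wrist');save(c,'w53')
E
```

```text
t: 56.02
eef_pos: [0.5314, -0.0919, 0.2024]
tool_rot: [0.003, 0.998, -0.058, -0.002]
contact_force: [-0.5, -4.6, 2.2]
gripper_width: 0.002
t: 56.18
eef_pos: [0.5314, -0.092, 0.2025]
tool_rot: [0.003, 0.998, -0.059, -0.002]
contact_force: [0.1, -1.9, 0.0]
gripper_width: -0.0
t 56.18 pos [ 0.5314 -0.092   0.2025] yaw -6.75 tilt [-0.003 -0.006 -1.   ] w -0.0000 F [ 0.1 -1.9  0. ]
 turn [ 0.0068  0.0027 -0.0131] shift [-0.0062  0.0023 -0.0005] n 1.0  after-turn shift [-0.0062  0.0022 -0.0005]
```

View pics/w53.png

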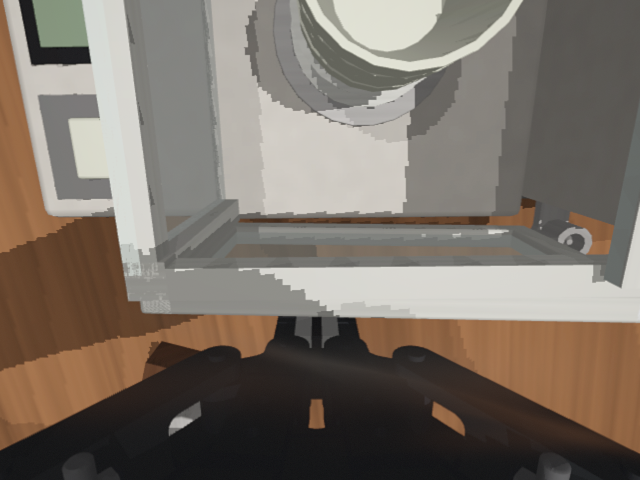

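```bash
python3 -m creep '[[[0,0,0,0,0.003,0,0],[0,0,0,0,0.006,0,0],[0.003,0.001,-0.003,0,0.010,0,0],[0.003,0.001,-0.004,0,0.012,0,0],[0,0,-0.003,0,0.010,-0.005,0],[0,0,0,0,0.006,-0.015,0],[0,0,0,0,0.002,-0.025,0],[0,0,0,0,0,-0.030,0],[0,0,0,0,0,-0.022,0],[0,0,0,0,0,-0.012,0],[0,0,0,0,0,-0.004,0],[0,0,0,0,0,0,0]]]' 30; 
python3 - <<'E'
from h import *
to(.690,.009,.30,-6)
c=cam('wrist');save(c,'w54')
c=cam('side');save(c,'s54')
E
```

```text
t: 57.23
eef_pos: [0.5251, -0.1421, 0.3191]
tool_rot: [-0.004, 0.999, -0.051, -0.001]
contact_force: [0.6, 0.4, -0.2]
gripper_width: -0.002
t 57.23 pos [ 0.5251 -0.1421  0.3191] yaw -5.88 tilt [-0.002  0.008 -1.   ] w -0.0002 F [ 0.6  0.4 -0.2]
 turn [-0.008   0.0024  0.002 ] shift [ 0.1486 -0.1671  0.02  ] n 6.0  after-turn shift [ 0.1482 -0.1675  0.0191]
```

View pics/w54.png

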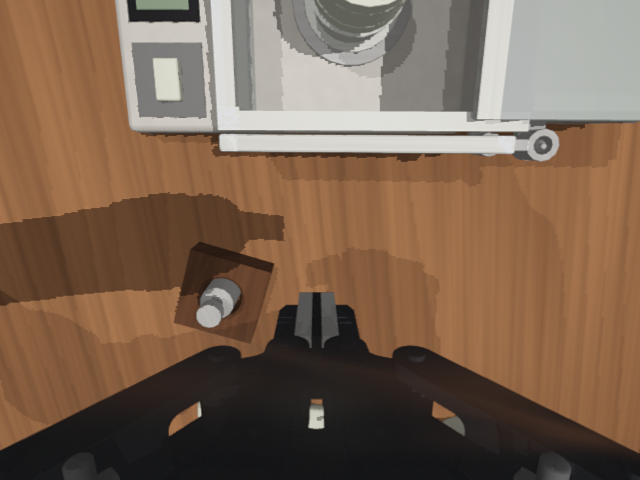

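View pics/s54.png

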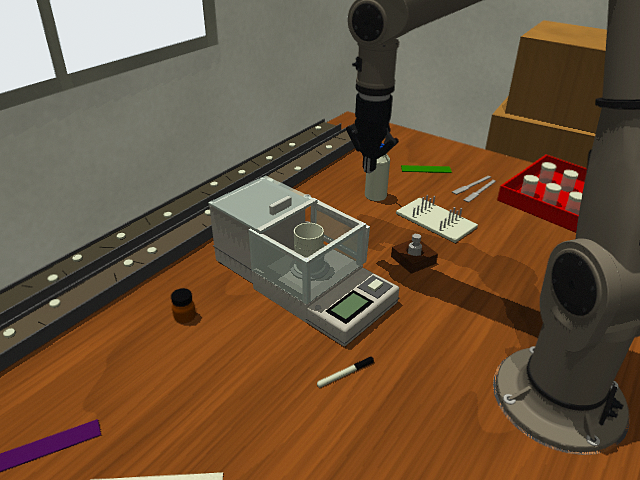

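```bash
python3 -m creep '[[[-0.003,0,0,0.006,-0.007,0,0],[-0.003,0,0,0.014,-0.016,0,0],[0,0,0,0.022,-0.025,0,0],[0,0,0,0.026,-0.029,0.002,0],[0,0,0,0.026,-0.029,0.002,0],[0,0,0,0.022,-0.025,0.003,0],[0,0,0,0.016,-0.018,0.003,0],[0,0,0,0.010,-0.011,0.002,0],[0,0,0,0.005,-0.005,0,0],[0,0,0,0.001,-0.001,0,0],[0,0,0,0,0,0,0],[0,0,0,0,0,0,0]]]' 30; 
python3 - <<'E'
from h import *
to(.690,.009,.253,-6)
c=cam('wrist');save(c,'w55')
P=cloud(c);m=(P[:,:,2]>.188)&(P[:,:,2]<.2)&(P[:,:,0]<.68)&(P[:,:,0]>.6)
q=P[m];print(len(q),cv2.minAreaRect(q[:,:2].astype(np.float32)*1000) if len(q)>9 else '')
c=cam('top');save(c,'t55')
E
```

```text
t: 58.33
eef_pos: [0.6922, 0.0189, 0.2843]
tool_rot: [-0.001, 0.999, -0.052, -0.015]
contact_force: [0.1, 0.1, 0.4]
gripper_width: -0.003
t 58.33 pos [0.6922 0.0189 0.2843] yaw -5.96 tilt [-0.03   0.004 -1.   ] w -0.0002 F [0.1 0.1 0.4]
 turn [-0.0008  0.0306  0.0007] shift [-0.0002  0.0101  0.0313] n 1.0  after-turn shift [-0.0011  0.0101  0.0313]
2944 ((657.0901489257812, 16.28690528869629), (50.9371223449707, 12.54701042175293), 83.99574279785156)
```

View pics/w55.png

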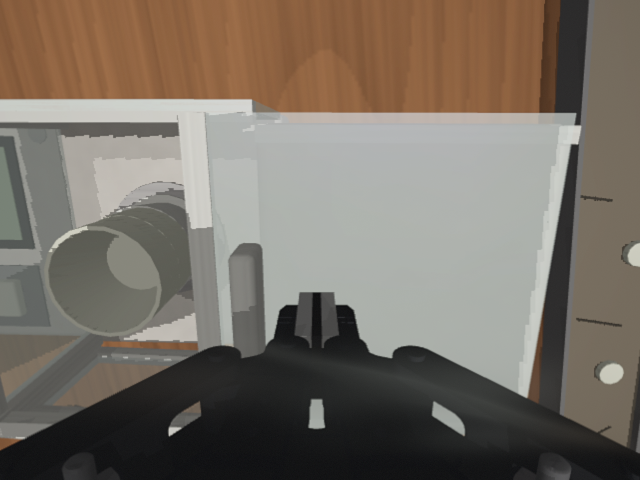

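View pics/t55.png

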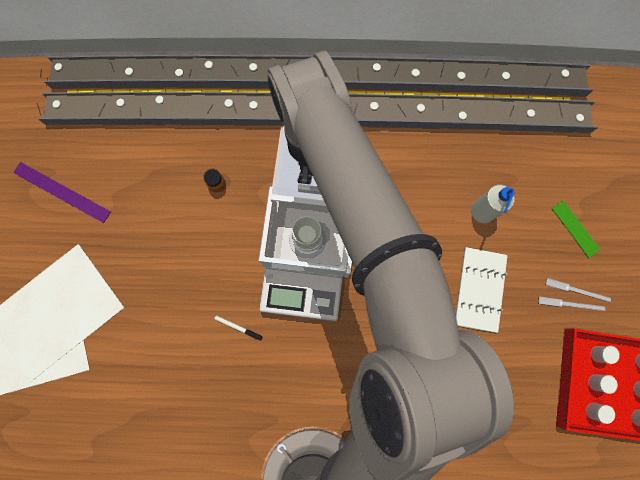

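```bash
python3 -m creep '[[[0,0.010,0,0,0.003,0.004,0],[0,0.010,0,0,0.004,0.006,0],[0,0.007,0,0,0.003,0.008,0],[0,0.002,0,0,0.001,0.007,0],[0,0,0,0,0,0.004,0],[0,0,0,0,0,0.001,0],[0,0,0,0,0,0,0],[0,0,0,0,0,0,0]]]' 30; 
python3 - <<'E'
from h import *
to(.690,.009,.253,-6)
c=cam('wrist');save(c,'w56')
E
```

```text
t: 59.1
eef_pos: [0.6888, 0.0, 0.2524]
tool_rot: [0.002, 0.998, -0.056, 0.001]
contact_force: [-0.3, -0.4, -0.2]
gripper_width: 0.001
t 59.10 pos [0.6888 0.     0.2524] yaw -6.42 tilt [ 0.003 -0.003 -1.   ] w 0.0001 F [-0.3 -0.4 -0.2]
 turn [ 0.0031 -0.0029 -0.0073] shift [ 0.0002 -0.009  -0.0006] n 1.0  after-turn shift [ 0.0003 -0.009  -0.0006]
```

View pics/w56.png

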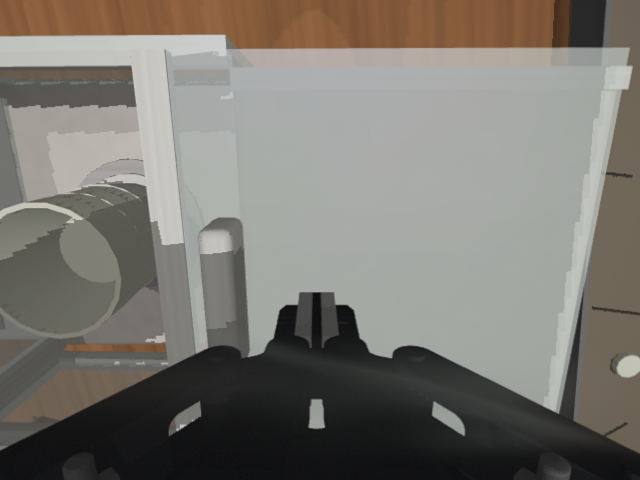

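```bash
python3 -m creep '[[[0,-0.001,-0.002,-0.003,-0.003,0,0],[0,-0.001,-0.002,-0.005,-0.003,0,0],[0,0,-0.001,-0.006,-0.002,0,0],[0,0,0,-0.007,0,0,0],[0,0,0,-0.008,0,0,0],[0,0,0,-0.010,0,0,0],[0,0,0,-0.010,0,0,0],[0,0,0,-0.010,0,0,0],[0,0,0,-0.008,0,0,0],[0,0,0,-0.005,0,0,0],[0,0,0,-0.002,0,0,0],[0,0,0,0,0,0,0]]]' 30; 
python3 - <<'E'
from h import *
to(.690,.009,.253,-6)
c=cam('wrist');save(c,'w57')
E
```

```text
t: 60.15
eef_pos: [0.61, 0.0185, 0.254]
tool_rot: [0.002, 0.999, -0.052, 0.004]
contact_force: [0.7, 0.4, -1.2]
gripper_width: -0.002
t 60.15 pos [0.61   0.0185 0.254 ] yaw -6.00 tilt [ 0.008 -0.004 -1.   ] w -0.0001 F [ 0.7  0.4 -1.2]
 turn [ 0.0031 -0.0083  0.    ] shift [0.0806 0.001  0.0017] n 2.0  after-turn shift [0.0806 0.001  0.001 ]
```

View pics/w57.png

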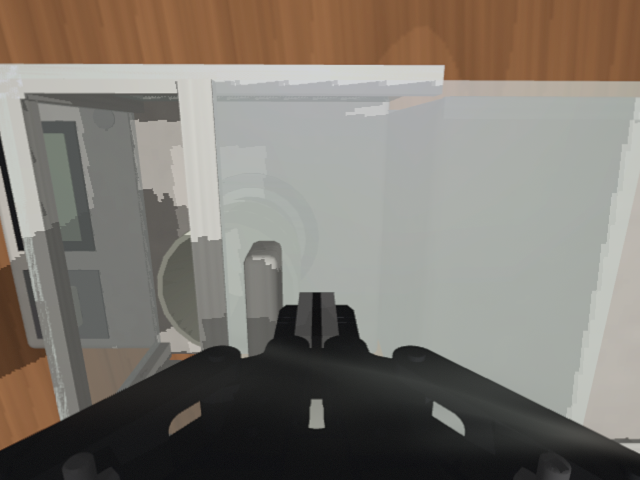

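```bash
python3 -m creep '[[[0,-0.002,0,-0.004,0,0,0],[0,-0.002,0,-0.007,0,0,0],[0,-0.002,0,-0.009,0,0.0005,0],[0,0,0,-0.010,0,0,0],[0,0,0,-0.010,0,0,0],[0,0,0,-0.009,0,0,0],[0,0,0,-0.007,0,0,0],[0,0,0,-0.005,0,0,0],[0,0,0,-0.003,0,0,0],[0,0,0,0,0,0,0]]]' 30; 
python3 - <<'E'
from h import *
to(.530,.0275,.253,-6)
c=cam('wrist');save(c,'w58')
E
```

```text
t: 61.03
eef_pos: [0.5406, 0.026, 0.2539]
tool_rot: [0.001, 0.999, -0.053, 0.002]
contact_force: [0.6, -0.3, -1.2]
gripper_width: -0.005
t 61.03 pos [0.5406 0.026  0.2539] yaw -6.02 tilt [ 0.004 -0.003 -1.   ] w -0.0005 F [ 0.6 -0.3 -1.2]
 turn [ 0.0027 -0.0042 -0.0004] shift [-0.0107 -0.0004  0.0008] n 1.0  after-turn shift [-0.0107 -0.0004  0.0009]
```

View pics/w58.png

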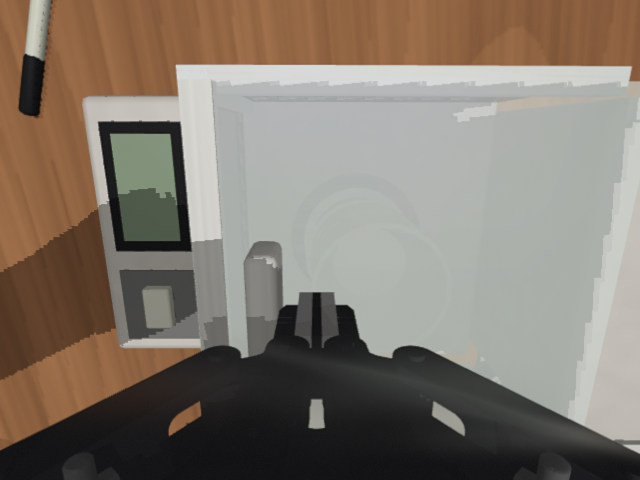

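Almost home; push on slowly until the force rises.

```bash
python3 -m creep '[[[0,-0.001,0,-0.002,0,0,0],[0,-0.001,0,-0.003,0,0,0],[0,0,0,-0.002,0,0,0],[0,0,0,-0.002,0,0,0]]]' 30; python3 -m creep '[[[0,0,0,-0.002,0,0,0],[0,0,0,-0.002,0,0,0],[0,0,0,-0.002,0,0,0]]]' 30;python3 -m creep '[[[0,0,0,-0.002,0,0,0],[0,0,0,-0.002,0,0,0],[0,0,0,-0.002,0,0,0]]]' 30
```

```text
t: 61.42
eef_pos: [0.5353, 0.0264, 0.2542]
tool_rot: [0.0, 0.999, -0.053, 0.005]
contact_force: [10.5, -1.4, -6.5]
gripper_width: 0.002
t: 61.67
eef_pos: [0.5345, 0.0262, 0.2544]
tool_rot: [-0.001, 0.998, -0.054, 0.011]
contact_force: [8.8, -1.3, -5.9]
gripper_width: 0.0
t: 61.92
eef_pos: [0.5338, 0.026, 0.2546]
tool_rot: [-0.003, 0.998, -0.055, 0.017]
contact_force: [7.7, -1.4, -5.3]
gripper_width: 0.0
```

```bash
python3 -m creep '[[[0,0.003,0,0.004,0,0,0],[0,0.006,0,0.008,0,0,0],[0.003,-0.008,0.002,0.006,0,-0.006,0],[0.002,-0.012,0.001,0,0,-0.015,0],[0,-0.012,0,0,0,-0.02,0],[0,-0.008,0,0,0,-0.015,0],[0,0,0,0,0,-0.006,0],[0,0,0,0,0,0,0],[0,0,0,0,0,0,0]]]' 30; 
python3 - <<'E'
from h import *
to(.42,-.02,.2,-6)
c=cam('wrist');save(c,'w59')
c=cam('side');save(c,'s59');cv2.imwrite('pics/s59z.png',cv2.resize(c['color'][150:350,200:420,::-1],None,fx=3.5,fy=3,interpolation=cv2.INTER_CUBIC)[:, :800])
c=cam('top');save(c,'t59')
E
```

```text
t: 62.67
eef_pos: [0.5511, 0.0232, 0.3169]
tool_rot: [-0.007, 0.998, -0.056, -0.003]
contact_force: [0.7, -0.5, -0.1]
gripper_width: 0.0
t 62.67 pos [0.5511 0.0232 0.3169] yaw -6.43 tilt [-0.005  0.014 -1.   ] w 0.0000 F [ 0.7 -0.5 -0.1]
 turn [-0.0132  0.007  -0.0076] shift [-0.1246  0.0591  0.117 ] n 5.0  after-turn shift [-0.1259  0.0566  0.1169]
```

View pics/w59.png

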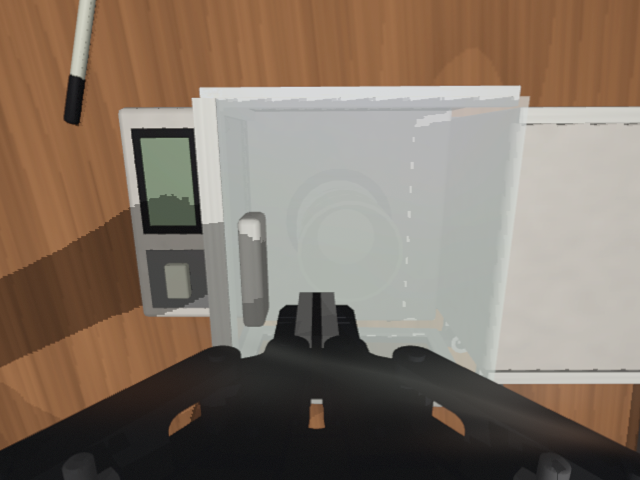

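View pics/s59z.png

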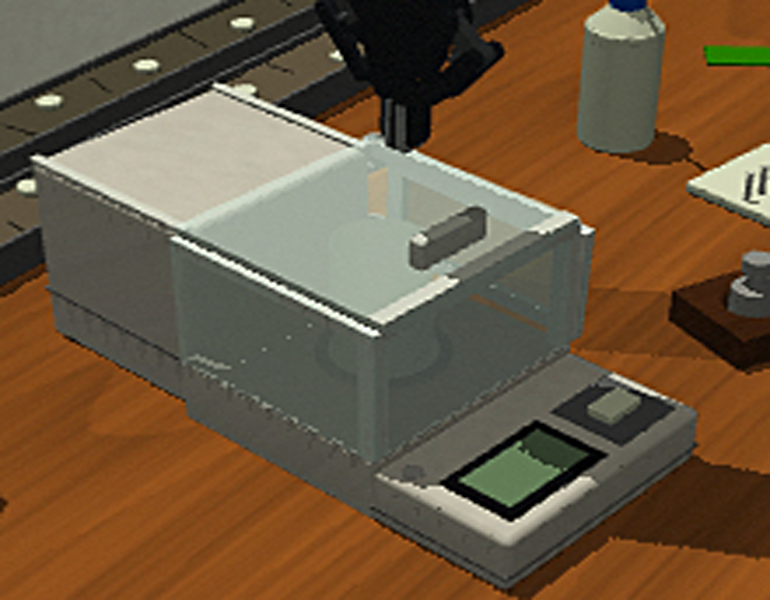

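View pics/t59.png

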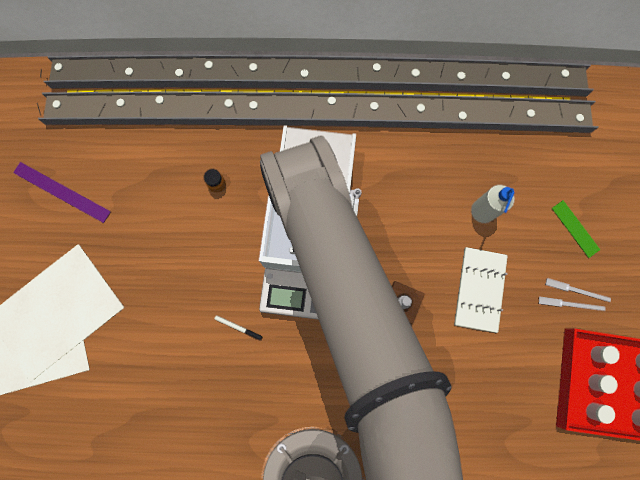

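```bash
cat > shield.py <<'E'
from h import *
def bal(P,O=(.570,.021)): 
    b=R.from_euler('z',6,degrees=True).as_matrix(); return (P-np.array([O[0],O[1],0]))@b.T
def rep(n,O):
    c=cam(n);P=bal(cloud(c).reshape(-1,3),O)
    q=P[(P[:,2]>.19)&(P[:,2]<.2)&(abs(P[:,0]+.06)<.03)&(abs(P[:,1])<.04)]
    if len(q)>20: print(n,'handle x',np.percentile(q[:,0],[2,50,98]).round(4),len(q))
    q=P[(P[:,2]>.153)&(P[:,2]<.1625)&(P[:,1]<-.096)&(P[:,1]>-.15)&(P[:,0]<.085)&(P[:,0]>-.09)]
    if len(q)>20:
        for x0 in np.arange(-.09,.09,.03):
            s=q[(q[:,0]>x0)&(q[:,0]<x0+.03)]
            if len(s)>4: print('  door x %.2f'%x0,'y',np.percentile(s[:,1],[3,50,97]).round(4),len(s))
        print('  xmin',q[:,0].min())
    q=P[(P[:,2]>.1635)&(P[:,2]<.1685)&(P[:,1]<-.07)&(P[:,1]>-.15)&(P[:,0]<.085)&(P[:,0]>-.09)]
    if len(q): print('  frame ymin',np.percentile(q[:,1],[2,50]))
if __name__=='__main__':
    rep('wrist',(.5707,.0211)); rep('top',(.5667,.0192)); rep('side',(.5655,.0203))
E
python3 shield.py
```

```text
wrist handle x [-0.0594 -0.0531 -0.0479] 2569
  door x -0.03 y [-0.1068 -0.1045 -0.1028] 52
  door x 0.03 y [-0.1062 -0.105  -0.1035] 17
  door x 0.06 y [-0.1075 -0.1068 -0.1053] 13
  xmin -0.02527546409438719
  door x 0.03 y [-0.1071 -0.1049 -0.0999] 13
  door x 0.06 y [-0.1071 -0.1025 -0.0979] 48
  xmin 0.04843010929745673
  frame ymin [-0.0950766  -0.09282231]
side handle x [-0.0587 -0.0541 -0.0464] 134
  frame ymin [-0.09186339 -0.08189987]
```

```bash
python3 - <<'E'
from shield import *
for n,O in [('wrist',(.5707,.0211)),('side',(.5655,.0203)),('top',(.5667,.0192))]:
    c=cam(n);C=cloud(c);P=bal(C.reshape(-1,3),O)
    for y0 in (-.07,-.045,.045,.07):
        q=P[(abs(P[:,1]-y0)<.008)&(P[:,0]>-.1)&(P[:,0]<.25)&(P[:,2]>.14)&(P[:,2]<.18)]
        if len(q)<10: continue
        # height profile
        out=[]
        for x in np.arange(-.09,-.05,.004):
            s=q[(q[:,0]>=x)&(q[:,0]<x+.004)]
            out.append('%.3f:%.4f'%(x,np.median(s[:,2])) if len(s) else '-')
        print(n,y0,out)
        out=[]
        for x in np.arange(.07,.13,.006):
            s=q[(q[:,0]>=x)&(q[:,0]<x+.006)]
            out.append('%.3f:%.4f'%(x,np.median(s[:,2])) if len(s) else '-')
        print('    ',out)
E
python3 -c "
import cv2
im=cv2.imread('pics/w59.png')[70:330,100:300];cv2.imwrite('pics/w59z.png',cv2.resize(im,None,fx=2.3,fy=2.3,interpolation=cv2.INTER_CUBIC))"
```

```text
wrist -0.07 ['-', '-', '-', '-', '-', '-', '-', '-', '-', '-']
     ['0.070:0.1724', '0.076:0.1723', '0.082:0.1725', '0.088:0.1722', '0.094:0.1636', '0.100:0.1635', '0.106:0.1635', '0.112:0.1636', '0.118:0.1635', '0.124:0.1635']
wrist -0.045 ['-', '-0.086:0.1732', '-0.082:0.1732', '-0.078:0.1731', '-0.074:0.1727', '-0.070:0.1723', '-0.066:0.1722', '-0.062:0.1721', '-0.058:0.1721', '-0.054:0.1723']
     ['0.070:0.1724', '0.076:0.1724', '0.082:0.1724', '0.088:0.1724', '0.094:0.1635', '0.100:0.1635', '0.106:0.1634', '0.112:0.1634', '0.118:0.1634', '0.124:0.1635']
wrist 0.045 ['-', '-0.086:0.1731', '-0.082:0.1733', '-0.078:0.1732', '-0.074:0.1728', '-0.070:0.1722', '-0.066:0.1722', '-0.062:0.1723', '-0.058:0.1723', '-0.054:0.1723']
     ['0.070:0.1724', '0.076:0.1724', '0.082:0.1724', '0.088:0.1723', '0.094:0.1635', '0.100:0.1635', '0.106:0.1636', '0.112:0.1636', '0.118:0.1635', '0.124:0.1635']
wrist 0.07 ['-', '-0.086:0.1732', '-0.082:0.1732', '-0.078:0.1732', '-0.074:0.1729', '-0.070:0.1723', '-0.066:0.1722', '-0.062:0.1722', '-0.058:0.1724', '-0.054:0.1723']
     ['0.070:0.1725', '0.0
[... 1487 characters left out ...]
 -0.07 ['-', '-', '-', '-', '-', '-', '-', '-', '-', '-']
     ['-', '-', '-', '-', '-', '-', '0.106:0.1697', '0.112:0.1664', '0.118:0.1641', '0.124:0.1631']
top -0.045 ['-', '-', '-', '-', '-', '-', '-', '-', '-', '-']
     ['-', '-', '-', '-', '-', '-', '-', '-', '-', '-']
top 0.045 ['-', '-', '-0.082:0.1716', '-0.078:0.1735', '-0.074:0.1725', '-0.070:0.1724', '-0.066:0.1715', '-0.062:0.1714', '-0.058:0.1712', '-0.054:0.1718']
     ['-', '-', '-', '-', '-', '-', '-', '-', '-', '-']
top 0.07 ['-', '-', '-0.082:0.1711', '-0.078:0.1731', '-0.074:0.1733', '-0.070:0.1721', '-0.066:0.1723', '-0.062:0.1722', '-0.058:0.1709', '-0.054:0.1727']
     ['-', '-', '-', '-', '-', '-', '-', '-', '-', '-']
```

View pics/w59z.png

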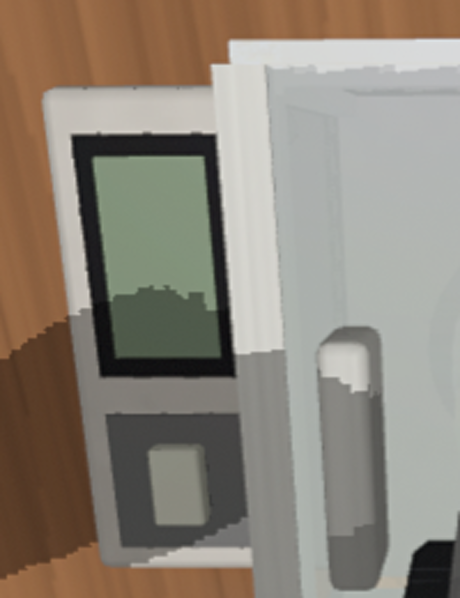

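```bash
cat > key.py <<'E'
from h import *
def key(n):
    c=cam(n);P=cloud(c);im=c['color'].astype(int)
    m=(P[:,:,2]>.0525)&(P[:,:,2]<.062)&(P[:,:,0]>.38)&(P[:,:,0]<.46)&(P[:,:,1]<.02)&(P[:,:,1]>-.06)
    k,l,s,ce=cv2.connectedComponentsWithStats(m.astype(np.uint8))
    if k<2: print(n,'none');return c
    i=1+s[1:,4].argmax();q=P[l==i];r=cv2.minAreaRect(q[:,:2].astype(np.float32)*1000)
    print(n,s[i,4],'px',ce[i].round(1),np.round(r[0],1),np.round(r[1],1),round(r[2],1),'z',np.median(q[:,2]).round(4))
    return c
if __name__=='__main__':
    for n in ['wrist','top','side']: key(n)
    to(.42,-.02,.25,84)
E
python3 key.py
```

```text
wrist 776 px [177.7 280.5] [419.6 -17.5] [31.2 20.4] 83.1 z 0.0569
top 1 px [307. 296.] [430.2  17.2] [0. 0.] 0.0 z 0.0532
side 99 px [374.9 284.3] [415.7 -19.6] [35.5 22. ] 85.0 z 0.0567
t 63.27 pos [0.551  0.0232 0.3171] yaw -6.43 tilt [-0.006  0.014 -1.   ] w 0.0003 F [-0.1  0.6 -0.4]
 turn [-0.0162 -0.0049 -1.5782] shift [-0.1249  0.0585  0.0672] n 4.0  after-turn shift [-0.0567 -0.1258  0.0671]
```

```bash
python3 -m creep '[[[-0.004,0.002,0,-0.006,0.003,0,0],[-0.004,0.002,0,-0.012,0.006,0,0],[-0.004,0.002,0,-0.018,0.008,0,0],[0,0,0,-0.022,0.010,0,0],[0,0,0,-0.022,0.010,0,0],[0,0,0,-0.018,0.008,0,0],[0,0,0,-0.013,0.006,0,0],[0,0,0,-0.008,0.004,0,0],[0,0,-0.03,-0.003,0.001,0,0],[0,0,-0.06,0,0,0,0],[0,0,-0.09,0,0,0,0],[0,0,-0.11,0,0,0,0],[0,0,-0.12,0,0,0,0],[0,0,-0.12,0,0,0,0],[0,0,-0.12,0,0,0,0],[0,0,-0.12,0,0,0,0],[0,0,-0.12,0,0,0,0],[0,0,-0.12,0,0,0,0],[0,0,-0.12,0,0,0,0],[0,0,-0.12,0,0,0,0]]]' 30; python3 -m creep '[[[0,0,-0.12,0,0,0,0],[0,0,-0.1,0,0,0,0],[0,0,-0.07,0,0,0,0],[0,0,-0.04,0,0,0,0],[0,0,-0.02,0,0,0,0],[0,0,0,0,0,0,0],[0,0,0,0,0,0,0]]]'
python3 - <<'E'
from h import *
to(.419,-.018,.2,84)
c=cam('wrist');save(c,'w60')
E
```

```text
t: 64.93
eef_pos: [0.4128, -0.0212, 0.3169]
tool_rot: [0.003, 0.829, 0.559, -0.0]
contact_force: [0.2, 0.0, 0.3]
gripper_width: -0.005
t: 65.52
eef_pos: [0.4127, -0.021, 0.3175]
tool_rot: [0.004, 0.711, 0.703, -0.0]
contact_force: [-0.6, -0.0, 0.0]
gripper_width: 0.004
t 65.52 pos [ 0.4127 -0.021   0.3175] yaw 89.32 tilt [ 0.005 -0.007 -1.   ] w 0.0004 F [-0.6 -0.   0. ]
 turn [0.0056 0.0062 0.0929] shift [0.0038 0.0057 0.1175] n 3.0  after-turn shift [0.0036 0.006  0.1175]
```

View pics/w60.png

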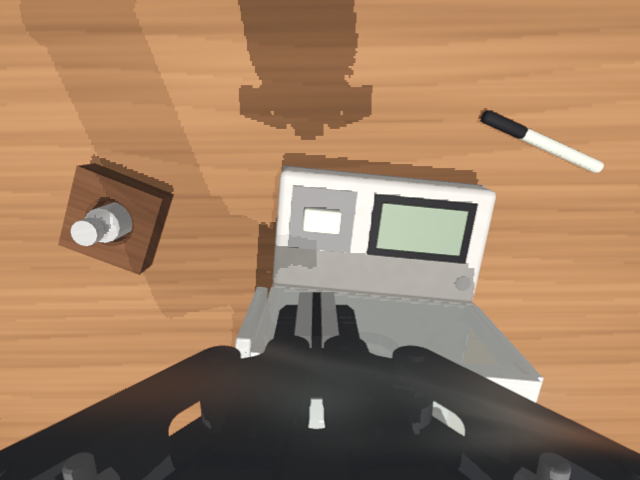

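```bash
python3 -m creep '[[[0.002,0.002,0.02,0.001,0.001,0.008,0],[0.002,0.002,0.03,0.001,0.002,0.016,0],[0.001,0.002,0.025,0.001,0.002,0.022,0],[0,0,0.012,0,0.001,0.022,0],[0,0,0.004,0,0,0.018,0],[0,0,0,0,0,0.012,0],[0,0,0,0,0,0.006,0],[0,0,0,0,0,0.002,0],[0,0,0,0,0,0,0],[0,0,0,0,0,0,0]]]' 30
python3 - <<'E'
import key
from h import *
c=key.key('wrist');save(c,'w61')
to(.419,-.018,.15,84)
import shield;shield.rep('wrist',(.5707,.0211))
E
```

```text
t: 66.4
eef_pos: [0.4217, -0.0183, 0.2092]
tool_rot: [0.002, 0.747, 0.665, 0.002]
contact_force: [0.1, 0.9, -0.7]
gripper_width: -0.005
wrist 1796 px [316.3 245.1] [418.5 -18.1] [31.9 20.6] 84.9 z 0.0573
t 66.45 pos [ 0.4219 -0.0183  0.2094] yaw 83.33 tilt [ 0.007 -0.001 -1.   ] w -0.0002 F [-0.7 -0.3 -0.1]
 turn [ 0.0068  0.0002 -0.0116] shift [-0.     -0.0033  0.0594] n 2.0  after-turn shift [-0.     -0.0029  0.0594]
```

View pics/w61.png

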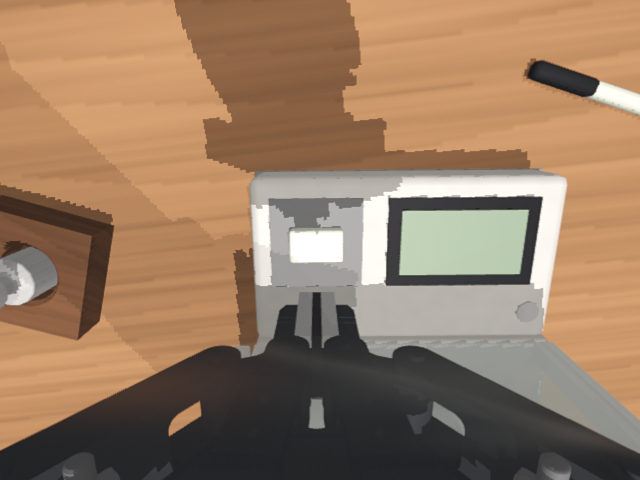

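```bash
python3 - <<'E'
from shield import *
for n,O in [('top',(.5667,.0192)),('side',(.5655,.0203))]:
    c=cam(n);save(c,n+'62')
    u,v=proj(c,[.50,-.09,.16])[0].astype(int)
    cv2.imwrite('pics/%s62z.png'%n,cv2.resize(c['color'][max(0,v-45):v+45,u-60:u+60,::-1],None,fx=6,fy=6,interpolation=cv2.INTER_CUBIC))
    P=bal(cloud(c).reshape(-1,3),O)
    q=P[(P[:,2]>.10)&(P[:,2]<.17)&(P[:,1]<-.096)&(P[:,1]>-.15)&(P[:,0]<.1)&(P[:,0]>-.1)]
    print(n,len(q))
    for x0 in np.arange(-.1,.1,.02):
        s=q[(q[:,0]>x0)&(q[:,0]<x0+.02)]
        if len(s)>2: print('  x %.2f'%x0,np.percentile(s[:,1],[5,50,95]).round(4),'z',np.median(s[:,2]).round(3),len(s))
E
```

```text
top 298
  x -0.06 [-0.1071 -0.1065 -0.1045] z 0.155 3
  x -0.04 [-0.1065 -0.1024 -0.0977] z 0.155 39
  x -0.02 [-0.1069 -0.1021 -0.0975] z 0.155 43
  x 0.00 [-0.1067 -0.1021 -0.0977] z 0.156 44
  x 0.02 [-0.1068 -0.1021 -0.0976] z 0.157 43
  x 0.04 [-0.107  -0.1017 -0.0978] z 0.158 39
  x 0.06 [-0.1072 -0.1024 -0.098 ] z 0.158 41
  x 0.08 [-0.109  -0.1018 -0.0974] z 0.157 46
side 29
  x -0.10 [-0.1037 -0.0991 -0.0974] z 0.109 11
  x -0.08 [-0.1043 -0.0985 -0.0964] z 0.113 15
  x 0.08 [-0.1085 -0.1079 -0.104 ] z 0.16 3
```

View pics/top62z.png

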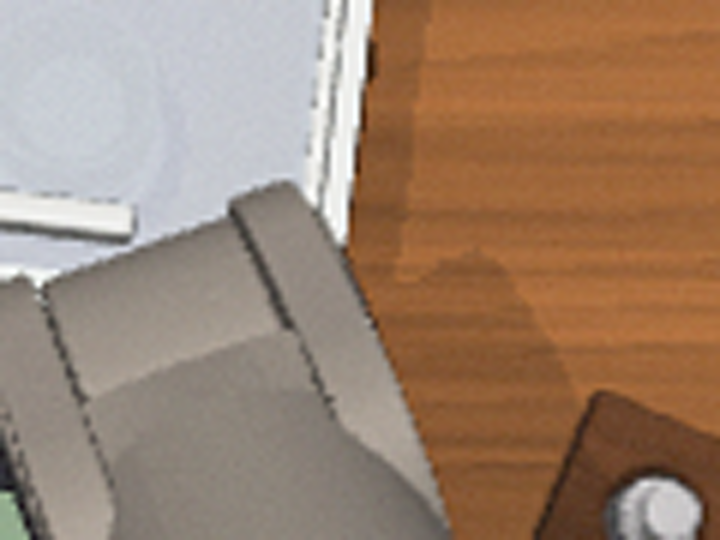

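View pics/side62z.png

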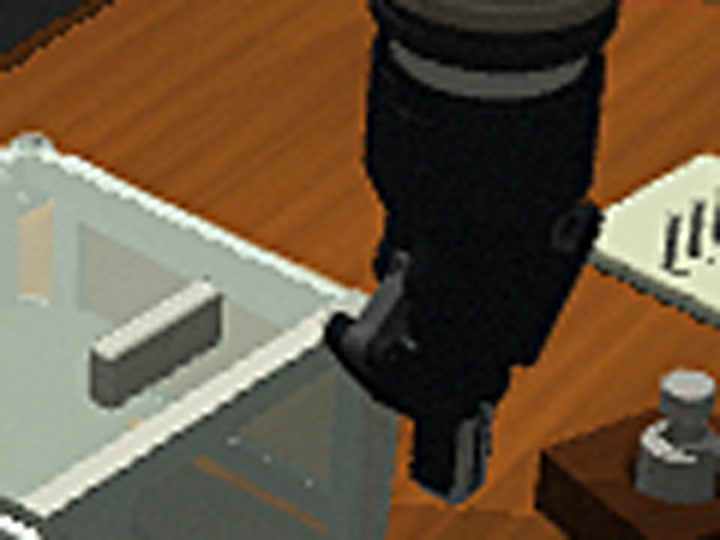

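```bash
python3 -m creep '[[[0.002,0,-0.003,0,-0.001,0.006,0],[0.002,0,-0.003,0,-0.001,0.012,0],[0.002,0,-0.002,0,-0.001,0.015,0],[0,0,0,0,0,0.014,0],[0,0,0,0,0,0.010,0],[0,0,0,0,0,0.005,0],[0,0,0,0,0,0.002,0],[0,0,0,0,0,0,0],[0,0,0,0,0,0,0]]]' 30
python3 - <<'E'
from h import *
to(.4185,-.018,.130,84)
c=cam('wrist');save(c,'w63')
E
```

```text
t: 67.35
eef_pos: [0.4189, -0.0182, 0.1401]
tool_rot: [0.001, 0.744, 0.668, 0.001]
contact_force: [0.7, 0.2, 0.2]
gripper_width: -0.0
t 67.35 pos [ 0.4189 -0.0182  0.1401] yaw 83.83 tilt [ 0.002 -0.001 -1.   ] w -0.0000 F [0.7 0.2 0.2]
 turn [ 0.0024  0.0005 -0.003 ] shift [ 0.0002 -0.0005  0.0101] n 1.0  after-turn shift [ 0.0002 -0.0005  0.0101]
```

View pics/w63.png

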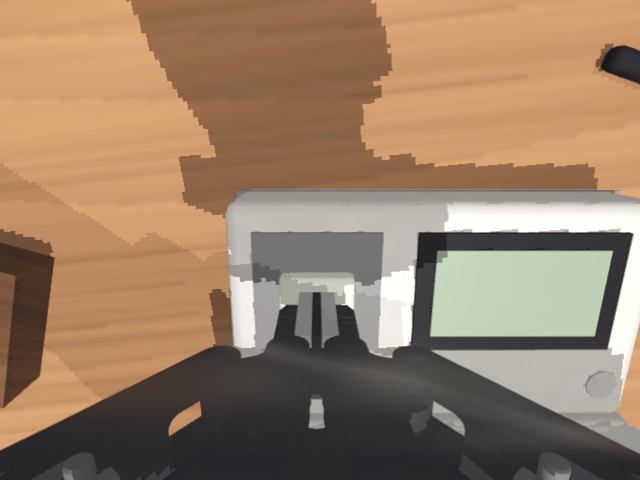

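```bash
python3 -m creep '[[[0,0,0,0,0,0.003,0],[0,0,0,0,0,0.004,0],[0,0,0,0,0,0.003,0],[0,0,0,0,0,0.002,0]]]' 30; python3 -m creep '[[[0,0,0,0,0,0.002,0],[0,0,0,0,0,0.002,0]]]'; python3 -m creep '[[[0,0,0,0,0,0.002,0],[0,0,0,0,0,0.002,0]]]'
```

```text
t: 67.73
eef_pos: [0.4204, -0.0185, 0.129]
tool_rot: [0.003, 0.744, 0.668, 0.002]
contact_force: [-1.7, 0.7, 2.4]
gripper_width: 0.003
t: 67.9
eef_pos: [0.4204, -0.0184, 0.1248]
tool_rot: [0.003, 0.744, 0.668, 0.002]
contact_force: [-1.3, -0.0, 4.4]
gripper_width: -0.0
t: 68.07
eef_pos: [0.4207, -0.0181, 0.1236]
tool_rot: [0.004, 0.744, 0.668, 0.0]
contact_force: [-17.0, -1.3, 60.8]
gripper_width: 0.001
```

```bash
python3 -m creep '[[[0,0,0,0,0,-0.003,0],[0,0,0,0,0,-0.006,0],[-0.001,0,0,0,0,-0.012,0],[-0.001,0,0,0,0,-0.02,0],[0,0,0,0,0,-0.03,0],[0,0,0,0,0,-0.03,0],[0,0,0,0,0,-0.02,0],[0,0,0,0,0,-0.01,0],[0,0,0,0,0,0,0],[0,0,0,0,0,0,0]]]' 30
python3 - <<'E'
import key
from h import *
c=key.key('wrist');save(c,'w64')
to(.30,-.25,.35,84)
c=cam('side');save(c,'s64')
E
```

```text
t: 68.9
eef_pos: [0.4192, -0.0165, 0.2604]
tool_rot: [0.005, 0.744, 0.668, 0.0]
contact_force: [1.0, 0.1, -0.0]
gripper_width: -0.002
wrist 1228 px [316.2 228.5] [418.4 -18. ] [31.9 19.9] 82.9 z 0.0573
t 68.95 pos [ 0.4191 -0.0164  0.2601] yaw 83.90 tilt [ 0.007 -0.008 -1.   ] w -0.0001 F [-1.  -0.4  0.7]
 turn [ 0.0076  0.007  -0.0017] shift [-0.2455 -0.0929 -0.0889] n 7.0  after-turn shift [-0.2447 -0.094  -0.0899]
```

View pics/w64.png

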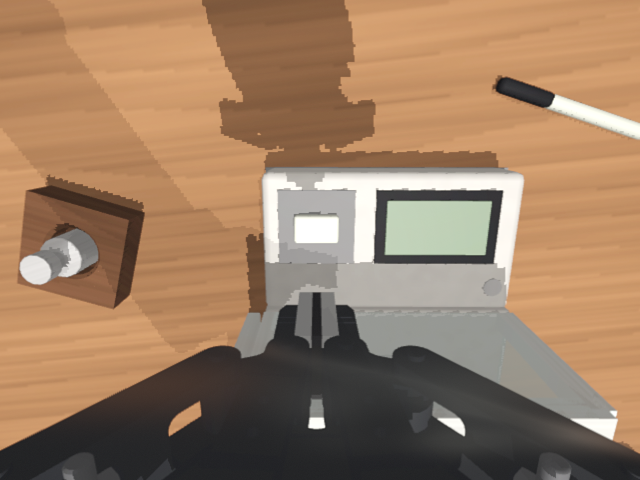

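View pics/s64.png

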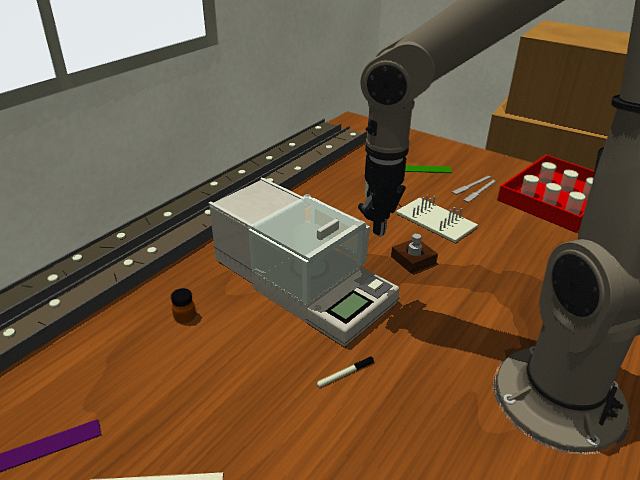

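```bash
python3 -m creep '[[[0.003,0.003,0,-0.006,-0.003,-0.008,0],[0.003,0.003,0,-0.016,-0.006,-0.012,0],[0,0,0,-0.026,-0.008,-0.014,0],[0,0,0,-0.034,-0.008,-0.012,0],[0,0,0,-0.036,-0.006,-0.008,0],[0,0,0,-0.036,-0.003,-0.004,0],[0,0,0,-0.034,0,0,0],[0,0,0,-0.028,0,0,0],[0,0,0,-0.02,0,0,0],[0,0,0,-0.012,0,0,0],[0,0,0,-0.005,0,0,0],[0,0,0,0,0,0,0],[0,0,0,0,0,0,0]]]' 30
python3 - <<'E'
from shield import *
import key
key.key('top');key.key('side')
for n,O in [('top',(.5667,.0192)),('side',(.5655,.0203))]:
    c=cam(n);save(c,n+'65')
    P=bal(cloud(c).reshape(-1,3),O)
    q=P[(P[:,2]>.10)&(P[:,2]<.17)&(P[:,1]<-.096)&(P[:,1]>-.15)&(P[:,0]<.1)&(P[:,0]>-.1)]
    for x0 in np.arange(-.1,.1,.02):
        s=q[(q[:,0]>x0)&(q[:,0]<x0+.02)]
        if len(s)>2: print('  x %.2f'%x0,np.percentile(s[:,1],[5,50,95]).round(4),'z',np.percentile(s[:,2],[50,95]).round(3),len(s))
    q=P[(P[:,2]>.168)&(P[:,2]<.176)&(abs(P[:,1])<.08)&(P[:,0]<.2)]
    print(n,'cover x',np.percentile(q[:,0],[1,99]).round(4))
to(.4,-.2,.3,84)
E
```

```text
t: 70.08
eef_pos: [0.3507, -0.2721, 0.302]
tool_rot: [-0.015, 0.741, 0.672, -0.004]
contact_force: [1.1, 0.0, 0.2]
gripper_width: 0.0
top 119 px [322.5 301.9] [417.6 -18.8] [36.5 23.7] 85.7 z 0.0564
side 103 px [375.  284.3] [417.4 -18.6] [35.9 23.7] 79.4 z 0.0569
  x -0.10 [-0.1055 -0.1015 -0.0976] z [0.139 0.155] 16
  x -0.08 [-0.1065 -0.1015 -0.0971] z [0.154 0.157] 48
  x -0.06 [-0.1064 -0.1017 -0.0973] z [0.155 0.158] 43
  x -0.04 [-0.1064 -0.1016 -0.0974] z [0.156 0.158] 43
  x -0.02 [-0.1066 -0.1022 -0.0975] z [0.156 0.159] 42
  x 0.00 [-0.1066 -0.1019 -0.0975] z [0.156 0.16 ] 44
  x 0.02 [-0.107  -0.102  -0.0977] z [0.157 0.159] 41
  x 0.04 [-0.1067 -0.1022 -0.0978] z [0.158 0.161] 42
  x 0.06 [-0.1071 -0.1022 -0.0981] z [0.159 0.161] 42
  x 0.08 [-0.1092 -0.1017 -0.0974] z [0.157 0.161] 45
top cover x [-0.0813  0.0914]
  x -0.10 [-0.1044 -0.1015 -0.0968] z [0.133 0.153] 33
  x -0.08 [-0.1071 -0.1001 -0.0962] z [0.127 0.154] 35
side cover x [-0.6142  0.092 ]
t 70.28 pos [ 0.3511 -0.2719  0.3029] yaw 84.47 tilt [-0.025  0.015 -1.   ] w 0.0000 F [0.3 0.3 0.1]
 turn [-0.0263 -0.0121  0.0083] shift [0.0762 0.0419 0.0027] n 3.0  after-turn shift [0.0766 0.0412 0.0029]
```

View pics/top65.png

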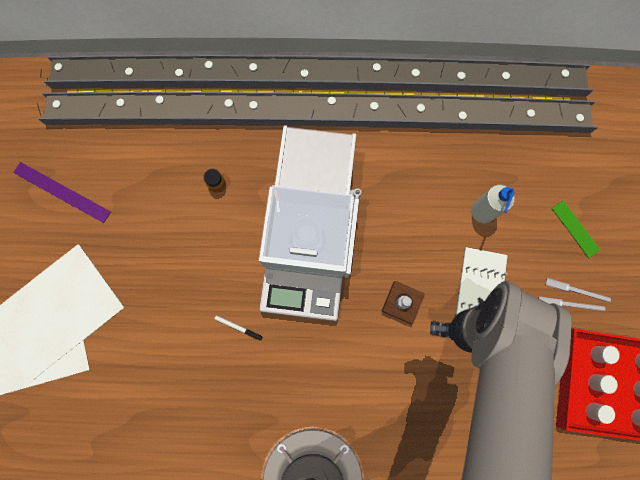

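View pics/side65.png

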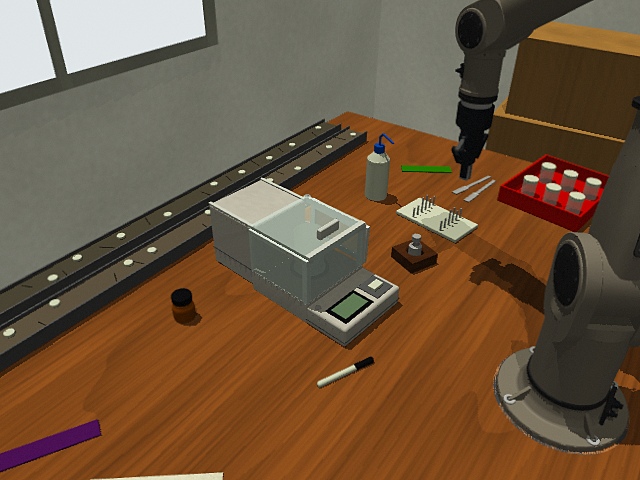

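```bash
python3 - <<'E'
from shield import *
for n,O in [('top',(.5667,.0192)),('side',(.5655,.0203))]:
    c=cam(n);P=bal(cloud(c).reshape(-1,3),O)
    q=P[(abs(P[:,0]-.105)<.012)&(abs(P[:,1]+.103)<.012)&(P[:,2]>.12)]
    print(n,len(q),np.percentile(q[:,2],[25,50,75,95]).round(4),q.min(0).round(3),q.max(0).round(3))
    q=P[(P[:,2]>.163)&(P[:,2]<.1672)&(P[:,1]<-.082)&(P[:,1]>-.0945)]
    for x0 in (-.08,-.04,0,.04): 
        s=q[(q[:,0]>x0)&(q[:,0]<x0+.04)]; print('  frame z',x0,len(s),np.median(s[:,2]) if len(s) else '')
E
```

```text
top 75 [0.1479 0.1545 0.1574 0.1596] [ 0.093 -0.112  0.132] [ 0.113 -0.091  0.161]
  frame z -0.08 33 0.16495702327078862
  frame z -0.04 28 0.16494881624555977
  frame z 0 30 0.16511856135866085
  frame z 0.04 33 0.16478722418026212
side 9 [0.1573 0.1588 0.1589 0.1594] [ 0.097 -0.115  0.155] [ 0.113 -0.101  0.16 ]
  frame z -0.08 2 0.16344846798044058
  frame z -0.04 0 
  frame z 0 0 
  frame z 0.04 0
```

```bash
python3 -c "
from station import hand_in; print(hand_in())"
```

```text
the job is handed in; nothing more can be done
None
```

The job is finished and handed in at about 70 s of the 210 s allowed.

**What I did, in order:**
- **Check weight:** it is back upright in the recess of its wooden block.
- **Sample cups:** all four are nested in the tapered holder. The rims measured 114, 128, 142 and 156 mm above the table, so each one is fully seated.
- **Side door:** it hangs on both hinge pins and is swung shut.
- **Top cover:** it is pushed home against its stop.
- **Print key:** pressed once, after the shield was closed. It has come back up.

**Last checks:**
- **Door:** its top edge stays a constant distance from the chamber side along its whole length. The upper knuckle top is at about 158 mm, as expected when seated.
- **Cover:** it spans about x -81 to +92 mm of the balance, which covers the chamber.
- **Key:** its top is at 57 mm, the height when up.
- **Wash bottle, jar and marker:** they look unmoved in the pictures.

**Things that did not go quite as expected:**
- The key press hit bottom harder than intended. The tool force peaked at about 61 N, through the fingertips; the wrist limit is 120 N.
- The door's free end reads about 4 mm lower than its hinge end. I put this down to play in the hinge bores.
- The cover handle moved about 140 mm rather than 150 mm. I take it that the cover did not start fully back, since its edges are where they should be and it was hard against the stop.
- After the cover closed, the cups could only be seen faintly through the glass, so their height was last measured before that.

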